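# Load the light-curing unit with printed splints and start the cure

## Task

Cure the tooth side of the bite splints: pull out the drawer of the light-curing unit and lay every splint from the mat flat on the drawer's floor with its tooth hollows up, turning over those that lie hollows down, none on top of another; then push the drawer fully shut. After that press the white, blue, yellow and green keys one at a time, in that order, each fully down and let go. Never start (green) with the drawer open, and leave the red stop key, the plaster model, the bottle and the brush alone.

Things in the scene. Friction and masses are not known exactly. Their poses are not given: they have to be found in the camera images.
- splint_a: printed bite splint: amber rigid horseshoe plate, 48 mm front to back (x), 60 wide (y), 14 thick (z), 30 g. Origin: centre of that outline, mid-thickness. +x to the closed front end. The +z face has 12 dark-brown tooth hollows, the -z face is plain. Legs 14 wide, outer sides parallel, 60 apart from x = -24 to +8; front bar 14 deep; opening 32 wide. Starts hollows up. May be absent.
- splint_b: second splint, same shape and axes as splint_a; starts hollows down (+z down). May be absent. Any splint stood upright on its front or back edge (14 mm thick, 48 mm tall) stays standing when let go, and tips over when pushed near the top.
- splint_c: third splint, same shape and axes as splint_a; starts hollows down (+z down). May be absent.
- mat: light-grey ribbed silicone drying mat fixed to the bench, 220 (x) x 420 (y) x 3 mm thick; origin at the centre of its underside. The splints start lying on it, side by side along its own y.
- unit: white light-curing unit fixed on the bench, 300 deep x 270 wide x 168 mm high. Origin: centre of its underside; its -x is its front (facing about world +y), +y its left seen from the front. A drawer low in front; above it a key panel sloping up 15 degrees from a 105 mm high front edge, 125 mm deep, then the lamp hood.
- unit_front (a point): middle of the unit's upper front edge, 105 mm above the bench, same axes as the unit. Behind it, in line across the sloping panel, five round spring keys 40 mm apart, left to right seen from the front: white, yellow, blue, green, red.
- drawer (a joint): the unit's drawer: 0 m = fully shut, 0.20 m = fully out (towards the unit's own -x); it slides with 1.5 N friction and stays where it is left. It starts 50 to 90 mm out.
- drawer_tray (a point): moves with the drawer: centre of the tray's inner floor, axes as the unit's (x into the unit, y left, z up). The aluminium floor is 180 (x) by 205 mm (y), 20 mm above the bench. Side and rear walls, 5 mm thick, rise 16 mm over the floor; the front plate (inner face at x = -90 mm, 12 thick, 260 wide) rises 46 mm over the floor.
- drawer_handle (a point): middle of the drawer's steel bar handle: 10 mm round, 120 mm long across the front (its own y), 50 mm above the bench, its axis 35 mm in front of the drawer's front plate and joined to it at its two ends, open from above in between.
- model: bystander: cream plaster tooth model, 55 x 60 x 25 mm, origin under its centre. Leave alone.
- resin_bottle: bystander: amber bottle, 60 mm diameter, 140 mm high, origin under its centre. Leave alone.
- brush: bystander: flat brush, 200 mm long, 42 wide, 20 high, wooden handle, lying on the bench beyond the mat; origin under its middle, +x to the bristles. Leave alone.
- key_white (a joint): travel of the white wake key (furthest left of the row): 0 = up, 0.006 m = fully down, about 5 N; springs back when let go. It registers at 0.004 m.
- key_white_top (a point): centre of the top of the white wake key, a round cap of 22 mm diameter standing 6 mm over a collar of 38 mm diameter; z is the panel's normal (leaning 15 degrees towards the unit's front), the key goes down along -z.
- key_yellow (a joint): travel of the yellow time key (second from left of the row): 0 = up, 0.006 m = fully down, about 5 N; springs back when let go. It registers at 0.004 m.
- key_yellow_top (a point): centre of the top of the yellow time key, a round cap of 22 mm diameter standing 6 mm over a collar of 38 mm diameter; z is the panel's normal (leaning 15 degrees towards the unit's front), the key goes down along -z.
- key_blue (a joint): travel of the blue lamp key (middle of the row): 0 = up, 0.006 m = fully down, about 5 N; springs back when let go. It registers at 0.004 m.
- key_blue_top (a point): centre of the top of the blue lamp key, a round cap of 22 mm diameter standing 6 mm over a collar of 38 mm diameter; z is the panel's normal (leaning 15 degrees towards the unit's front), the key goes down along -z.
- key_green (a joint): travel of the green start key (fourth from left of the row): 0 = up, 0.006 m = fully down, about 5 N; springs back when let go. It registers at 0.004 m.
- key_green_top (a point): centre of the top of the green start key, a round cap of 22 mm diameter standing 6 mm over a collar of 38 mm diameter; z is the panel's normal (leaning 15 degrees towards the unit's front), the key goes down along -z.
- key_red (a joint): travel of the red stop key (furthest right of the row): 0 = up, 0.006 m = fully down, about 5 N; springs back when let go. It registers at 0.004 m.
- key_red_top (a point): centre of the top of the red stop key, a round cap of 22 mm diameter standing 6 mm over a collar of 38 mm diameter; z is the panel's normal (leaning 15 degrees towards the unit's front), the key goes down along -z.

How it is judged:
On the way, in this order (a step that is already met when the one before it is completed fails the run):
1. every splint lies hollows up on the drawer's floor and the drawer is shut (x of splint_a in the frame of drawer_tray between -0.09 and 0.09 m and y of splint_a in the frame of drawer_tray between -0.1 and 0.1 m and z of splint_a in the frame of drawer_tray between 0 and 0.0115 m and angle between each of splint_a, splint_b, splint_c's own z axis and vertical below 0.12 rad and linear speed of each of splint_a, splint_b, splint_c below 0.03 m/s and x of splint_b in the frame of drawer_tray between -0.09 and 0.09 m and y of splint_b in the frame of drawer_tray between -0.1 and 0.1 m and z of splint_b in the frame of drawer_tray between 0 and 0.0115 m and x of splint_c in the frame of drawer_tray between -0.09 and 0.09 m and y of splint_c in the frame of drawer_tray between -0.1 and 0.1 m and z of splint_c in the frame of drawer_tray between 0 and 0.0115 m and value of joint drawer below 0.005 m), for 0.2 s.
2. the white key alone is pressed down (value of joint key_white above 0.004 m and value of joint each of key_yellow, key_blue, key_green, key_red below 0.002 m), for 0.03 s.
3. the blue key alone is pressed down (value of joint key_blue above 0.004 m and value of joint each of key_white, key_yellow, key_green, key_red below 0.002 m), for 0.03 s.
4. the yellow key alone is pressed down (value of joint key_yellow above 0.004 m and value of joint each of key_white, key_blue, key_green, key_red below 0.002 m), for 0.03 s.
5. the green key alone is pressed down (value of joint key_green above 0.004 m and value of joint each of key_white, key_yellow, key_blue, key_red below 0.002 m), for 0.03 s.
At the end, for the whole second after the job is handed in: Every splint present lies flat (within 7 degrees) on the drawer's floor with its tooth hollows up, none on a wall or on another, at rest; the drawer is shut to within 5 mm; all keys are up (all of step 1 and value of joint each of key_white, key_yellow, key_blue, key_green, key_red below 0.002 m); the robot touches nothing.
It fails at once if the start key is pressed while the drawer is open (value of joint key_green above 0.003 m and value of joint drawer above 0.012 m).
It fails at once if the red stop key is pressed (value of joint key_red above 0.003 m).
It fails at once if two keys are pressed at once (value of joint each of key_white, key_yellow above 0.003 m or value of joint each of key_white, key_blue above 0.003 m or value of joint each of key_white, key_green above 0.003 m or value of joint each of key_white, key_red above 0.003 m or value of joint each of key_yellow, key_blue above 0.003 m or value of joint each of key_yellow, key_green above 0.003 m or value of joint each of key_yellow, key_red above 0.003 m or value of joint each of key_blue, key_green above 0.003 m or value of joint each of key_blue, key_red above 0.003 m or value of joint each of key_green, key_red above 0.003 m).
It fails at once if a bystander (model, bottle, brush) is pushed more than 25 mm (distance of any of model, resin_bottle, brush from where it was at the start of the episode above 0.025 m).
Of splint_a, splint_b, splint_c only 2 to 3 are there at a start; the rules pass over those that are not, and their reading is None.
At some moment in a run one of splint_a, splint_b, splint_c may be knocked a few centimetres aside while the robot is not near it.
Once in a run the grip may slacken for a moment while it holds something.
It also fails if it takes over 210 s, if anything falls off the work surface, if the arm or the gripper's body presses on something with over 40 N, if the wrist force passes 120 N, or if a joint passes its speed limit or range.

## Robot

A 6-joint arm with a two-finger parallel gripper is mounted at the origin on the work surface. World frame = base frame: x ahead of the robot, y to its left, z up, the work surface at z = 0. Lengths are in m, angles in rad, forces in N, time in s.
With the tool pointing down it reaches from about 0.325 to 0.925 m from the base axis. Payload 3.1 kg.
Tool frame: the origin (TCP) lies between the finger pads; the fingertips stand 19 mm ahead of it and the grasp point (between the pads) is the TCP; z points along the fingers, y is the direction in which the jaws open and shut (so a half turn about z gives the same grasp; the last joint's range is limited). The gripper opens to 85 mm and grips with 20 to 120 N. Pads are 22 mm wide; open, the fingers measure 114 mm over their backs; the gripper's body (76 mm by 85 mm) begins 54 mm behind the grasp point. The pads swing forward as they close: fully open they stand 13 mm farther back than shut.
Start: joints at [-1.383, 0.217, 1.613, -0, 1.311, -0.112], TCP at [0.185, -0.597, 0.25] pointing down, gripper open.
Joint ranges: [-2.75, 2.75], [-0.78, 2.1], [0.31, 2.55], [-1.13, 4.27], [0.13, 2.63], [-2.58, 2.58]. Speed limits (rad/s): [2.79, 2.79, 3.14, 3.14, 3.14, 3.14].

## Interface

Orientations are given as a 3x3 rotation matrix whose columns are the frame's x, y, z axes.
In Python, from workcell import arm gives the robot as it stands.
- The arm moves only by the tool send_rows, never from a script. Its argument "commands" is a list of rows, each a list of 3 entries, a list of its own where there are three numbers: the opening, from 0 (shut) to 1 (fully open), then the shift along the tool's x, y, z in m, then the turn about the tool's z in rad. A call has 1 to 8 rows; each row is the pose to reach, as a shift and turn from the pose commanded when the call began, along the tool's axes at that moment; what a row does not reach only later rows make up. A row lasts 1/10 s, in which the tool goes at most 50 mm and 8.59 degrees, less where a joint would pass 70% of its speed; a pose out of reach is approached as far as the arm can. A call with a gripper value outside its range is refused whole. The fingers move at their own pace and stop on an object; "newtons" is the grip in N (left out, the last holds). Time passes only in rows, so rows that repeat a pose let the fingers close. It gives the time, the measured TCP pose, the force and the opening at its end, in the units of the state.
- arm.observe(): the state, without advancing time (a new reading comes with each control period).
- arm.capture(name): name is "side" or "top" or "wrist"; returns a dict with "frame" (420x560x3 uint8, red, green, blue), "fovy" (degrees; the focal length in pixels is half the picture's height over the tangent of half this angle, whatever the lens; pixels are square), "cx", "cy" (the principal point, pixels), "cam_to_world" (4x4, takes a point from camera to world coordinates); the wrist camera has in their place "mount" (4x4, takes a point from camera to tool coordinates, whose origin is the TCP and whose axes are the flange's). Camera axes: x right, y down, z forward; pixel columns grow to the right and rows downward; lengths in m; the calibration is good to about 2 mm. A picture is of the moment at which its call begins: read the wrist's pose just before it. There is no depth.
- arm.finish_job(): hands the job in, once; it reports no verdict.
Trained networks look in the newest picture that a camera, given by its name, has taken for a name from the list of things; names that differ only in an ending like _2 or _b are one class to them, and where a whole thing is asked for, a point or a joint stands for the part that bears it (a point fixed in the world has none). Each returns a list of dicts, best first, with "p" (0 to 1); they miss things now and then, are a little off and sometimes report something else, mostly with a low value. They report only what shows in the picture. A call takes as long as a camera call.
- arm.recognise(camera, label): "bbox" ([left, top, width, height] in pixels, round what is visible of it).
- arm.landmark_of(camera, label): "position" ([column, row] in pixels: a listed point, or the origin of a listed thing).
The state is a dict: "t": time; "joints": joint angles; "joint_velocities": joint speeds; "tau": joint torques, N m; "ee_pos": TCP position; "orientation": TCP orientation; "wrist_force": force on the tool from outside, world axes, zero at the start; "torque": the same for the moment, N m; "grip_width": finger opening in m.
Only numpy, scipy, OpenCV 4.12 (cv2) and the standard library are available. Lean on these libraries where they do the work, as an engineer would, in place of code of your own. Each camera call takes 0.05 s, during which the arm holds its last target.

## Working session

There is one attempt and no reset: what is moved stays moved. The work goes in short steps, Python scripts to look and compute and a tool call to move; the robot and the scene stay as the last step left them, time stands still between calls to the robot, and variables do not carry over. Pictures are saved under pics/ and viewed, and the job is handed in when it is done.

Besides the shell and the picture viewer there is one more tool, called after "Emit:" as a command line: name --argument value ..., lists and objects as JSON in quotes. send_rows: Moves the arm, as the interface text tells. Its arguments: {"type":"object","properties":{"commands":{"type":"array"},"newtons":{"type":"number"}},"required":["commands"]}

```bash
ls; mkdir -p pics
python3 - <<'E'
from workcell import arm
import cv2
s=arm.observe()
for k in s: print(k,s[k])
for n in ["side","top","wrist"]:
    c=arm.capture(n); cv2.imwrite(f"pics/{n}0.png",c["frame"][:,:,::-1])
    print(n,c["fovy"],c["cx"],c["cy"],c.get("cam_to_world",c.get("mount")))
E
```

```text
pics
t 0.0
joints [-1.38319296e+00  2.17759033e-01  1.61494529e+00  1.88005156e-05
  1.31131681e+00 -1.12191170e-01]
joint_velocities [-0.00104192  0.00024728  0.0001819   0.00084686 -0.00044388  0.00011332]
tau [ 3.77982960e-04 -3.96845841e+01 -3.03851473e+01 -1.66881468e-04
  9.63728526e-03  5.14767642e-07]
ee_pos [ 0.1844623  -0.5963413   0.24895938]
orientation [[ 9.55398682e-01  2.95318757e-01 -4.35071280e-04]
 [ 2.95318935e-01 -9.55395739e-01  2.38926057e-03]
 [ 2.89928214e-04 -2.41118118e-03 -9.99997051e-01]]
wrist_force [-0.97346751 -0.30866988  0.89411062]
torque [-0.03680378 -0.06558526  0.01248503]
grip_width 0.08548489368588202
side 42.59511137619858 279.9165404255448 209.94928587559977 [[-0.84815704 -0.35431288  0.39381724  0.10364458]
 [-0.52972417  0.57382908 -0.62458986  0.78688331]
 [-0.00468355 -0.7383648  -0.67438527  0.93515186]
 [ 0.          0.          0.          1.        ]]
top 42.55772245618249 269.7976758876666 206.8082035361652 [[ 0.01651555 -0.9978392   0.06359376  0.49492178]
 [-0.99951548 -0.01479813  0.02738302 -0.0192756 ]
 [-0.02638279 -0.06401519 -0.99760012  1.31678137]
 [ 0.          0.          0.          1.        ]]
wrist 65.96206001154961 277.0174081707224 204.30517480531566 [[-2.40677889e-04 -9.54960304e-01 -2.96733482e-01  7.62927517e-02]
 [ 9.99999868e-01 -3.64452545e-04  3.61805669e-04 -2.42902330e-04]
 [-4.53655325e-04 -2.96733356e-01  9.54960266e-01 -1.24301739e-01]
 [ 0.00000000e+00  0.00000000e+00  0.00000000e+00  1.00000000e+00]]
```

View pics/top0.png

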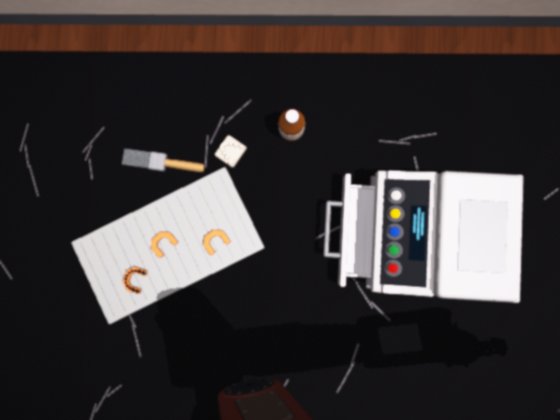

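View pics/side0.png

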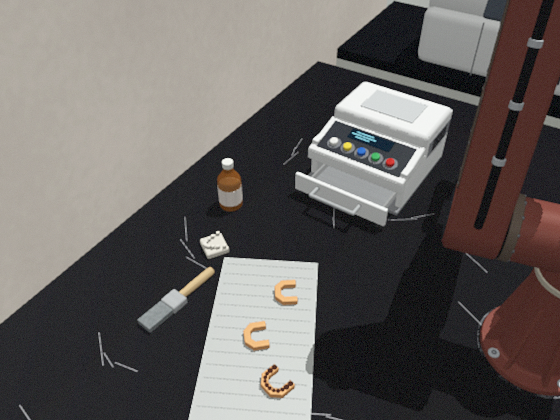

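View pics/wrist0.png

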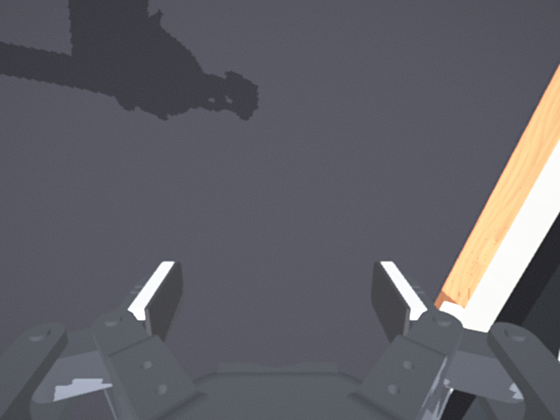

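Three splints are on the mat: one hollows up (about px 135,280 in the top view) and two hollows down (165,245 and 217,242). The unit is at the right, with its drawer partly out towards +y. Next I'll measure positions.

```bash
cat > h.py <<'E'
import numpy as np, cv2
from workcell import arm
def cam(name):
    s=arm.observe(); c=arm.capture(name)
    if name=="wrist":
        T=np.eye(4); T[:3,:3]=np.array(s["orientation"]); T[:3,3]=s["ee_pos"]
        M=T@np.array(c["mount"])
    else: M=np.array(c["cam_to_world"])
    f=210/np.tan(np.radians(c["fovy"]/2))
    return dict(img=c["frame"][:,:,::-1].copy(),M=M,f=f,cx=c["cx"],cy=c["cy"],name=name)
def p2w(c,uv,z):
    d=c["M"][:3,:3]@np.array([(uv[0]-c["cx"])/c["f"],(uv[1]-c["cy"])/c["f"],1]); o=c["M"][:3,3]
    return o+d*(z-o[2])/d[2]
def w2p(c,P):
    q=np.linalg.inv(c["M"])@np.append(P,1); return np.array([c["cx"]+c["f"]*q[0]/q[2],c["cy"]+c["f"]*q[1]/q[2]])
def save(c,n,s=1): cv2.imwrite(f"pics/{n}.png",cv2.resize(c["img"],None,fx=s,fy=s) if s!=1 else c["img"])
def lm(c,label): return arm.landmark_of(c["name"],label)
def st():
    s=arm.observe(); R=np.array(s["orientation"]); 
    print("t",round(s["t"],2),"pos",np.round(s["ee_pos"],4),"yawx",round(float(np.degrees(np.arctan2(R[1,0],R[0,0]))),2),"w",round(s["grip_width"],4),"F",np.round(s["wrist_force"],1),"j",np.round(s["joints"],2))
    return s
def shift(target,yawx_deg=None):
    s=arm.observe(); R=np.array(s["orientation"])
    d=R.T@(np.array(target)-np.array(s["ee_pos"])); print("shift tool",np.round(d,4))
    if yawx_deg is not None:
        y=np.degrees(np.arctan2(R[1,0],R[0,0])); a=(yawx_deg-y+180)%360-180
        print("turn (tool z down: +turn = -yaw)",round(-np.radians(a),3)," alt",round(-np.radians(a)+np.pi,3),round(-np.radians(a)-np.pi,3))
E
python3 - <<'E'
from h import *
Z=dict(splint_a=.010,unit_front=.105,drawer_tray=.020,drawer_handle=.050,key_white_top=.125,key_yellow_top=.125,key_blue_top=.125,key_green_top=.125,key_red_top=.125,model=0,resin_bottle=0,brush=0,mat=0.0,unit=0)
for n in ["top","side"]:
    c=cam(n)
    for k,z in Z.items():
        for r in lm(c,k)[:4]:
            if r["p"]>.2: print(n,k,round(r["p"],2),np.round(r["position"],1),np.round(p2w(c,r["position"],z),4))
    if n=="top":
        print(arm.recognise(n,"splint_a")); 
        cv2.imwrite("pics/top1.png",cv2.resize(c["img"][130:340,60:280],None,fx=3.5,fy=2.8*1,interpolation=cv2.INTER_CUBIC)[:600,:800])
E
```

```text
top splint_a 0.76 [163.9 241.1] [0.4908 0.2728 0.01  ]
top splint_a 0.72 [217.5 240.8] [0.4937 0.1421 0.01  ]
top splint_a 0.55 [134.5 277. ] [0.4028 0.342  0.01  ]
top splint_a 0.39 [294.4 127.5] [ 0.7738 -0.0405  0.01  ]
top unit_front 0.83 [373.1 230.8] [ 0.5219 -0.2178  0.105 ]
top unit_front 0.47 [394.1 248.7] [ 0.4828 -0.2646  0.105 ]
top drawer_tray 0.8 [379.8 231.5] [ 0.5223 -0.2477  0.02  ]
top drawer_handle 0.7 [326.6 227.2] [ 0.5298 -0.1184  0.05  ]
top key_white_top 0.61 [393.4 194. ] [ 0.6032 -0.2588  0.125 ]
top key_yellow_top 0.65 [395.  210.6] [ 0.5666 -0.2623  0.125 ]
top key_blue_top 0.62 [392.7 230.6] [ 0.5225 -0.2574  0.125 ]
top key_green_top 0.64 [393.3 250. ] [ 0.4801 -0.2588  0.125 ]
top key_red_top 0.46 [389.8 267.2] [ 0.4425 -0.2513  0.125 ]
top model 0.85 [232.1 154.8] [0.7061 0.112  0.    ]
top model 0.31 [373.6 230.1] [ 0.5259 -0.2362  0.    ]
top resin_bottle 0.87 [292.9 129.2] [ 0.7716 -0.037   0.    ]
top brush 0.79 [164.2 163.7] [0.6818 0.2799 0.    ]
top mat 0.7 [166.1 242.5] [0.4875 0.2695 0.    ]
top unit 0.59 [432.4 239.1] [ 0.5064 -0.3779  0.    
[... 734 characters left out ...]
 ]
side key_blue_top 0.44 [359.4 151. ] [ 0.5228 -0.2568  0.125 ]
side key_blue_top 0.31 [391.3 165.1] [ 0.4309 -0.245   0.125 ]
side key_blue_top 0.29 [231.4 203.8] [0.6809 0.0767 0.125 ]
side key_green_top 0.6 [371.6 157.3] [ 0.4853 -0.2487  0.125 ]
side key_red_top 0.56 [281.4 290.2] [0.4535 0.2286 0.125 ]
side model 0.79 [214.6 248.3] [ 0.7106  0.1181 -0.    ]
side model 0.31 [330.  203.6] [ 0.5517 -0.1686  0.    ]
side resin_bottle 0.56 [230.6 206. ] [ 0.7668 -0.0248  0.    ]
side brush 0.59 [179.8 299.9] [0.6814 0.2818 0.    ]
side mat 0.95 [258.3 333.7] [ 0.4876  0.2643 -0.    ]
side mat 0.3 [391.7 160.1] [ 0.4897 -0.4265  0.    ]
side unit 0.58 [376.3 167.4] [ 0.513  -0.3723 -0.    ]
```

View pics/top1.png

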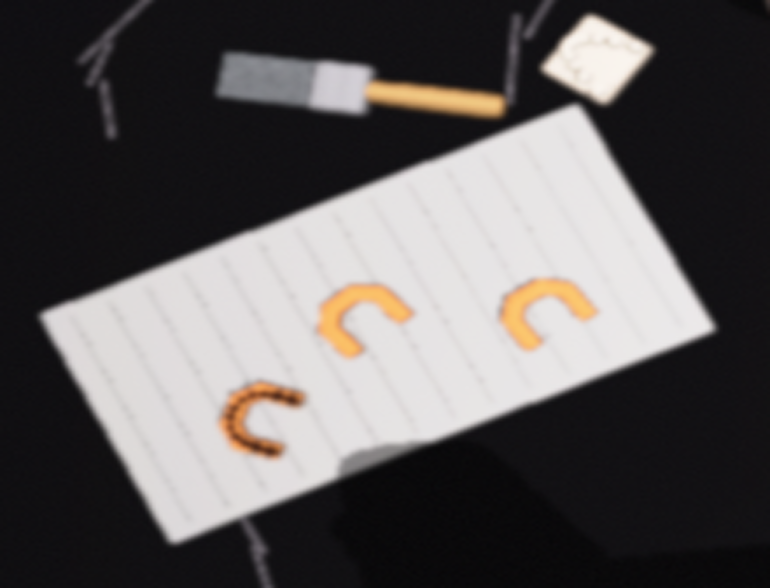

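Run:
```python
from h import *
st(); shift([0.527,-0.115,0.25],-1.8)
```

```text
t 1.7 pos [ 0.1846 -0.5971  0.2503] yawx 17.18 w 0.0854 F [-0.  -0.2 -0.2] j [-1.38  0.22  1.61 -0.    1.31 -0.11]
shift tool [ 4.695e-01 -3.595e-01  3.000e-04]
turn (tool z down: +turn = -yaw) 0.331  alt 3.473 -2.81
```

Emit:
send_rows --commands '[[1,[0.235,-0.18,-0.03],0.165],[1,[0.235,-0.18,-0.03],0.165],[1,[0.235,-0.18,-0.03],0.165],[1,[0.235,-0.18,-0.03],0.165],[1,[0.47,-0.36,-0.03],0.331],[1,[0.47,-0.36,-0.03],0.331],[1,[0.47,-0.36,-0.03],0.331],[1,[0.47,-0.36,-0.03],0.331]]'

```text
t: 2.5
ee_pos: [0.4143, -0.2732, 0.2758]
orientation: [[1.0, -0.032, 0.001], [-0.032, -1.0, -0.001], [0.001, 0.001, -1.0]]
wrist_force: [0.0, -1.1, -0.4]
grip_width: 0.0857
```

Run:
```python
from h import *
st(); shift([0.527,-0.115,0.25],-1.8)
```

```text
t 2.5 pos [ 0.4143 -0.2732  0.2758] yawx -1.81 w 0.0857 F [ 0.  -1.1 -0.4] j [-0.72 -0.08  1.88  0.    1.34  0.88]
shift tool [ 0.1076 -0.1617  0.0258]
turn (tool z down: +turn = -yaw) -0.0  alt 3.141 -3.142
```

Emit:
send_rows --commands '[[1,[0.108,-0.162,0.02],0],[1,[0.108,-0.162,0.02],0],[1,[0.108,-0.162,0.02],0],[1,[0.108,-0.162,0.02],0],[1,[0.108,-0.162,0.02],0],[1,[0.108,-0.162,0.02],0]]'

```text
t: 3.1
ee_pos: [0.5266, -0.1155, 0.2551]
orientation: [[1.0, -0.028, -0.001], [-0.028, -1.0, -0.0], [-0.001, 0.0, -1.0]]
wrist_force: [-0.5, -0.4, 0.7]
grip_width: 0.0854
```

Run:
```python
from h import *
st(); c=cam("wrist"); save(c,"w1")
for k,z in dict(drawer_handle=.05,drawer_tray=.02,unit_front=.105,key_blue_top=.125).items():
    for r in lm(c,k)[:2]: print(k,round(r["p"],2),np.round(r["position"],1),np.round(p2w(c,r["position"],z),4))
```

```text
t 3.1 pos [ 0.5266 -0.1155  0.2551] yawx -1.63 w 0.0854 F [-0.5 -0.4  0.7] j [-0.35  0.03  1.81 -0.    1.3   1.25]
drawer_tray 0.76 [401.6 174.4] [ 0.5223 -0.2562  0.02  ]
unit_front 0.84 [393.7 198.1] [ 0.5202 -0.2181  0.105 ]
key_blue_top 0.67 [453.8 206.3] [ 0.5177 -0.2609  0.125 ]
key_blue_top 0.62 [399.4 176. ] [ 0.5446 -0.2139  0.125 ]
```

View pics/w1.png

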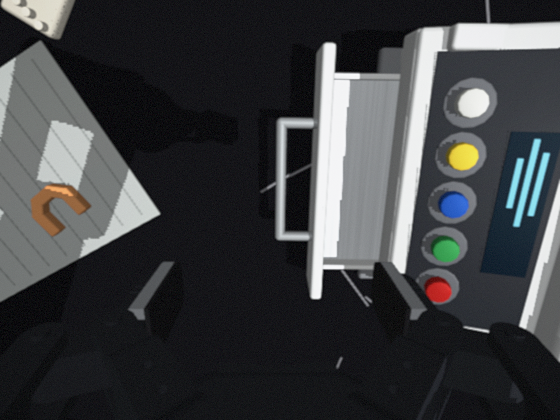

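Run:
```python
from h import *
c=cam("wrist")
for uv,z in [((282,124),.05),((280,236),.05),((281,180),.05),((322,45),.066),((309,297),.066),((334,46),.066),((320,297),.066),((474,102),.125),((463,157),.125),((454,205),.125),((446,250),.125),((438,290),.125)]:
    print(uv,np.round(p2w(c,uv,z),4))
```

```text
(282, 124) [ 0.5829 -0.1244  0.05  ]
(280, 236) [ 0.4632 -0.1187  0.05  ]
(281, 180) [ 0.5262 -0.1217  0.05  ]
(322, 45) [ 0.6503 -0.1614  0.066 ]
(309, 297) [ 0.3954 -0.1488  0.066 ]
(334, 46) [ 0.6492 -0.172   0.066 ]
(320, 297) [ 0.395  -0.1611  0.066 ]
(474, 102) [ 0.5985 -0.2681  0.125 ]
(463, 157) [ 0.5572 -0.2654  0.125 ]
(454, 205) [ 0.5175 -0.2634  0.125 ]
(446, 250) [ 0.4768 -0.2618  0.125 ]
(438, 290) [ 0.4375 -0.2593  0.125 ]
```

Run:
```python
from h import *
shift([0.5255,-0.1205,0.05],-2.8)
```

```text
shift tool [-0.0005  0.0028  0.2057]
turn (tool z down: +turn = -yaw) 0.015  alt 3.157 -3.126
```

Emit:
send_rows --commands '[[0.32,[0,0.005,0.0],0.02],[0.32,[0,0.005,0.05],0.02],[0.32,[0,0.005,0.1],0.02],[0.32,[0,0.005,0.11],0.02],[0.32,[0,0.005,0.11],0.02]]'

```text
t: 3.9
ee_pos: [0.5243, -0.1212, 0.1433]
orientation: [[0.999, -0.052, -0.005], [-0.052, -0.999, 0.002], [-0.005, -0.002, -1.0]]
wrist_force: [1.2, -0.6, 0.1]
grip_width: 0.027
```

Run:
```python
from h import *
st();shift([0.5255,-0.1205,0.05],-2.8)
c=cam("wrist"); save(c,"w2")
c=cam("side"); cv2.imwrite("pics/s2.png",cv2.resize(c["img"][100:260,240:480],None,fx=3,fy=3))
```

```text
t 3.9 pos [ 0.5243 -0.1212  0.1433] yawx -3.0 w 0.027 F [ 1.2 -0.6  0.1] j [-0.36  0.16  1.9  -0.    1.09  1.27]
shift tool [ 0.0016 -0.0007  0.0933]
turn (tool z down: +turn = -yaw) -0.003  alt 3.138 -3.145
```

View pics/w2.png

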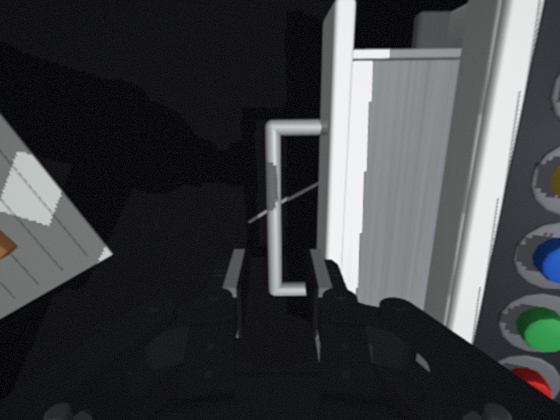

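View pics/s2.png

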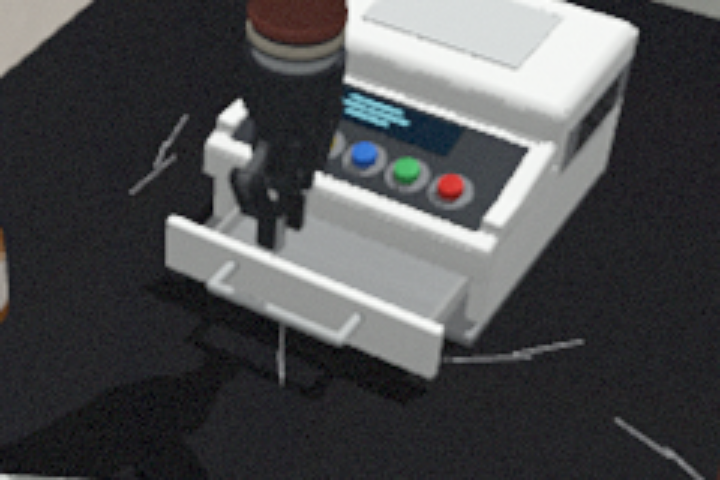

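Run:
```python
from h import *
c=cam("wrist")
for uv,z in [((273,128),.05),((276,290),.05),((275,208),.05)]:
    print(uv,np.round(p2w(c,uv,z),4))
```

```text
(273, 128) [ 0.5889 -0.1225  0.05  ]
(276, 290) [ 0.4655 -0.118   0.05  ]
(275, 208) [ 0.5327 -0.1208  0.05  ]
```

Emit:
send_rows --commands '[[0.32,[0.001,0,0.04],0],[0.32,[0.001,0,0.075],0],[0.32,[0.001,0,0.093],0],[0.32,[0.001,0,0.093],0]]'

```text
t: 4.45
ee_pos: [0.5269, -0.1213, 0.0519]
orientation: [[0.999, -0.051, -0.002], [-0.051, -0.999, 0.001], [-0.002, -0.001, -1.0]]
wrist_force: [0.6, 0.9, -0.6]
grip_width: 0.0272
```

Emit:
send_rows --commands '[[0,[0,0,0],0],[0,[0,0,0],0],[0,[0,0,0],0],[0,[0,0,0],0]]' --newtons 40

```text
t: 4.85
ee_pos: [0.5293, -0.122, 0.0549]
orientation: [[0.999, -0.051, 0.004], [-0.051, -0.999, -0.001], [0.004, 0.001, -1.0]]
wrist_force: [-0.6, 0.7, 6.7]
grip_width: 0.0086
```

Emit:
send_rows --commands '[[0,[0,-0.02,0],0],[0,[0,-0.045,0],0],[0,[0,-0.07,0],0],[0,[0,-0.09,0],0],[0,[0,-0.105,0],0],[0,[0,-0.105,0],0]]'

```text
t: 5.45
ee_pos: [0.5337, -0.0151, 0.0548]
orientation: [[0.999, -0.049, 0.002], [-0.049, -0.999, 0.0], [0.002, -0.0, -1.0]]
wrist_force: [-3.9, 2.0, 10.4]
grip_width: 0.0084
```

Emit:
send_rows --commands '[[0,[0,-0.01,0],0],[0,[0,-0.02,0],0]]'

```text
t: 5.65
ee_pos: [0.5345, 0.0027, 0.0548]
orientation: [[0.999, -0.05, 0.001], [-0.05, -0.999, -0.002], [0.001, 0.002, -1.0]]
wrist_force: [-5.2, -1.8, 10.3]
grip_width: 0.0084
```

Emit:
send_rows --commands '[[0,[0,-0.008,0],0],[0,[0,-0.008,0],0]]'

```text
t: 5.85
ee_pos: [0.5349, 0.012, 0.0548]
orientation: [[0.999, -0.05, 0.001], [-0.05, -0.999, -0.0], [0.001, 0.0, -1.0]]
wrist_force: [-4.2, 2.1, 10.6]
grip_width: 0.0087
```

Emit:
send_rows --commands '[[0,[0,-0.008,0],0],[0,[0,-0.008,0],0]]'

```text
t: 6.05
ee_pos: [0.5352, 0.0198, 0.0548]
orientation: [[0.999, -0.05, 0.001], [-0.05, -0.999, -0.0], [0.001, 0.0, -1.0]]
wrist_force: [-4.6, 2.1, 10.6]
grip_width: 0.0083
```

Emit:
send_rows --commands '[[0,[0,-0.005,0],0],[0,[0,-0.005,0],0],[0,[0,-0.01,0],0],[0,[0,-0.01,0],0]]'

```text
t: 6.45
ee_pos: [0.5354, 0.0258, 0.0548]
orientation: [[0.999, -0.047, -0.001], [-0.047, -0.999, -0.008], [-0.0, 0.008, -1.0]]
wrist_force: [-6.8, -12.4, 11.3]
grip_width: 0.0083
```

Run:
```python
from h import *
c=cam("side"); cv2.imwrite("pics/s3.png",cv2.resize(c["img"][100:300,200:480],None,fx=2.7,fy=2.7))
for k,z in dict(drawer_handle=.05,drawer_tray=.02).items():
    for r in lm(c,k)[:2]: print(k,round(r["p"],2),np.round(r["position"],1),np.round(p2w(c,r["position"],z),4))
```

```text
drawer_handle 0.81 [300.6 238.1] [0.529  0.0236 0.05  ]
drawer_handle 0.73 [351.4 164.7] [ 0.5528 -0.2861  0.05  ]
drawer_tray 0.79 [329.9 214.2] [ 0.5236 -0.1129  0.02  ]
```

View pics/s3.png

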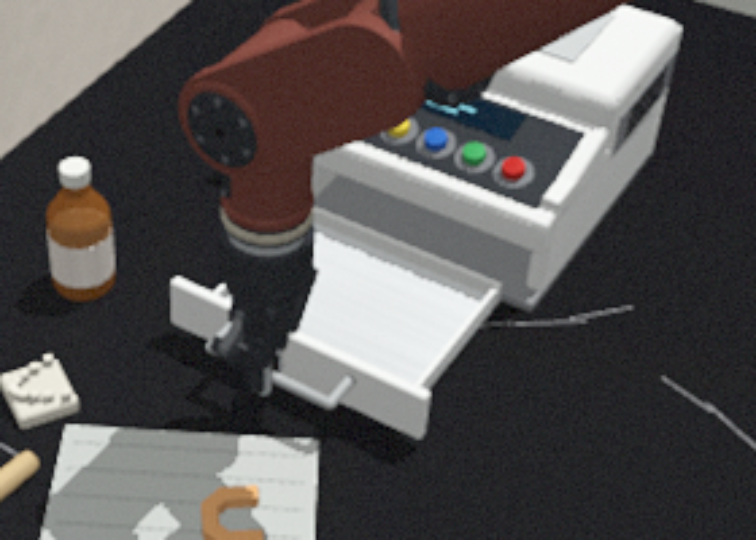

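Emit:
send_rows --commands '[[0.32,[0,0,0],0],[0.32,[0,0,0],0],[0.32,[0,0,0],0],[0.32,[0,0,-0.05],0],[0.32,[0,0,-0.1],0],[0.32,[0,0,-0.15],0],[1,[0,0,-0.2],0]]'

```text
t: 7.3
ee_pos: [0.5347, 0.0298, 0.254]
orientation: [[0.999, -0.051, -0.0], [-0.051, -0.999, 0.0], [-0.0, -0.0, -1.0]]
wrist_force: [0.6, 0.4, -0.6]
grip_width: 0.0411
```

Run:
```python
from h import *
st();shift([0.49,0.22,0.26],30)
```

```text
t 7.3 pos [0.5347 0.0298 0.254 ] yawx -2.91 w 0.0411 F [ 0.6  0.4 -0.6] j [-0.08  0.02  1.82  0.    1.3   1.55]
shift tool [-0.0542 -0.1877 -0.0059]
turn (tool z down: +turn = -yaw) -0.574  alt 2.567 -3.716
```

Emit:
send_rows --commands '[[1,[-0.054,-0.188,0],-0.574],[1,[-0.054,-0.188,0],-0.574],[1,[-0.054,-0.188,0],-0.574],[1,[-0.054,-0.188,0],-0.574],[1,[-0.054,-0.188,0],-0.574],[1,[-0.054,-0.188,0],-0.574]]'

```text
t: 7.9
ee_pos: [0.4901, 0.2211, 0.2521]
orientation: [[0.865, 0.501, -0.0], [0.501, -0.865, -0.0], [-0.001, 0.0, -1.0]]
wrist_force: [0.2, -1.0, -0.4]
grip_width: 0.0852
```

Run:
```python
from h import *
st(); c=cam("wrist"); save(c,"w3")
for r in lm(c,"splint_a")[:4]: print(round(r["p"],2),np.round(r["position"],1),np.round(p2w(c,r["position"],.010),4))
```

```text
t 7.9 pos [0.4901 0.2211 0.2521] yawx 30.09 w 0.0852 F [ 0.2 -1.  -0.4] j [ 0.29  0.03  1.82 -0.    1.3   1.34]
0.98 [145.5 189.8] [0.3959 0.3441 0.01  ]
0.78 [229.8 153. ] [0.4833 0.2787 0.01  ]
0.6 [333.5 199. ] [0.4966 0.1477 0.01  ]
```

View pics/w3.png

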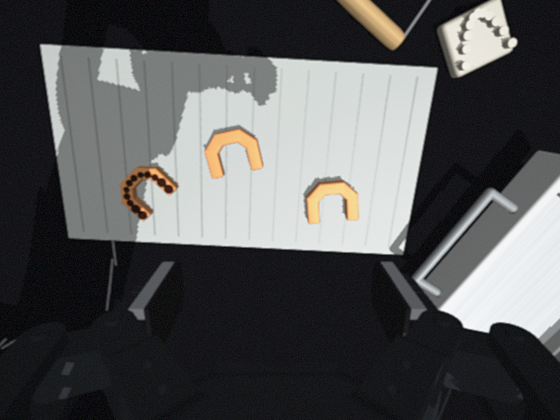

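```bash
cat >> h.py <<'E'
from scipy.optimize import minimize
POLY=np.array([(-24,30),(8,30),(24,15),(24,-15),(8,-30),(-24,-30),(-24,-16),(3,-16),(10,-9),(10,9),(3,16),(-24,16)])/1000
def seg(c):
    hsv=cv2.cvtColor(c["img"],cv2.COLOR_BGR2HSV)
    return ((hsv[...,0]>3)&(hsv[...,0]<25)&(hsv[...,1]>100)&(hsv[...,2]>40)).astype(np.uint8)
def fit(c,x,y,yaw,z0,S=4,z1=None,win=60):
    m=seg(c); u,v=w2p(c,[x,y,z0+.007]).astype(int)
    a=max(u-win,0);b=max(v-win,0); m=m[b:v+win,a:u+win]
    m=cv2.morphologyEx(m,cv2.MORPH_CLOSE,np.ones((5,5),np.uint8))
    n,lab,stt,cen=cv2.connectedComponentsWithStats(m)
    k=min([i for i in range(1,n) if stt[i,4]>80],key=lambda i:np.hypot(*(cen[i]-[u-a,v-b]))-0.02*stt[i,4])
    m=cv2.resize((lab==k).astype(np.uint8),None,fx=S,fy=S,interpolation=cv2.INTER_LINEAR)
    def ren(p):
        r=np.zeros_like(m); R=np.array([[np.cos(p[2]),-np.sin(p[2])],[np.sin(p[2]),np.cos(p[2])]])
        for z in np.linspace(z0,z0+.014,5):
            P=np.array([w2p(c,[*(R@q+p[:2]),z]) for q in POLY])
            P=((P-[a,b]+.5)*S-.5)
            cv2.fillPoly(r,[np.round(P*16).astype(np.int32)],1,shift=4)
        return r
    def cost(q):
        p=[q[0]/100,q[1]/100,q[2]/5]
        r=ren(p); return 1-(r&m).sum()/max((r|m).sum(),1)
    best=None
    for dy in (0,.4,-.4):
        o=minimize(cost,[x*100,y*100,(yaw+dy)*5],method="Nelder-Mead",options=dict(initial_simplex=np.array([[x*100,y*100,(yaw+dy)*5]]*4)+np.vstack([np.zeros(3),np.eye(3)*[.6,.6,1]]),maxiter=150))
        if best is None or o.fun<best.fun: best=o
    q=best.x; return q[0]/100,q[1]/100,np.degrees(q[2]/5),1-best.fun
E
python3 - <<'E'
from h import *
c=cam("wrist")
for g in [(.396,.344,1.2),(.483,.279,.55),(.4966,.1477,.5)]: print(np.round(fit(c,*g,.003),4))
E
```

```text
[ 0.396   0.3443 71.3956  0.7986]
[ 0.486   0.277  41.8387  0.8684]
[ 0.4928  0.1495 38.9552  0.8282]
```

```bash
cat >> h.py <<'E'
def overlay(c,fits,z0,name,box=None,s=1):
    im=c["img"].copy()
    k=4; im=cv2.resize(im,None,fx=k,fy=k,interpolation=cv2.INTER_CUBIC)
    for x,y,d in fits:
        t=np.radians(d); R=np.array([[np.cos(t),-np.sin(t)],[np.sin(t),np.cos(t)]])
        for z,col in ((z0,(255,0,0)),(z0+.014,(0,255,0))):
            P=np.array([w2p(c,[*(R@q+[x,y]),z]) for q in POLY]); P=(P+.5)*k-.5
            cv2.polylines(im,[np.round(P).astype(np.int32)],True,col,1)
    if box: im=im[box[1]*k:box[3]*k,box[0]*k:box[2]*k]
    f=min(800/im.shape[1],600/im.shape[0]); cv2.imwrite(f"pics/{name}.png",cv2.resize(im,None,fx=f,fy=f))
E
python3 - <<'E'
from h import *
c=cam("wrist")
overlay(c,[(.396,.3443,71.4),(.486,.277,41.8),(.4928,.1495,38.9)],.003,"ov1",(100,100,380,250))
E
```

```text
(no output)
```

View pics/ov1.png

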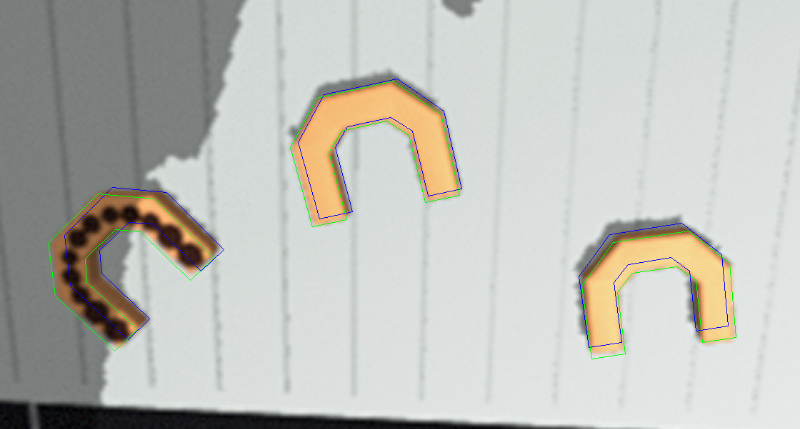

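Run:
```python
from h import *
t=np.radians(36)
shift([.4928-.015*np.cos(t),.1495-.015*np.sin(t),.15],36)
```

```text
shift tool [-0.0479  0.0625  0.1023]
turn (tool z down: +turn = -yaw) -0.108  alt 3.034 -3.249
```

Emit:
send_rows --commands '[[1,[-0.048,0.0625,0.102],-0.105],[1,[-0.048,0.0625,0.102],-0.105],[1,[-0.048,0.0625,0.102],-0.105],[1,[-0.048,0.0625,0.102],-0.105],[1,[-0.048,0.0625,0.102],-0.105]]'

```text
t: 8.6
ee_pos: [0.4807, 0.1408, 0.1504]
orientation: [[0.811, 0.585, -0.0], [0.585, -0.811, 0.0], [0.0, -0.001, -1.0]]
wrist_force: [-0.0, 0.3, 0.3]
grip_width: 0.0852
```

Run:
```python
from h import *
st(); c=cam("wrist")
f=fit(c,.4928,.1495,.63,.003,S=2,win=110); print(np.round(f,4))
overlay(c,[f[:3]],.003,"ov2")
```

```text
t 8.6 pos [0.4807 0.1408 0.1504] yawx 35.79 w 0.0852 F [-0.   0.3  0.3] j [0.14 0.07 1.99 0.   1.09 1.09]
[ 0.4931  0.1492 35.9018  0.875 ]
```

View pics/ov2.png

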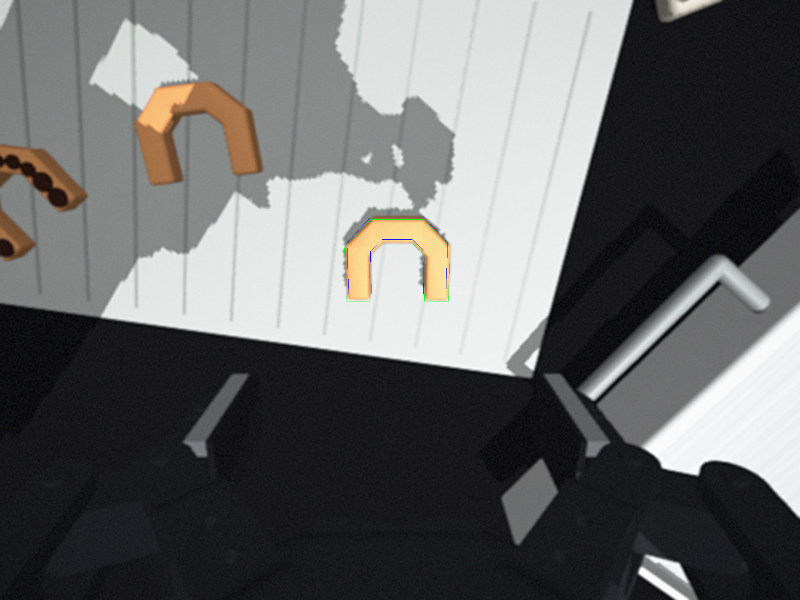

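Emit:
send_rows --commands '[[1,[-0.001,0,0.05],0],[1,[-0.001,0,0.09],0],[1,[-0.001,0,0.12],0],[1,[-0.001,0,0.13],0],[1,[-0.001,0,0.13],0],[1,[-0.001,0,0.13],0]]'

```text
t: 9.25
ee_pos: [0.4819, 0.1419, 0.0225]
orientation: [[0.809, 0.588, 0.004], [0.588, -0.809, 0.001], [0.004, 0.002, -1.0]]
wrist_force: [0.4, 0.5, 0.5]
grip_width: 0.0851
```

Emit:
send_rows --commands '[[0.5,[0,0,0],0],[0.5,[0,0,0],0],[0.5,[0,0,0],0],[0.5,[0,0,0],0]]' --newtons 25

```text
t: 9.65
ee_pos: [0.4815, 0.1415, 0.0225]
orientation: [[0.809, 0.587, 0.004], [0.587, -0.809, 0.001], [0.004, 0.002, -1.0]]
wrist_force: [-1.0, 0.9, 6.8]
grip_width: 0.0592
```

Run:
```python
from h import *
st(); c=cam("wrist"); save(c,"w4")
```

```text
t 9.65 pos [0.4815 0.1415 0.0225] yawx 35.97 w 0.0592 F [-1.   0.9  6.8] j [0.15 0.28 2.03 0.   0.82 1.09]
```

View pics/w4.png

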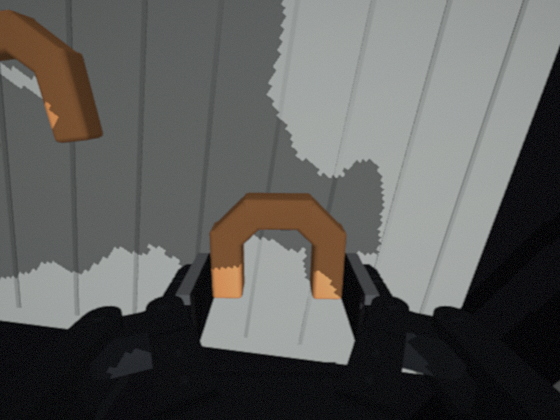

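Run:
```python
from h import *
shift([.5693,-.0481,.16],87.2)
```

```text
shift tool [-0.0398  0.2053 -0.1373]
turn (tool z down: +turn = -yaw) -0.894  alt 2.247 -4.036
```

Emit:
send_rows --commands '[[0.5,[0,0,-0.02],0],[0.5,[0,0,-0.06],0],[0.5,[0,0,-0.1],0],[0.5,[0,0,-0.137],0],[0.5,[0,0,-0.137],0]]'

```text
t: 10.2
ee_pos: [0.4844, 0.1419, 0.1645]
orientation: [[0.809, 0.587, 0.014], [0.587, -0.809, 0.002], [0.012, 0.006, -1.0]]
wrist_force: [0.6, 0.4, 0.2]
grip_width: 0.0589
```

Emit:
send_rows --commands '[[0.5,[-0.04,0.205,0],-0.894],[0.5,[-0.04,0.205,0],-0.894],[0.5,[-0.04,0.205,0],-0.894],[0.5,[-0.04,0.205,0],-0.894],[0.5,[-0.04,0.205,0],-0.894],[0.5,[-0.04,0.205,0],-0.894],[0.5,[-0.04,0.205,0],-0.894]]'

```text
t: 10.9
ee_pos: [0.5673, -0.0494, 0.1567]
orientation: [[0.048, 0.999, -0.001], [0.999, -0.048, 0.0], [0.0, -0.001, -1.0]]
wrist_force: [0.5, -0.1, -1.5]
grip_width: 0.059
```

Run:
```python
from h import *
st(); c=cam("wrist"); save(c,"w5"); c=cam("top"); cv2.imwrite("pics/t5.png",cv2.resize(c["img"][140:320,200:440],None,fx=3.2,fy=3.2))
```

```text
t 10.9 pos [ 0.5673 -0.0494  0.1567] yawx 87.25 w 0.059 F [ 0.5 -0.1 -1.5] j [-0.21  0.2   1.82  0.    1.12 -0.16]
```

View pics/w5.png

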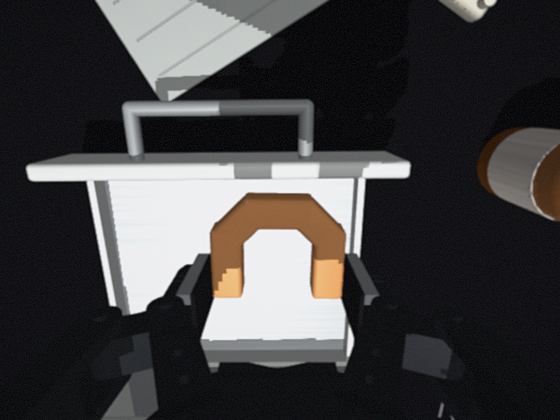

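View pics/t5.png

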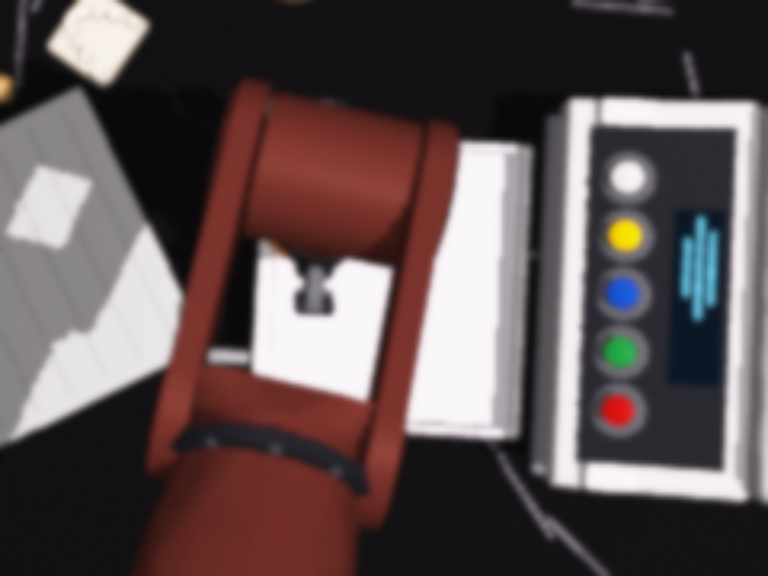

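Run:
```python
from h import *
c=cam("wrist")
for uv,z in [((30,180),.066),((220,178.5),.066),((405,177),.066),((35,166),.066),((220,165),.066),((405,163),.066),((122,312),.036),((105,180),.036),((362,180),.036)]: print(uv,np.round(p2w(c,uv,z),4))
c["img"][:]=c["img"]
cv2.imwrite("pics/w5z.png",cv2.resize(c["img"][140:320,190:420],None,fx=3.3,fy=3.3))
```

```text
(30, 180) [ 0.4008 -0.0136  0.066 ]
(220, 178.5) [ 0.5301 -0.019   0.066 ]
(405, 177) [ 0.6554 -0.0242  0.066 ]
(35, 166) [ 0.4068 -0.0043  0.066 ]
(220, 165) [ 0.5311 -0.0098  0.066 ]
(405, 163) [ 0.6548 -0.0146  0.066 ]
(122, 312) [ 0.4253 -0.1414  0.036 ]
(105, 180) [ 0.4351 -0.0222  0.036 ]
(362, 180) [ 0.634  -0.0322  0.036 ]
```

View pics/w5z.png

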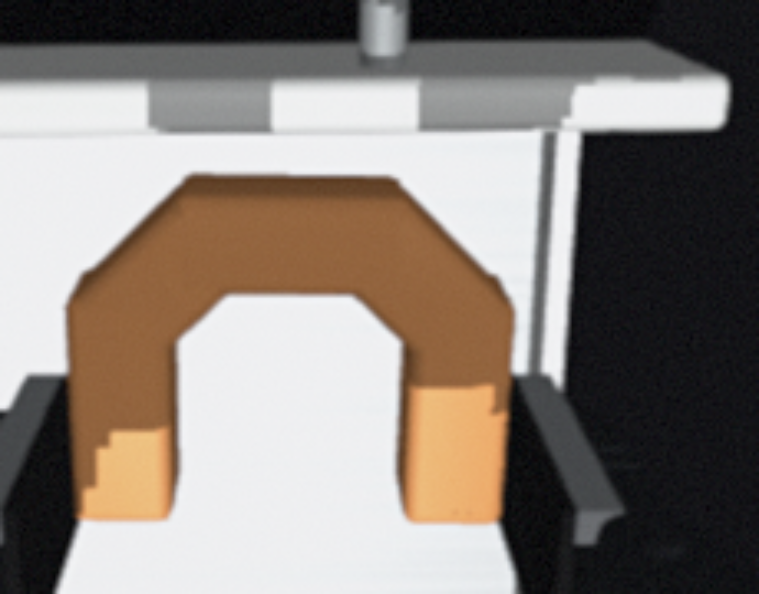

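Emit:
send_rows --commands '[[0.5,[0.003,0,0.03],0],[0.5,[0.003,0,0.057],0],[0.5,[0.003,0,0.065],0],[0.5,[0.003,0,0.073],0],[0.5,[0.003,0,0.081],0],[0.5,[0.003,0,0.087],0],[0.5,[0.003,0,0.087],0]]'

```text
t: 11.75
ee_pos: [0.5687, -0.0469, 0.0733]
orientation: [[0.048, 0.999, 0.001], [0.999, -0.048, -0.003], [-0.003, 0.001, -1.0]]
wrist_force: [-4.4, -4.7, 9.1]
grip_width: 0.0594
```

Run:
```python
from h import *
st(); c=cam("wrist"); save(c,"w6"); c=cam("side"); cv2.imwrite("pics/s6.png",cv2.resize(c["img"][140:290,240:440],None,fx=3.8,fy=3.8))
```

```text
t 11.75 pos [ 0.5687 -0.0469  0.0733] yawx 87.26 w 0.0594 F [-4.4 -4.7  9.1] j [-0.2   0.32  1.86 -0.    0.97 -0.15]
```

View pics/w6.png

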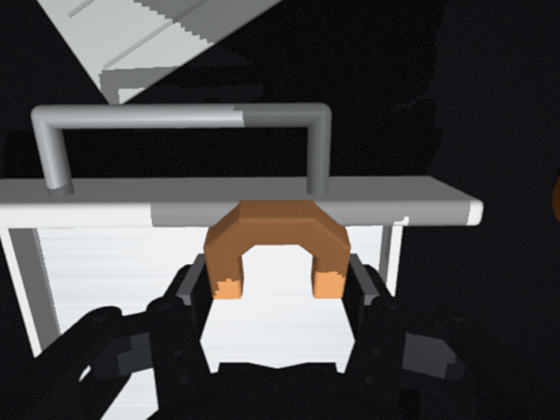

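View pics/s6.png

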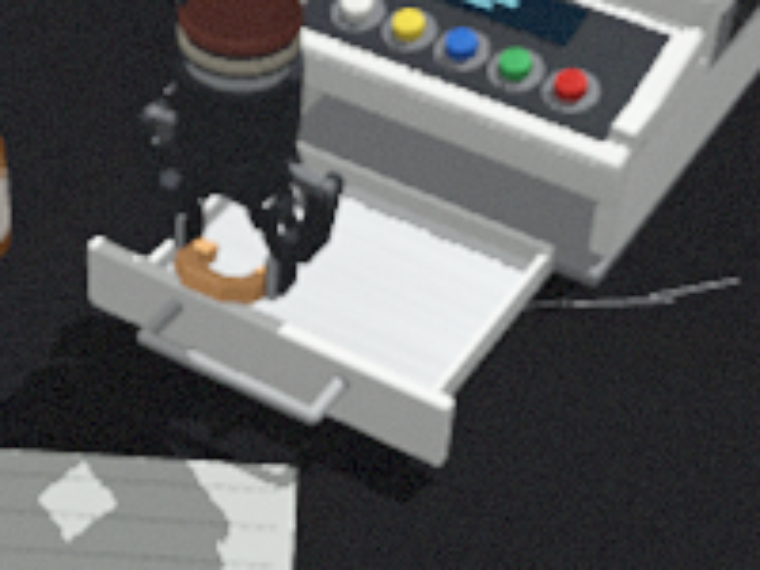

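Emit:
send_rows --commands '[[0.5,[0,0,0.005],0],[0.5,[0,0,0.01],0],[0.5,[0,0,0.014],0],[0.5,[0.002,0,0.018],0],[0.5,[0.004,0,0.022],0],[0.5,[0.005,0,0.024],0]]'

```text
t: 12.45
ee_pos: [0.5715, -0.0453, 0.0531]
orientation: [[0.046, 0.999, 0.005], [0.999, -0.046, -0.009], [-0.009, 0.005, -1.0]]
wrist_force: [-11.1, -13.2, 12.7]
grip_width: 0.059
```

Run:
```python
from h import *
st(); c=cam("wrist"); save(c,"w7"); c=cam("side"); cv2.imwrite("pics/s7.png",cv2.resize(c["img"][140:290,240:440],None,fx=3.8,fy=3.8))
```

```text
t 12.45 pos [ 0.5715 -0.0453  0.0531] yawx 87.38 w 0.059 F [-11.1 -13.2  12.7] j [-0.2   0.35  1.86 -0.01  0.92 -0.15]
```

View pics/w7.png

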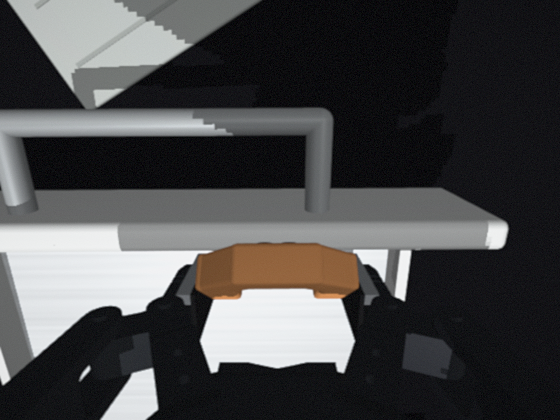

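View pics/s7.png

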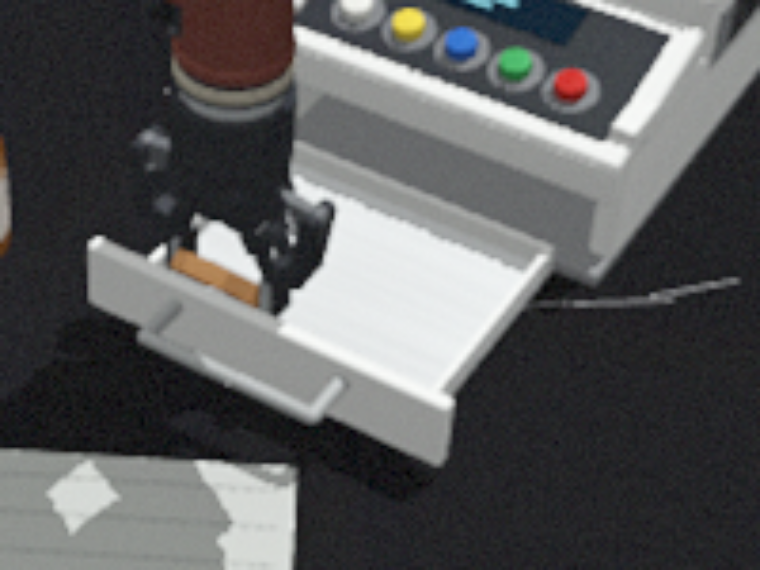

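Emit:
send_rows --commands '[[0.5,[0.003,0,0.002],0],[0.5,[0.006,0,0.003],0],[0.5,[0.008,0,0.003],0],[0.5,[0.01,0,0.003],0],[0.5,[0.01,0,0.003],0]]'

```text
t: 13.05
ee_pos: [0.5731, -0.0433, 0.051]
orientation: [[0.043, 0.999, 0.008], [0.999, -0.042, -0.023], [-0.023, 0.008, -1.0]]
wrist_force: [-11.1, -36.8, 21.4]
grip_width: 0.0592
```

Run:
```python
from h import *
st(); c=cam("wrist"); save(c,"w8")
```

```text
t 13.05 pos [ 0.5731 -0.0433  0.051 ] yawx 87.56 w 0.0592 F [-11.1 -36.8  21.4] j [-0.19  0.36  1.86 -0.03  0.92 -0.13]
```

View pics/w8.png

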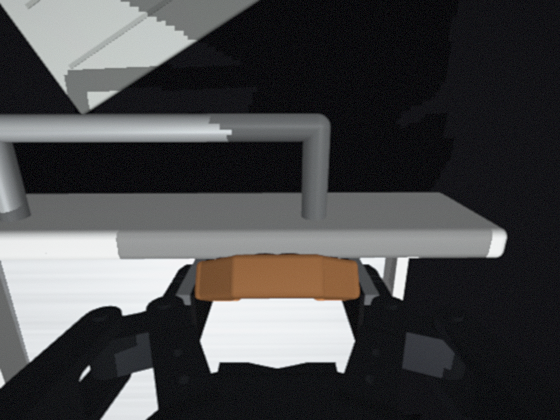

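Emit:
send_rows --commands '[[0.5,[-0.015,0,-0.005],0],[0.5,[-0.03,0,-0.02],0],[0.5,[-0.05,0,-0.02],0],[0.5,[-0.07,0,-0.02],0],[0.5,[-0.085,0,-0.02],0],[0.5,[-0.085,0,-0.02],0]]'

```text
t: 13.7
ee_pos: [0.5648, -0.1166, 0.0641]
orientation: [[0.051, 0.999, 0.001], [0.999, -0.051, -0.0], [-0.0, 0.001, -1.0]]
wrist_force: [0.5, 0.4, -0.5]
grip_width: 0.0594
```

Run:
```python
from h import *
st(); shift([.5675,-.1225,.07],87.2);c=cam("wrist"); save(c,"w9"); c=cam("side"); cv2.imwrite("pics/s9.png",cv2.resize(c["img"][140:290,240:440],None,fx=3.8,fy=3.8))
```

```text
t 13.7 pos [ 0.5648 -0.1166  0.0641] yawx 87.08 w 0.0594 F [ 0.5  0.4 -0.5] j [-0.33  0.34  1.85  0.    0.95 -0.27]
shift tool [-0.0058  0.003  -0.0059]
turn (tool z down: +turn = -yaw) -0.002  alt 3.14 -3.144
```

View pics/w9.png

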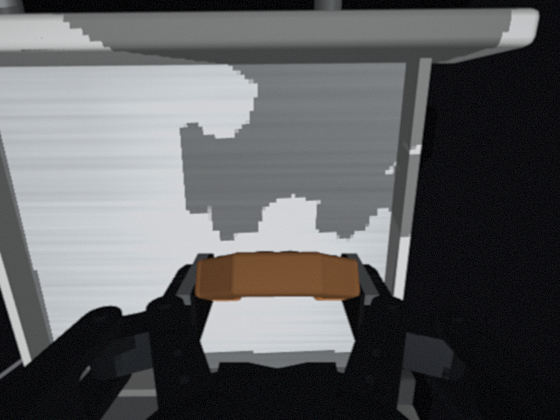

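View pics/s9.png

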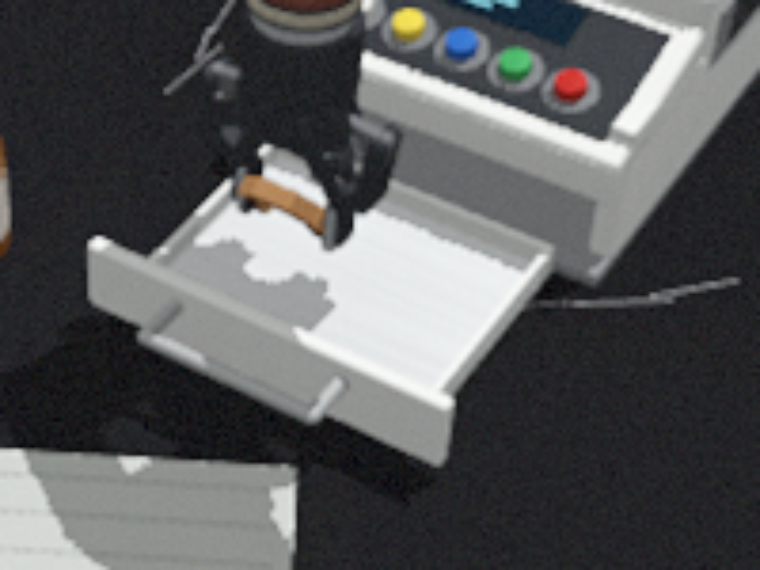

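Run:
```python
from h import *
st(); shift([.366,-.008,.12],-2.8)
```

```text
t 13.8 pos [ 0.5643 -0.1148  0.0635] yawx 87.16 w 0.0593 F [ 0.2 -0.2 -0.8] j [-0.32  0.34  1.85  0.    0.95 -0.27]
shift tool [ 0.0969 -0.2034 -0.0564]
turn (tool z down: +turn = -yaw) 1.57  alt 4.712 -1.572
```

Emit:
send_rows --commands '[[0.5,[0,0,-0.05],0],[0.5,[0,0,-0.057],0.15],[0.5,[0.02,-0.04,-0.057],0.3],[0.5,[0.04,-0.08,-0.057],0.45],[0.5,[0.06,-0.12,-0.057],0.6],[0.5,[0.08,-0.16,-0.057],0.75],[0.5,[0.097,-0.203,-0.057],0.9],[0.5,[0.097,-0.203,-0.057],1.05]]'

```text
t: 14.6
ee_pos: [0.3574, -0.0044, 0.1166]
orientation: [[0.892, 0.452, -0.011], [0.452, -0.892, 0.003], [-0.008, -0.008, -1.0]]
wrist_force: [0.0, -0.1, -0.0]
grip_width: 0.0587
```

Run:
```python
from h import *
st(); shift([.366,-.008,.12],-2.8)
```

```text
t 14.6 pos [ 0.3574 -0.0044  0.1166] yawx 26.87 w 0.0587 F [ 0.  -0.1 -0. ] j [-0.21 -0.21  2.32  0.    1.05  0.89]
shift tool [ 0.006   0.0071 -0.0035]
turn (tool z down: +turn = -yaw) 0.518  alt 3.659 -2.624
```

Emit:
send_rows --commands '[[0.5,[0.004,0.006,0],0.15],[0.5,[0.004,0.006,0],0.3],[0.5,[0.004,0.006,0],0.45],[0.5,[0.004,0.006,0],0.518],[0.5,[0.004,0.006,0],0.518]]'

```text
t: 15.1
ee_pos: [0.3723, -0.0109, 0.1203]
orientation: [[0.999, -0.045, -0.0], [-0.045, -0.999, 0.001], [-0.0, -0.001, -1.0]]
wrist_force: [-0.5, -1.1, -0.0]
grip_width: 0.0592
```

Run:
```python
from h import *
st(); shift([.366,-.008,.0535],-2.8)
c=cam("wrist"); save(c,"w10")
```

```text
t 15.1 pos [ 0.3723 -0.0109  0.1203] yawx -2.56 w 0.0592 F [-0.5 -1.1 -0. ] j [-0.22 -0.19  2.29  0.    1.04  1.4 ]
shift tool [-0.0064 -0.0026  0.0668]
turn (tool z down: +turn = -yaw) 0.004  alt 3.146 -3.137
```

View pics/w10.png

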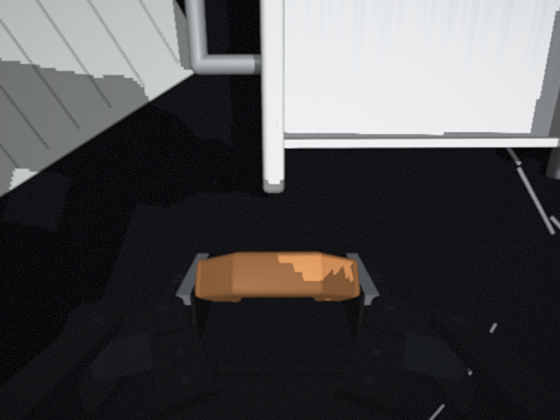

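Run:
```python
from h import *
c=cam("wrist")
for uv in [(274,190),(264,180),(285,180)]: print(np.round(p2w(c,uv,.066),4))
```

```text
[ 0.4016 -0.0102  0.066 ]
[ 0.4077 -0.0048  0.066 ]
[ 0.4072 -0.0167  0.066 ]
```

Emit:
send_rows --commands '[[0.5,[-0.002,0,0.03],0],[0.5,[-0.002,0,0.055],0],[0.5,[-0.002,0,0.067],0],[0.5,[-0.002,0,0.067],0],[0.5,[0.004,0,0.067],0],[0.5,[0.008,0,0.067],0],[0.5,[0.012,0,0.067],0]]'

```text
t: 15.9
ee_pos: [0.3864, -0.0126, 0.0546]
orientation: [[0.999, -0.046, 0.003], [-0.046, -0.999, -0.001], [0.003, 0.0, -1.0]]
wrist_force: [-0.2, -0.9, -0.6]
grip_width: 0.0592
```

Run:
```python
from h import *
st()
c=cam("wrist"); save(c,"w11")
```

```text
t 15.9 pos [ 0.3864 -0.0126  0.0546] yawx -2.63 w 0.0592 F [-0.2 -0.9 -0.6] j [-0.21 -0.01  2.29  0.    0.86  1.4 ]
```

View pics/w11.png

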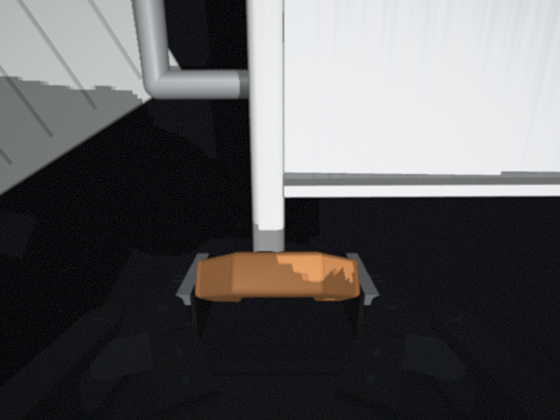

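Emit:
send_rows --commands '[[0.5,[0.003,0,0],0],[0.5,[0.006,0,0],0],[0.5,[0.008,0,0],0],[0.5,[0.008,0,0],0]]'

```text
t: 16.35
ee_pos: [0.3929, -0.0128, 0.0535]
orientation: [[0.999, -0.046, 0.0], [-0.046, -0.999, -0.0], [0.0, 0.0, -1.0]]
wrist_force: [-0.9, 0.2, -0.8]
grip_width: 0.0591
```

Run:
```python
from h import *
st()
c=cam("wrist"); save(c,"w12")
```

```text
t 16.35 pos [ 0.3929 -0.0128  0.0535] yawx -2.65 w 0.0591 F [-0.9  0.2 -0.8] j [-0.21  0.01  2.27  0.    0.86  1.41]
```

View pics/w12.png

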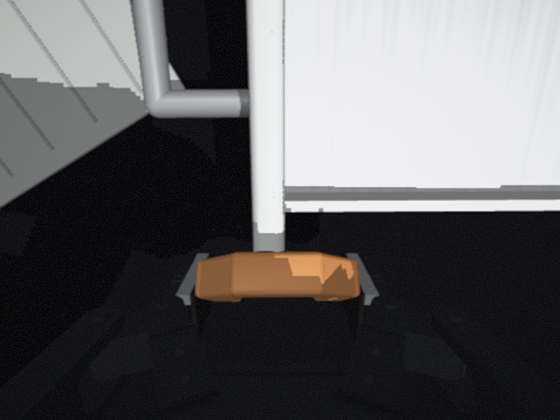

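Run:
```python
from h import *
c=cam("wrist"); cv2.imwrite("pics/w12z.png",cv2.convertScaleAbs(cv2.resize(c["img"][235:320,170:385],None,fx=3.7,fy=3.7,interpolation=cv2.INTER_CUBIC),alpha=1.8,beta=20))
c=cam("side"); cv2.imwrite("pics/s12.png",cv2.convertScaleAbs(cv2.resize(c["img"][140:290,240:440],None,fx=3.8,fy=3.8),alpha=1.5))
```

```text
(no output)
```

View pics/w12z.png

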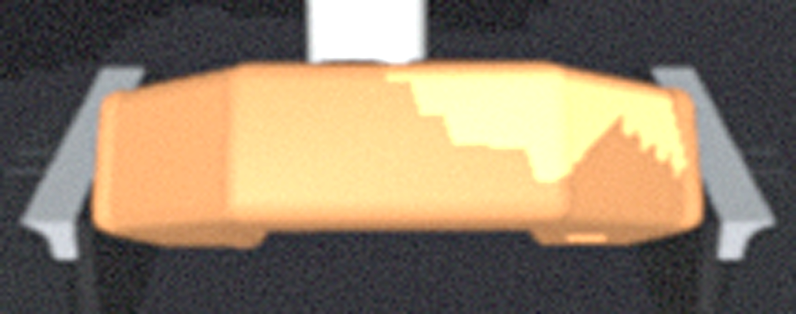

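View pics/s12.png

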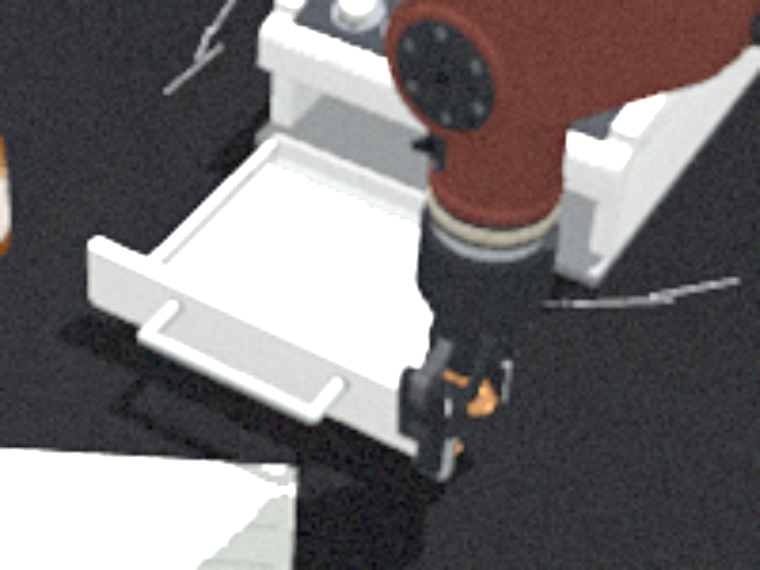

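```bash
cat > fit2.py <<'E'
from h import *
from scipy.optimize import least_squares
def pose(c,obs):
    Mi=np.linalg.inv(c["mount"])
    def pr(p):
        q=Mi@np.append(p,1); return np.array([c["cx"]+c["f"]*q[0]/q[2],c["cy"]+c["f"]*q[1]/q[2]])
    def world(q,l): # l local (x,y,z) ; hollow side = -z up-dir. theta=0: local x=tool x, plain face toward -tool z
        th=q[2]; x,y,z=l
        # e1 = splint x dir in tool (x, -z up), plain normal n
        e1=np.array([np.cos(th),0,-np.sin(th)]); n=np.array([-np.sin(th),0,-np.cos(th)])
        return np.array([q[0],q[4],q[1]])+x*e1+z*n+np.array([0,y,0])
    def res(q):
        b=q[3]
        L=[(.024,-b,-.007),(.024,b,-.007),(.024,-b,.007),(.024,b,.007),(.008,-.03,-.007),(.008,.03,-.007),(.008,-.03,.007),(.008,.03,.007)]
        return np.concatenate([pr(world(q,l))-o for l,o in zip(L,obs)])
    best=None
    for th in (.7,1.2,1.6):
        o=least_squares(res,[0.0,-.01,th,.014,0],x_scale=[.01,.01,.3,.01,.01])
        if best is None or o.cost<best.cost: best=o
    q=best.x; print("x0 %.4f z0 %.4f theta %.1f b %.4f y %.4f cost %.1f"%(q[0],q[1],np.degrees(q[2]),q[3],q[4],best.cost))
    for back in (-.007,.007): print("leg end in tool",np.round(world(q,(-.024,0,back)),4))
E
python3 - <<'E'
from fit2 import *
c=cam("wrist"); c["mount"]=np.array(arm.capture("wrist")["mount"])
k=lambda u,v:(u/3.7+170-.5,v/3.7+235-.5)
pose(c,[k(235,65),k(562,65),k(232,224),k(568,224),k(105,95),k(690,95),k(97,222),k(700,222)])
E
```

```text
x0 0.0094 z0 -0.0095 theta 55.5 b 0.0147 y -0.0003 cost 7.8
leg end in tool [ 0.0016 -0.0003  0.0142]
leg end in tool [-0.0099 -0.0003  0.0063]
```

Emit:
send_rows --commands '[[0.5,[-0.015,0,0],0],[0.5,[-0.027,0,0],0],[0.5,[-0.027,0,0],0],[0.5,[-0.027,0,0.01],0],[0.5,[-0.027,0,0.019],0],[0.5,[-0.027,0,0.019],0]]'

```text
t: 17.2
ee_pos: [0.3645, -0.0113, 0.0329]
orientation: [[0.999, -0.046, -0.003], [-0.046, -0.999, 0.001], [-0.003, -0.001, -1.0]]
wrist_force: [-0.9, 0.1, -0.3]
grip_width: 0.059
```

Emit:
send_rows --commands '[[0.5,[0.005,0,0],0],[0.5,[0.01,0,0],0],[0.5,[0.013,0,0],0],[0.5,[0.016,0,0],0],[0.5,[0.016,0,0],0]]'

```text
t: 17.7
ee_pos: [0.3706, -0.0109, 0.0308]
orientation: [[0.999, -0.044, -0.026], [-0.044, -0.999, 0.003], [-0.026, -0.002, -1.0]]
wrist_force: [-20.3, -2.5, 8.1]
grip_width: 0.0589
```

Run:
```python
from h import *
st()
c=cam("wrist"); cv2.imwrite("pics/w13.png",cv2.convertScaleAbs(cv2.resize(c["img"][205:320,170:385],None,fx=3.7,fy=3.7,interpolation=cv2.INTER_CUBIC),alpha=1.8,beta=20))
```

```text
t 17.7 pos [ 0.3706 -0.0109  0.0308] yawx -2.52 w 0.0589 F [-20.3  -2.5   8.1] j [-0.22  0.03  2.31 -0.    0.83  1.4 ]
```

View pics/w13.png

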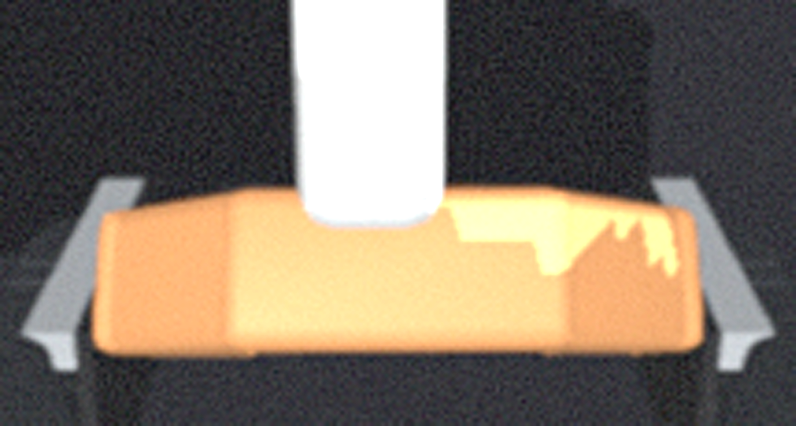

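Emit:
send_rows --commands '[[0.5,[-0.01,0,0],0],[0.5,[-0.018,0,0],0],[0.5,[-0.018,0,-0.006],0],[0.5,[-0.018,0,-0.011],0],[0.5,[-0.018,0,-0.011],0],[0.5,[-0.018,0,-0.011],0]]'

```text
t: 18.35
ee_pos: [0.365, -0.0117, 0.0463]
orientation: [[0.999, -0.046, 0.003], [-0.046, -0.999, -0.001], [0.003, 0.0, -1.0]]
wrist_force: [-0.9, 0.6, -0.9]
grip_width: 0.0593
```

Run:
```python
from fit2 import *
st()
c=cam("wrist"); c["mount"]=np.array(arm.capture("wrist")["mount"])
cv2.imwrite("pics/w14.png",cv2.convertScaleAbs(cv2.resize(c["img"][205:320,170:385],None,fx=3.7,fy=3.7,interpolation=cv2.INTER_CUBIC),alpha=1.8,beta=20))
for u in ((264,200),(285,200)): print(p2w(c,u,.066))
```

```text
t 18.35 pos [ 0.365  -0.0117  0.0463] yawx -2.64 w 0.0593 F [-0.9  0.6 -0.9] j [-0.22 -0.04  2.34  0.    0.84  1.39]
[ 0.4102931 -0.0089572  0.066    ]
[ 0.40996236 -0.01603572  0.066     ]
```

View pics/w14.png

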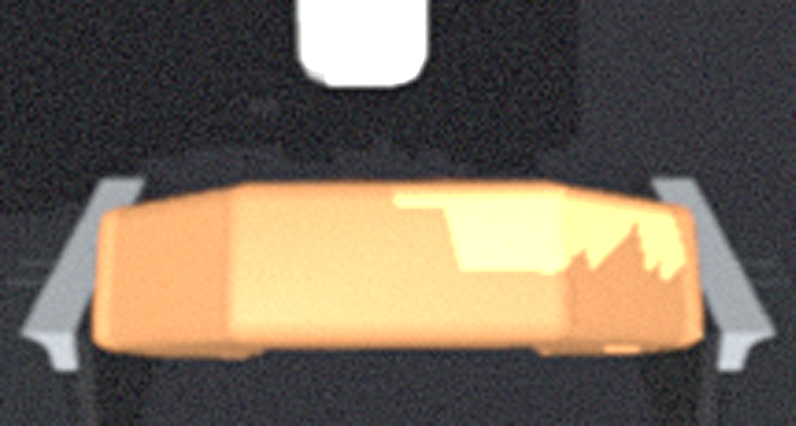

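Run:
```python
from fit2 import *
c=cam("wrist"); c["mount"]=np.array(arm.capture("wrist")["mount"])
k=lambda u,v:(u/3.7+170-.5,v/3.7+205-.5)
pose(c,[k(235,185),k(562,185),k(230,342),k(568,342),k(105,212),k(690,212),k(95,345),k(702,345)])
print(w2p(c,[.401,-.0115,.066]), p2w(c,(269.5,228),.066))
```

```text
x0 0.0087 z0 -0.0103 theta 54.8 b 0.0147 y -0.0004 cost 3.8
leg end in tool [ 0.0006 -0.0004  0.0133]
leg end in tool [-0.0109 -0.0004  0.0052]
[273.25230376 223.80084941] [ 0.39951993 -0.01013246  0.066     ]
```

Emit:
send_rows --commands '[[0.5,[0.008,0,0.002],0],[0.5,[0.012,0,0.002],0],[0.5,[0.015,0,0.003],0],[0.5,[0.018,0,0.004],0],[0.5,[0.021,0,0.006],0],[0.5,[0.021,0,0.006],0]]'

```text
t: 19.15
ee_pos: [0.378, -0.0118, 0.0378]
orientation: [[0.999, -0.044, -0.018], [-0.044, -0.999, 0.001], [-0.018, -0.0, -1.0]]
wrist_force: [-17.6, -3.1, 16.4]
grip_width: 0.0591
```

Run:
```python
from fit2 import *
st()
c=cam("wrist"); c["mount"]=np.array(arm.capture("wrist")["mount"])
cv2.imwrite("pics/w15.png",cv2.convertScaleAbs(cv2.resize(c["img"][205:320,170:385],None,fx=3.7,fy=3.7,interpolation=cv2.INTER_CUBIC),alpha=1.8,beta=20))
```

```text
t 19.15 pos [ 0.378  -0.0118  0.0378] yawx -2.54 w 0.0591 F [-17.6  -3.1  16.4] j [-0.22  0.02  2.3  -0.    0.84  1.4 ]
```

View pics/w15.png

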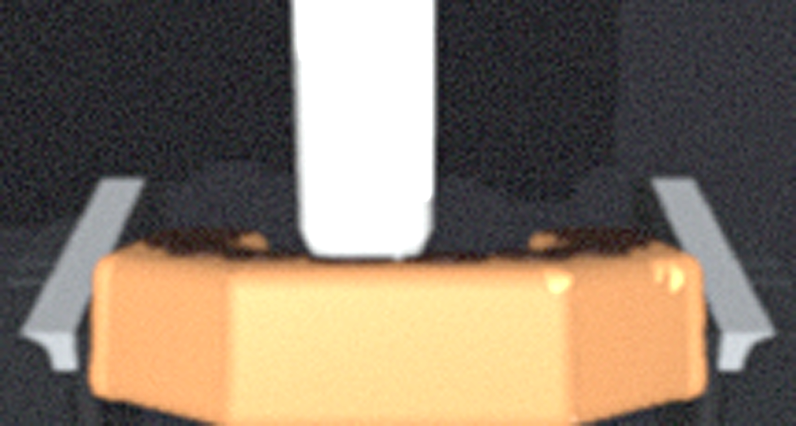

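Run:
```python
from fit2 import *
c=cam("wrist"); c["mount"]=np.array(arm.capture("wrist")["mount"])
cv2.imwrite("pics/w16.png",cv2.convertScaleAbs(cv2.resize(c["img"][240:360,170:385],None,fx=3.7,fy=3.7,interpolation=cv2.INTER_CUBIC),alpha=1.8,beta=20))
```

```text
(no output)
```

View pics/w16.png

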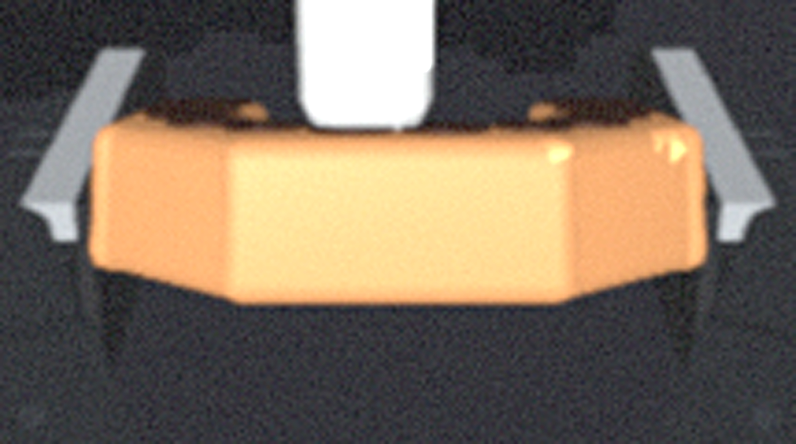

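Run:
```python
from fit2 import *
c=cam("wrist"); c["mount"]=np.array(arm.capture("wrist")["mount"])
k=lambda u,v:(u/3.7+170-.5,v/3.7+240-.5)
pose(c,[k(228,138),k(570,138),k(235,302),k(565,302),k(97,130),k(702,130),k(93,262),k(705,262)])
```

```text
x0 0.0067 z0 -0.0130 theta 65.2 b 0.0145 y -0.0003 cost 10.4
leg end in tool [ 0.003  -0.0003  0.0117]
leg end in tool [-0.0097 -0.0003  0.0058]
```

Emit:
send_rows --commands '[[0.5,[0.004,0,0],0],[0.5,[0.008,0,0],0],[0.5,[0.011,0,0],0],[0.5,[0.014,0,0],0],[0.5,[0.014,0,0],0]]'

```text
t: 19.95
ee_pos: [0.3827, -0.0115, 0.0343]
orientation: [[0.998, -0.043, -0.038], [-0.043, -0.999, 0.003], [-0.038, -0.001, -0.999]]
wrist_force: [-29.9, -4.5, 15.7]
grip_width: 0.0591
```

Run:
```python
from fit2 import *
st()
c=cam("wrist"); c["mount"]=np.array(arm.capture("wrist")["mount"])
cv2.imwrite("pics/w17.png",cv2.convertScaleAbs(cv2.resize(c["img"][240:360,170:385],None,fx=3.7,fy=3.7,interpolation=cv2.INTER_CUBIC),alpha=1.8,beta=20))
```

```text
t 19.95 pos [ 0.3827 -0.0115  0.0343] yawx -2.46 w 0.0591 F [-29.9  -4.5  15.7] j [-0.21  0.06  2.27 -0.01  0.85  1.41]
```

View pics/w17.png

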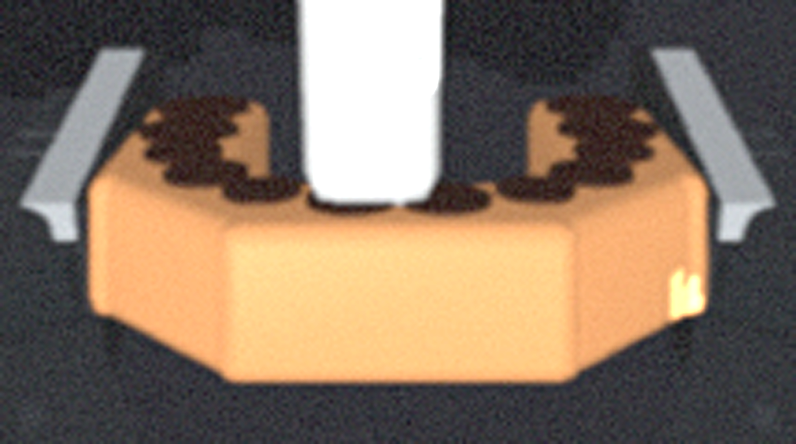

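Run:
```python
from fit2 import *
c=cam("wrist"); c["mount"]=np.array(arm.capture("wrist")["mount"])
k=lambda u,v:(u/3.7+170-.5,v/3.7+240-.5)
pose(c,[k(225,220),k(575,220),k(230,380),k(572,380),k(95,182),k(704,182),k(92,310),k(706,310)])
```

```text
x0 0.0031 z0 -0.0146 theta 72.1 b 0.0148 y -0.0002 cost 10.1
leg end in tool [ 0.0024 -0.0002  0.0104]
leg end in tool [-0.0109 -0.0002  0.0061]
```

Emit:
send_rows --commands '[[0.5,[0,0,0],0],[0.5,[0,0,0],0],[0.5,[0.004,0,0],0],[0.5,[0.007,0,0],0],[0.5,[0.007,0,0],0]]' --newtons 20

```text
t: 20.65
ee_pos: [0.3864, -0.0109, 0.0323]
orientation: [[0.998, -0.043, -0.044], [-0.043, -0.999, 0.005], [-0.044, -0.003, -0.999]]
wrist_force: [-30.6, -3.3, 7.2]
grip_width: 0.0592
```

Run:
```python
from fit2 import *
st()
c=cam("wrist"); c["mount"]=np.array(arm.capture("wrist")["mount"])
cv2.imwrite("pics/w18.png",cv2.convertScaleAbs(cv2.resize(c["img"][240:360,170:385],None,fx=3.7,fy=3.7,interpolation=cv2.INTER_CUBIC),alpha=1.8,beta=20))
```

```text
t 20.65 pos [ 0.3864 -0.0109  0.0323] yawx -2.47 w 0.0592 F [-30.6  -3.3   7.2] j [-0.21  0.07  2.26 -0.01  0.85  1.41]
```

View pics/w18.png

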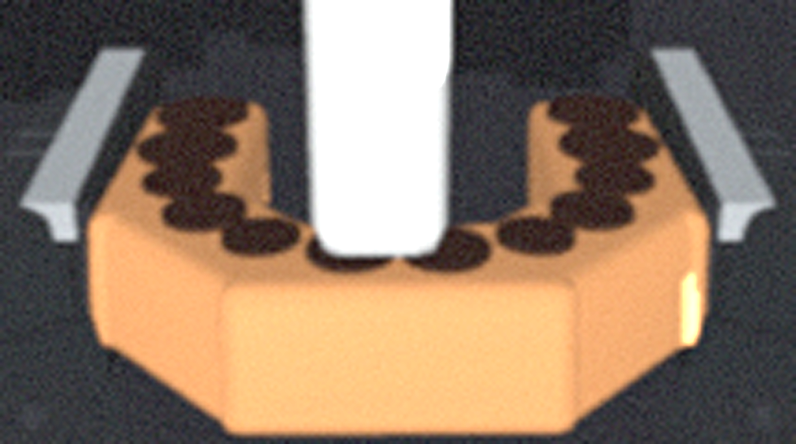

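Emit:
send_rows --commands '[[0.5,[0.003,0,-0.001],0],[0.5,[0.006,0,-0.002],0],[0.5,[0.009,0,-0.002],0],[0.5,[0.009,0,-0.002],0]]'

```text
t: 21.15
ee_pos: [0.3902, -0.0103, 0.0318]
orientation: [[0.998, -0.043, -0.054], [-0.043, -0.999, 0.007], [-0.055, -0.004, -0.998]]
wrist_force: [-35.5, -2.6, 2.3]
grip_width: 0.0594
```

Run:
```python
from fit2 import *
st()
c=cam("wrist"); c["mount"]=np.array(arm.capture("wrist")["mount"])
cv2.imwrite("pics/w19.png",cv2.convertScaleAbs(cv2.resize(c["img"][240:390,170:385],None,fx=3.7,fy=3.7,interpolation=cv2.INTER_CUBIC),alpha=1.8,beta=20))
```

```text
t 21.15 pos [ 0.3902 -0.0103  0.0318] yawx -2.45 w 0.0594 F [-35.5  -2.6   2.3] j [-0.2   0.09  2.25 -0.01  0.86  1.41]
```

View pics/w19.png

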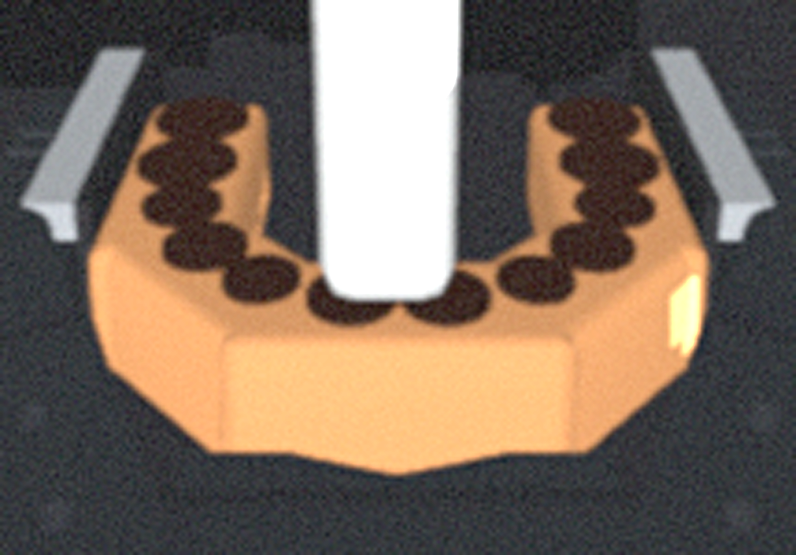

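Emit:
send_rows --commands '[[0.5,[-0.02,0,0],0],[0.5,[-0.045,0,0],0],[0.5,[-0.045,0,0],0],[0.5,[-0.045,0,-0.03],0],[0.5,[-0.045,0,-0.05],0],[0.5,[-0.045,0,-0.05],0]]'

```text
t: 21.85
ee_pos: [0.3745, -0.0126, 0.0949]
orientation: [[0.999, -0.046, 0.01], [-0.046, -0.999, -0.002], [0.01, 0.002, -1.0]]
wrist_force: [0.1, 0.9, -0.0]
grip_width: 0.0587
```

Run:
```python
from fit2 import *
st()
c=cam("wrist"); c["mount"]=np.array(arm.capture("wrist")["mount"])
cv2.imwrite("pics/w20.png",cv2.convertScaleAbs(cv2.resize(c["img"][240:390,170:385],None,fx=3.7,fy=3.7,interpolation=cv2.INTER_CUBIC),alpha=1.8,beta=20))
```

```text
t 21.85 pos [ 0.3745 -0.0126  0.0949] yawx -2.65 w 0.0587 F [ 0.1  0.9 -0. ] j [-0.22 -0.14  2.3   0.    0.96  1.4 ]
```

View pics/w20.png

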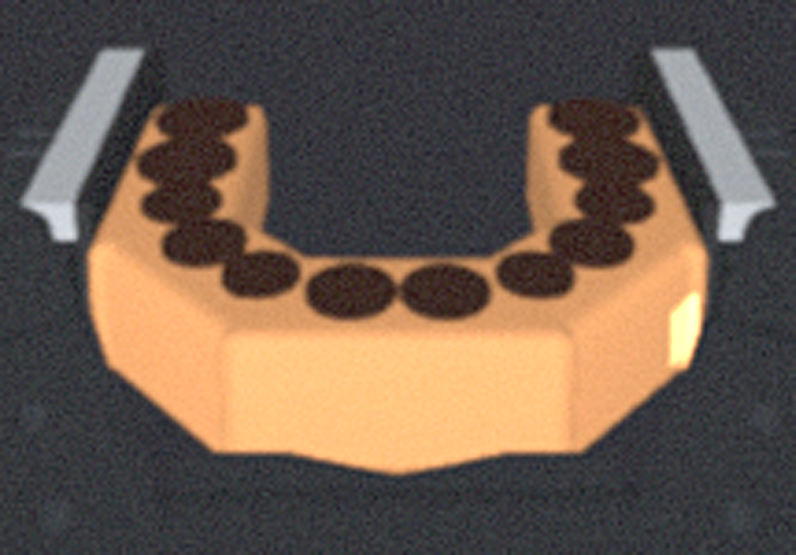

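```bash
cat >> fit2.py <<'E'
def pose2(c,pts):
    """pts: list of (local, pixel)"""
    Mi=np.linalg.inv(c["mount"])
    def pr(p):
        q=Mi@np.append(p,1); return np.array([c["cx"]+c["f"]*q[0]/q[2],c["cy"]+c["f"]*q[1]/q[2]])
    def world(q,l):
        th=q[2]; x,y,z=np.array(l)/1000
        e1=np.array([np.cos(th),0,-np.sin(th)]); n=np.array([-np.sin(th),0,-np.cos(th)])
        return np.array([q[0],q[3],q[1]])+x*e1+z*n+np.array([0,y,0])
    res=lambda q: np.concatenate([pr(world(q,l))-o for l,o in pts])
    best=None
    for th in (.7,1.2,1.6,2):
        o=least_squares(res,[0.0,-.01,th,0],x_scale=[.01,.01,.3,.01])
        if best is None or o.cost<best.cost: best=o
    q=best.x; print("x0 %.4f z0 %.4f theta %.1f y %.4f cost %.1f"%(q[0],q[1],np.degrees(q[2]),q[3],best.cost)); print(np.round(res(q).reshape(-1,2),1).tolist())
    for back in (-7,7): print("leg end in tool",np.round(world(q,(-24,0,back)),4))
    return q
E
python3 - <<'E'
from fit2 import *
c=cam("wrist"); c["mount"]=np.array(arm.capture("wrist")["mount"])
k=lambda u,v:(u/3.7+170-.5,v/3.7+240-.5)
pose2(c,[((24,-14.7,-7),k(228,332)),((24,14.7,-7),k(570,332)),((8,-30,-7),k(92,250)),((8,30,-7),k(706,250)),((-24,-16,-7),k(262,104)),((-24,16,-7),k(533,104)),((10,-9,-7),k(308,258)),((10,9,-7),k(488,258))])
E
```

```text
x0 -0.0012 z0 -0.0156 theta 85.1 y -0.0004 cost 16.7
[[-0.6, 2.1], [0.4, 2.1], [0.1, -2.0], [-0.5, -2.1], [2.0, 1.3], [-1.6, 1.3], [-0.8, -1.3], [1.0, -1.4]]
leg end in tool [ 0.0037 -0.0004  0.0089]
leg end in tool [-0.0102 -0.0004  0.0077]
```

Emit:
send_rows --commands '[[0.5,[-0.004,0,0.03],0],[0.5,[-0.004,0,0.061],0],[0.5,[-0.004,0,0.061],0],[0.5,[0.012,0,0.061],0],[0.5,[0.02,0,0.061],0],[0.5,[0.024,0,0.061],0],[0.5,[0.028,0,0.061],0],[0.5,[0.032,0,0.06],0]]'

```text
t: 22.85
ee_pos: [0.3907, -0.0121, 0.0291]
orientation: [[0.999, -0.043, -0.027], [-0.043, -0.999, 0.002], [-0.027, -0.001, -1.0]]
wrist_force: [-27.1, -4.1, 12.9]
grip_width: 0.0589
```

Emit:
send_rows --commands '[[0.5,[0.004,0,-0.001],0],[0.5,[0.007,0,-0.001],0],[0.5,[0.01,0,-0.001],0]]'

```text
t: 23.15
ee_pos: [0.3922, -0.0109, 0.0267]
orientation: [[0.998, -0.043, -0.043], [-0.043, -0.999, 0.005], [-0.043, -0.003, -0.999]]
wrist_force: [-36.9, -3.2, 16.7]
grip_width: 0.0589
```

Run:
```python
from fit2 import *
st()
c=cam("wrist"); c["mount"]=np.array(arm.capture("wrist")["mount"])
cv2.imwrite("pics/w21.png",cv2.convertScaleAbs(cv2.resize(c["img"][240:390,170:385],None,fx=3.7,fy=3.7,interpolation=cv2.INTER_CUBIC),alpha=1.8,beta=20))
```

```text
t 23.15 pos [ 0.3922 -0.0109  0.0267] yawx -2.47 w 0.0589 F [-36.9  -3.2  16.7] j [-0.2   0.1   2.25 -0.01  0.84  1.41]
```

View pics/w21.png

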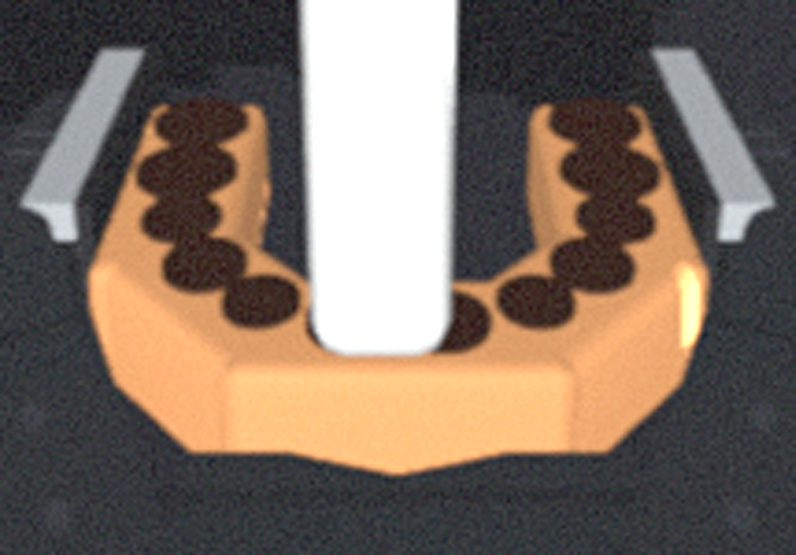

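Emit:
send_rows --commands '[[0.5,[-0.005,0,-0.006],0],[0.5,[-0.002,0,-0.008],0],[0.5,[0.003,0,-0.008],0],[0.5,[0.007,0,-0.008],0],[0.5,[0.011,0,-0.008],0]]'

```text
t: 23.75
ee_pos: [0.3986, -0.0107, 0.0324]
orientation: [[0.998, -0.043, -0.053], [-0.043, -0.999, 0.006], [-0.053, -0.004, -0.999]]
wrist_force: [-36.2, -2.1, 5.6]
grip_width: 0.0591
```

Run:
```python
from fit2 import *
st()
c=cam("wrist"); c["mount"]=np.array(arm.capture("wrist")["mount"])
cv2.imwrite("pics/w22.png",cv2.convertScaleAbs(cv2.resize(c["img"][240:390,170:385],None,fx=3.7,fy=3.7,interpolation=cv2.INTER_CUBIC),alpha=1.8,beta=20))
```

```text
t 23.75 pos [ 0.3986 -0.0107  0.0324] yawx -2.44 w 0.0591 F [-36.2  -2.1   5.6] j [-0.2   0.1   2.23 -0.01  0.86  1.42]
```

View pics/w22.png

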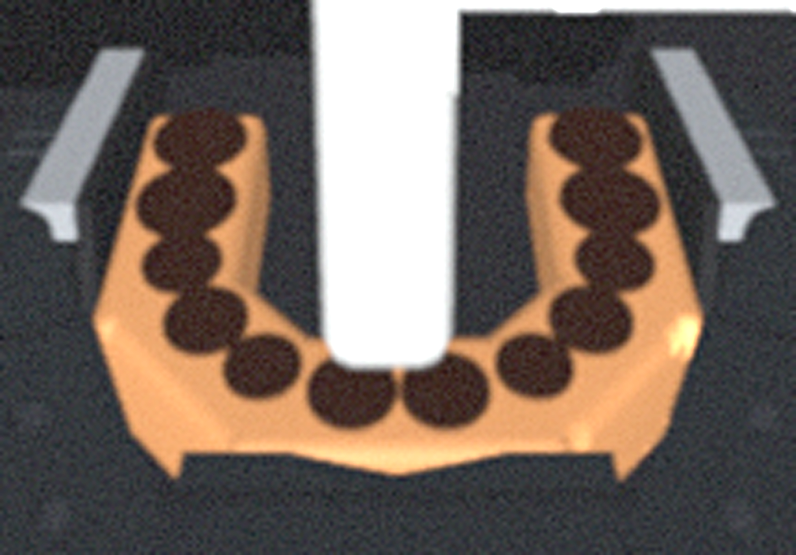

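Emit:
send_rows --commands '[[0.5,[-0.02,0,0],0],[0.5,[-0.05,0,0],0],[0.5,[-0.05,0,0],0],[0.5,[-0.05,0,-0.04],0],[0.5,[-0.05,0,-0.085],0],[0.5,[-0.05,0,-0.085],0]]'

```text
t: 24.45
ee_pos: [0.3793, -0.0132, 0.1328]
orientation: [[0.999, -0.046, 0.016], [-0.046, -0.999, -0.004], [0.016, 0.003, -1.0]]
wrist_force: [1.6, 0.3, -0.1]
grip_width: 0.0591
```

Run:
```python
from fit2 import *
st()
c=cam("wrist"); c["mount"]=np.array(arm.capture("wrist")["mount"])
cv2.imwrite("pics/w23.png",cv2.convertScaleAbs(cv2.resize(c["img"][240:390,170:385],None,fx=3.7,fy=3.7,interpolation=cv2.INTER_CUBIC),alpha=1.8,beta=20))
shift([.568,-.11,.13],87.2)
```

```text
t 24.45 pos [ 0.3793 -0.0132  0.1328] yawx -2.64 w 0.0591 F [ 1.6  0.3 -0.1] j [-0.22 -0.2   2.27  0.    1.05  1.4 ]
shift tool [ 0.1971  0.0887 -0.0006]
turn (tool z down: +turn = -yaw) -1.568  alt 1.574 -4.71
```

View pics/w23.png

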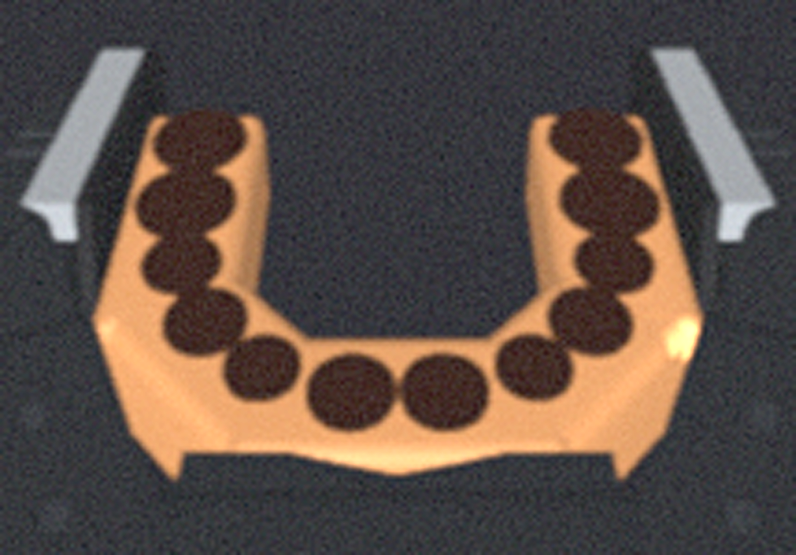

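Run:
```python
from fit2 import *
c=cam("wrist"); c["mount"]=np.array(arm.capture("wrist")["mount"])
k=lambda u,v:(u/3.7+170-.5,v/3.7+240-.5)
pose2(c,[((24,-14.7,-7),k(230,440)),((24,14.7,-7),k(570,440)),((8,-30,-7),k(95,325)),((8,30,-7),k(703,325)),((-24,-16,-7),k(262,116)),((-24,16,-7),k(533,116)),((10,-9,-7),k(308,336)),((10,9,-7),k(490,336))])
```

```text
x0 -0.0070 z0 -0.0156 theta 96.4 y -0.0003 cost 26.0
[[-0.1, 3.0], [-0.3, 3.0], [0.1, -2.9], [-0.2, -3.0], [1.9, 1.7], [-1.3, 1.6], [-0.4, -1.8], [0.4, -1.8]]
leg end in tool [ 0.0027 -0.0003  0.0075]
leg end in tool [-0.0113 -0.0003  0.0091]
```

Emit:
send_rows --commands '[[0.5,[0.04,0.02,0],-0.15],[0.5,[0.08,0.04,0],-0.3],[0.5,[0.12,0.06,0],-0.45],[0.5,[0.16,0.08,0],-0.6],[0.5,[0.198,0.106,0],-0.75],[0.5,[0.198,0.106,0],-0.9],[0.5,[0.198,0.106,0],-1.05],[0.5,[0.198,0.106,0],-1.2]]'

```text
t: 25.45
ee_pos: [0.5642, -0.1267, 0.1223]
orientation: [[0.4, 0.917, -0.005], [0.917, -0.4, 0.002], [-0.0, -0.005, -1.0]]
wrist_force: [-0.2, -0.0, -1.3]
grip_width: 0.0589
```

Run:
```python
from h import *
st(); shift([.568,-.1275,.06],87.2)
```

```text
t 25.45 pos [ 0.5642 -0.1267  0.1223] yawx 66.43 w 0.0589 F [-0.2 -0.  -1.3] j [-0.34  0.26  1.82  0.    1.07  0.07]
shift tool [0.0008 0.0041 0.0622]
turn (tool z down: +turn = -yaw) -0.362  alt 2.779 -3.504
```

Emit:
send_rows --commands '[[0.5,[0.001,0.004,0.01],-0.15],[0.5,[0.001,0.004,0.02],-0.3],[0.5,[0.001,0.004,0.04],-0.362],[0.5,[0.001,0.004,0.062],-0.362],[0.5,[0.001,0.004,0.075],-0.362],[0.5,[0.001,0.004,0.083],-0.362],[0.5,[0.001,0.004,0.083],-0.362]]'

```text
t: 26.15
ee_pos: [0.568, -0.127, 0.0402]
orientation: [[0.055, 0.998, -0.004], [0.998, -0.055, 0.001], [0.001, -0.004, -1.0]]
wrist_force: [-0.0, 0.3, -0.1]
grip_width: 0.0589
```

Run:
```python
from h import *
st(); c=cam("wrist"); save(c,"w24"); c=cam("side"); cv2.imwrite("pics/s24.png",cv2.resize(c["img"][140:290,240:440],None,fx=3.8,fy=3.8))
```

```text
t 26.15 pos [ 0.568  -0.127   0.0402] yawx 86.84 w 0.0589 F [-0.   0.3 -0.1] j [-0.34  0.39  1.83  0.    0.92 -0.29]
```

View pics/w24.png

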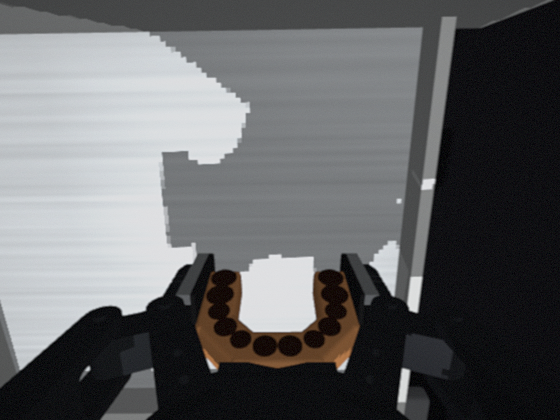

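View pics/s24.png

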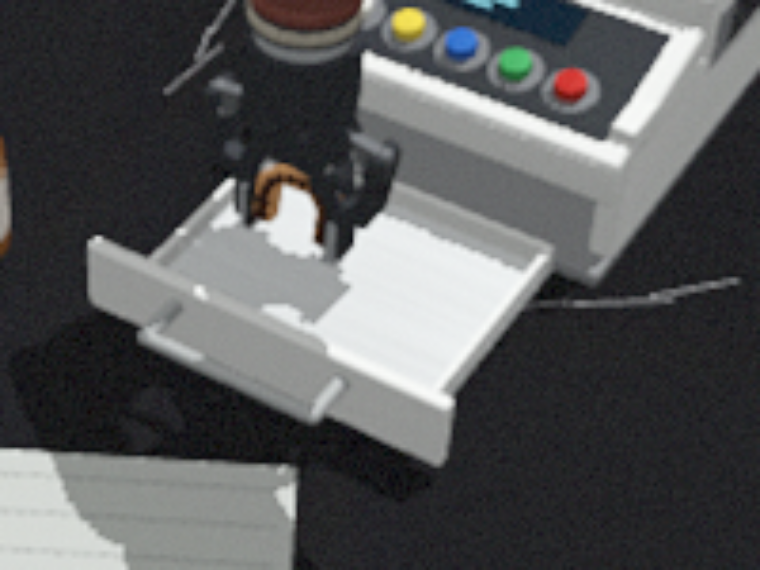

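Emit:
send_rows --commands '[[0.5,[0,0,0.003],0],[0.5,[0,0,0.005],0],[0.5,[0,0,0.005],0],[0.85,[0,0,0.005],0],[0.85,[0,0,0.005],0],[0.85,[0,0,0.005],0],[0.85,[0,0,0.005],0]]'

```text
t: 26.95
ee_pos: [0.5696, -0.1276, 0.0375]
orientation: [[0.055, 0.998, 0.0], [0.998, -0.055, -0.0], [-0.0, 0.0, -1.0]]
wrist_force: [-0.2, 0.1, -0.1]
grip_width: 0.0725
```

Run:
```python
from h import *
st(); c=cam("wrist"); save(c,"w25"); c=cam("side"); cv2.imwrite("pics/s25.png",cv2.resize(c["img"][140:290,240:440],None,fx=3.8,fy=3.8))
```

```text
t 26.95 pos [ 0.5696 -0.1276  0.0375] yawx 86.85 w 0.0725 F [-0.2  0.1 -0.1] j [-0.34  0.4   1.83  0.    0.91 -0.29]
```

View pics/w25.png

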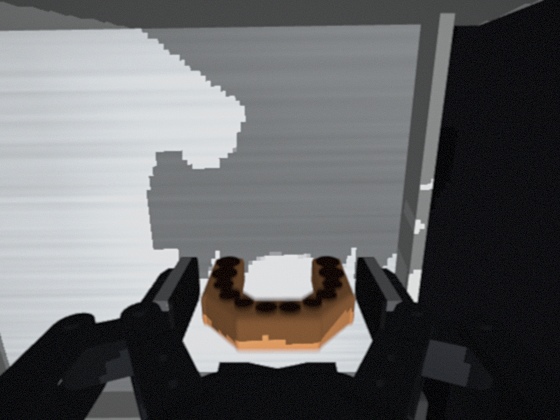

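View pics/s25.png

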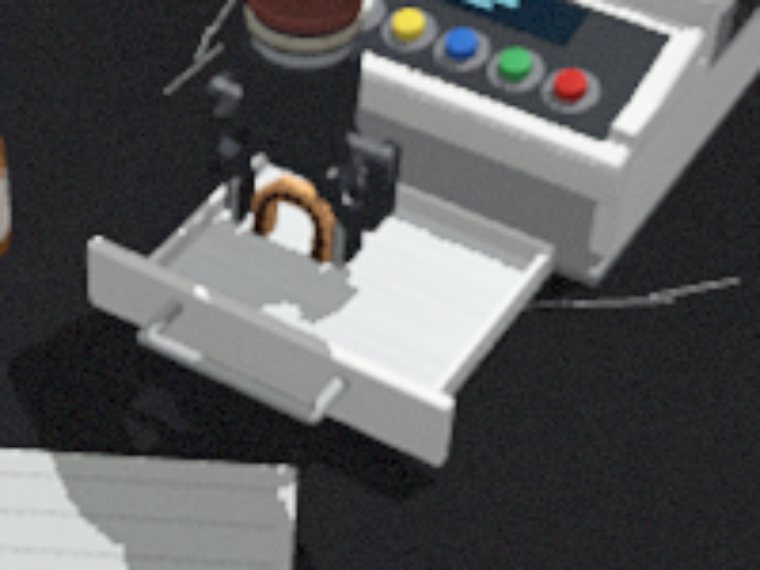

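Emit:
send_rows --commands '[[1,[0,0,0],0],[1,[0,0,-0.03],0],[1,[0,0,-0.065],0],[1,[0,0,-0.075],0],[0,[0.03,0,-0.075],0],[0,[0.04,0,-0.075],0],[0,[0.04,0,-0.075],0],[0,[0.04,0,-0.075],0]]'

```text
t: 27.85
ee_pos: [0.5711, -0.0876, 0.1114]
orientation: [[0.054, 0.999, -0.002], [0.999, -0.054, -0.0], [-0.0, -0.002, -1.0]]
wrist_force: [-0.2, -0.4, -0.3]
grip_width: 0.0282
```

Run:
```python
from h import *
st(); shift([.569,-.088,.079],87.2); c=cam("wrist"); save(c,"w26")
```

```text
t 27.85 pos [ 0.5711 -0.0876  0.1114] yawx 86.9 w 0.0282 F [-0.2 -0.4 -0.3] j [-0.27  0.28  1.82 -0.    1.04 -0.22]
shift tool [-0.0005 -0.002   0.0324]
turn (tool z down: +turn = -yaw) -0.005  alt 3.136 -3.147
```

View pics/w26.png

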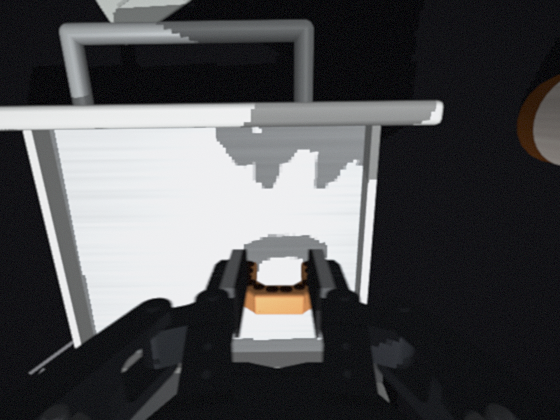

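Emit:
send_rows --commands '[[0,[0,0,0.02],0],[0,[0,0,0.032],0],[0,[0,0,0.032],0],[0,[-0.01,0,0.032],0],[0,[-0.025,0,0.032],0],[0,[-0.04,0,0.032],0],[0,[-0.055,0,0.032],0],[0,[-0.055,0,0.032],0]]'

```text
t: 28.7
ee_pos: [0.5692, -0.1455, 0.0812]
orientation: [[0.058, 0.998, 0.002], [0.998, -0.058, -0.001], [-0.001, 0.002, -1.0]]
wrist_force: [-0.1, -0.4, 1.1]
grip_width: 0.0001
```

Emit:
send_rows --commands '[[0,[0.02,0,-0.04],0],[0,[0.06,0,-0.08],0],[0,[0.06,0,-0.08],0]]'

```text
t: 29.0
ee_pos: [0.5756, -0.081, 0.166]
orientation: [[0.053, 0.999, 0.01], [0.999, -0.053, -0.001], [-0.0, 0.01, -1.0]]
wrist_force: [0.2, 0.1, 0.0]
grip_width: -0.0002
```

Run:
```python
from h import *
st(); c=cam("wrist"); save(c,"w27"); c=cam("side"); cv2.imwrite("pics/s27.png",cv2.resize(c["img"][140:290,240:440],None,fx=3.8,fy=3.8))
```

```text
t 29.0 pos [ 0.5756 -0.081   0.166 ] yawx 86.95 w -0.0002 F [0.2 0.1 0. ] j [-0.26  0.21  1.79  0.    1.13 -0.21]
```

View pics/w27.png

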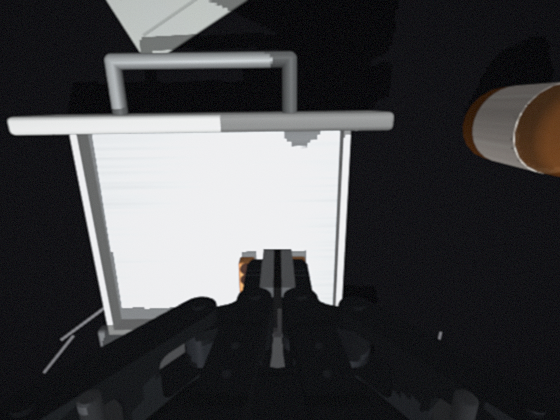

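View pics/s27.png

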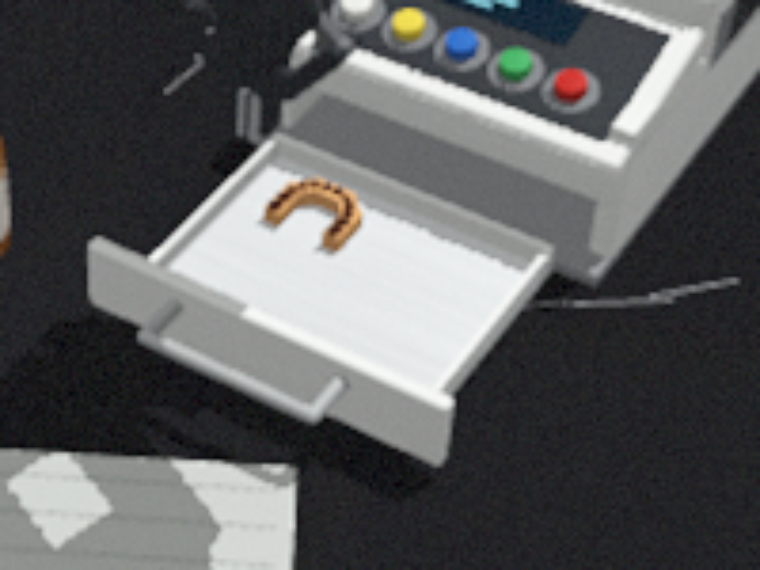

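Run:
```python
from h import *
shift([.474,.266,.166],40)
```

```text
shift tool [ 0.3424 -0.1176 -0.0043]
turn (tool z down: +turn = -yaw) 0.82  alt 3.961 -2.322
```

Emit:
send_rows --commands '[[1,[0.342,-0.117,0],0.82],[1,[0.342,-0.117,0],0.82],[1,[0.342,-0.117,0],0.82],[1,[0.342,-0.117,0],0.82],[1,[0.342,-0.117,0],0.82],[1,[0.342,-0.117,0],0.82],[1,[0.342,-0.117,0],0.82],[1,[0.342,-0.117,0],0.82]]'

```text
t: 29.9
ee_pos: [0.4718, 0.2669, 0.1583]
orientation: [[0.767, 0.642, -0.003], [0.642, -0.767, -0.001], [-0.003, -0.002, -1.0]]
wrist_force: [-0.1, -1.2, 0.0]
grip_width: 0.0855
```

Run:
```python
from h import *
st(); c=cam("wrist")
for r in lm(c,"splint_a")[:4]: print(round(r["p"],2),np.round(r["position"],1),np.round(p2w(c,r["position"],.010),4))
f=fit(c,.486,.277,.73,.003,S=2,win=110); print(np.round(f,4))
overlay(c,[f[:3]],.003,"ov3")
```

```text
t 29.9 pos [0.4718 0.2669 0.1583] yawx 39.94 w 0.0855 F [-0.1 -1.2  0. ] j [0.38 0.14 1.88 0.   1.12 1.26]
0.91 [275.1 173.6] [0.485  0.2802 0.01  ]
0.83 [152.6 201.5] [0.3965 0.3469 0.01  ]
[ 0.4851  0.2786 39.4545  0.8559]
```

View pics/ov3.png

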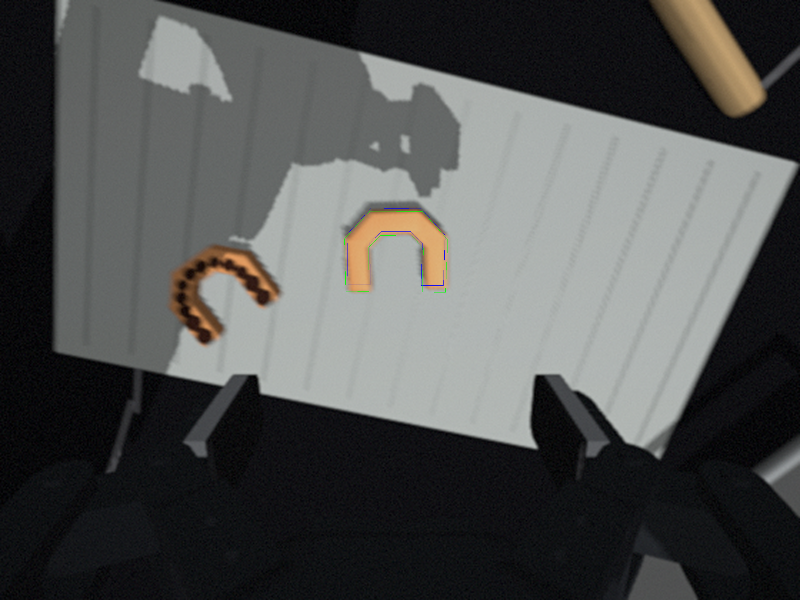

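Emit:
send_rows --commands '[[1,[0.001,0,0.05],0],[1,[0.001,0,0.09],0],[1,[0.001,0,0.12],0],[1,[0.001,0,0.135],0],[1,[0.001,0,0.141],0],[1,[0.001,0,0.141],0],[1,[0.001,0,0.141],0]]'

```text
t: 30.7
ee_pos: [0.4763, 0.2661, 0.0208]
orientation: [[0.768, 0.641, 0.003], [0.641, -0.768, 0.001], [0.003, 0.001, -1.0]]
wrist_force: [-0.4, 0.3, 0.7]
grip_width: 0.0853
```

Emit:
send_rows --commands '[[0.5,[0,0,0],0],[0.5,[0,0,0],0],[0.5,[0,0,0],0],[0.5,[0,0,0],0],[0.5,[0,0,-0.04],0],[0.5,[0,0,-0.08],0],[0.5,[0,0,-0.1],0],[0.5,[0,0,-0.1],0]]' --newtons 25

```text
t: 31.5
ee_pos: [0.4779, 0.2674, 0.124]
orientation: [[0.767, 0.641, 0.009], [0.641, -0.767, 0.004], [0.009, 0.003, -1.0]]
wrist_force: [0.3, 0.0, -0.4]
grip_width: 0.0592
```

Run:
```python
from h import *
st(); shift([.365,-.011,.12],-2.8); c=cam("wrist"); save(c,"w28")
```

```text
t 31.5 pos [0.4779 0.2674 0.124 ] yawx 39.88 w 0.0592 F [ 0.3  0.  -0.4] j [0.38 0.19 1.9  0.   1.04 1.26]
shift tool [-0.2652  0.1412  0.002 ]
turn (tool z down: +turn = -yaw) 0.745  alt 3.887 -2.397
```

View pics/w28.png

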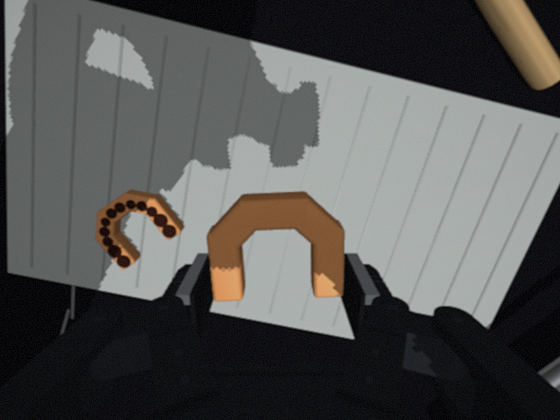

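Emit:
send_rows --commands '[[0.5,[-0.265,0.141,-0.01],0.745],[0.5,[-0.265,0.141,-0.01],0.745],[0.5,[-0.265,0.141,-0.01],0.745],[0.5,[-0.265,0.141,-0.01],0.745],[0.5,[-0.265,0.141,-0.01],0.745],[0.5,[-0.265,0.141,-0.01],0.745],[0.5,[-0.265,0.141,-0.01],0.745],[0.5,[-0.265,0.141,-0.01],0.745]]'

```text
t: 32.35
ee_pos: [0.3602, -0.0129, 0.1279]
orientation: [[0.999, -0.053, -0.002], [-0.053, -0.999, 0.001], [-0.002, -0.001, -1.0]]
wrist_force: [0.1, 0.7, 0.1]
grip_width: 0.059
```

Run:
```python
from fit2 import *
st(); shift([.368,-.011,.10],-2.8); c=cam("wrist"); save(c,"w29"); c["mount"]=np.array(arm.capture("wrist")["mount"])
```

```text
t 32.35 pos [ 0.3602 -0.0129  0.1279] yawx -3.07 w 0.059 F [0.1 0.7 0.1] j [-0.23 -0.23  2.31  0.    1.07  1.39]
shift tool [ 0.0077 -0.0023  0.0279]
turn (tool z down: +turn = -yaw) -0.005  alt 3.137 -3.146
```

View pics/w29.png

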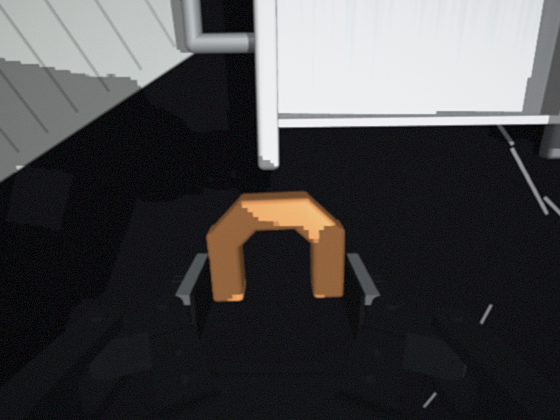

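Run:
```python
from fit2 import *
c=cam("wrist"); c["mount"]=np.array(arm.capture("wrist")["mount"])
print(p2w(c,(268,166),.066))
cv2.imwrite("pics/w29z.png",cv2.convertScaleAbs(cv2.resize(c["img"][175:320,170:385],None,fx=3.7,fy=3.7,interpolation=cv2.INTER_CUBIC),alpha=1.8,beta=20))
```

```text
[ 0.4028356  -0.00781617  0.066     ]
```

View pics/w29z.png

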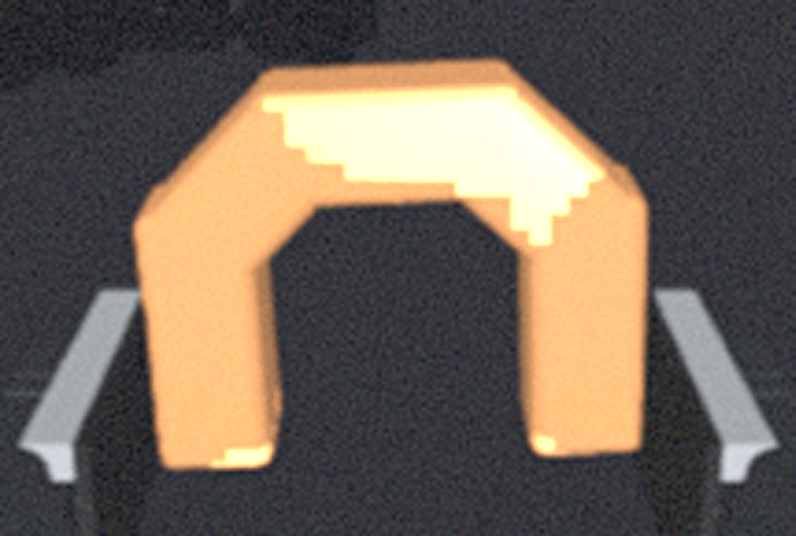

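Run:
```python
from fit2 import *
c=cam("wrist"); c["mount"]=np.array(arm.capture("wrist")["mount"])
k=lambda u,v:(u/3.7+170-.5,v/3.7+175-.5)
pose2(c,[((24,-14.7,7),k(262,97)),((24,14.7,7),k(518,88)),((8,-30,7),k(135,222)),((8,30,7),k(645,205)),((10,-9,7),k(318,205)),((10,9,7),k(462,200)),((-24,-30,7),k(160,468)),((-24,30,7),k(642,452))])
```

```text
x0 0.0136 z0 0.0140 theta -2.3 y -0.0010 cost 23.2
[[0.7, -2.5], [0.6, -0.1], [1.2, -0.8], [0.2, 3.7], [-0.5, -0.6], [1.8, 0.7], [-1.7, -2.3], [-2.6, 2.0]]
leg end in tool [-0.0107 -0.001   0.0201]
leg end in tool [-0.0101 -0.001   0.0061]
```

Emit:
send_rows --commands '[[0.5,[0.011,-0.002,0.02],0],[0.5,[0.011,-0.002,0.038],0],[0.5,[0.011,-0.002,0.045],0],[0.5,[0.012,-0.002,0.052],0],[0.5,[0.013,-0.002,0.058],0],[0.5,[0.014,-0.002,0.064],0],[0.5,[0.015,-0.002,0.068],0]]'

```text
t: 33.35
ee_pos: [0.3753, -0.0099, 0.0618]
orientation: [[0.999, -0.047, -0.005], [-0.047, -0.999, 0.001], [-0.005, -0.001, -1.0]]
wrist_force: [-8.5, 1.9, 14.2]
grip_width: 0.059
```

Run:
```python
from fit2 import *
st(); c=cam("wrist"); cv2.imwrite("pics/w30.png",cv2.convertScaleAbs(cv2.resize(c["img"][175:340,170:385],None,fx=3.5,fy=3.5,interpolation=cv2.INTER_CUBIC),alpha=1.8,beta=20))
```

```text
t 33.35 pos [ 0.3753 -0.0099  0.0618] yawx -2.72 w 0.059 F [-8.5  1.9 14.2] j [-0.21 -0.05  2.31 -0.    0.89  1.4 ]
```

View pics/w30.png

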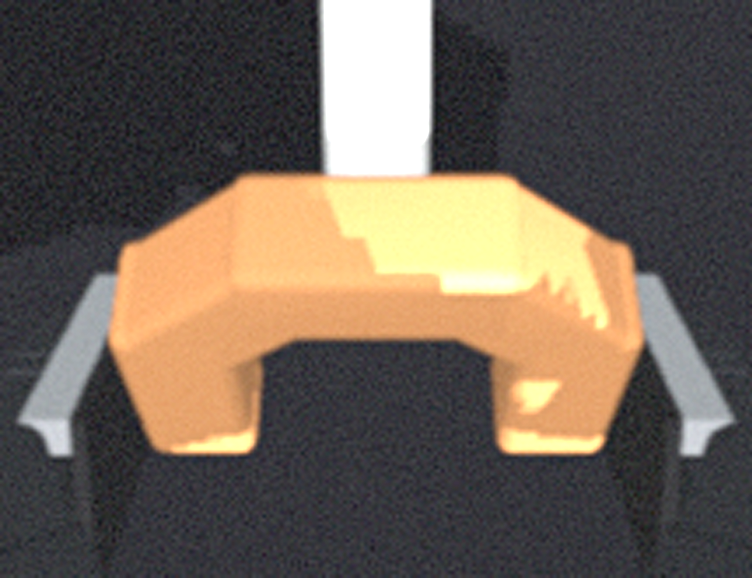

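Emit:
send_rows --commands '[[0.5,[0.002,0,0.004],0],[0.5,[0.004,0,0.008],0],[0.5,[0.007,0,0.01],0],[0.5,[0.01,0,0.012],0],[0.5,[0.013,0,0.014],0],[0.5,[0.015,0,0.015],0]]'

```text
t: 34.0
ee_pos: [0.3851, -0.0103, 0.0458]
orientation: [[0.999, -0.046, -0.018], [-0.046, -0.999, 0.002], [-0.018, -0.001, -1.0]]
wrist_force: [-19.4, -0.3, 23.1]
grip_width: 0.0592
```

Run:
```python
from fit2 import *
st(); c=cam("wrist"); cv2.imwrite("pics/w31.png",cv2.convertScaleAbs(cv2.resize(c["img"][205:370,170:385],None,fx=3.5,fy=3.5,interpolation=cv2.INTER_CUBIC),alpha=1.8,beta=20))
```

```text
t 34.0 pos [ 0.3851 -0.0103  0.0458] yawx -2.66 w 0.0592 F [-19.4  -0.3  23.1] j [-0.21  0.02  2.28 -0.    0.86  1.41]
```

View pics/w31.png

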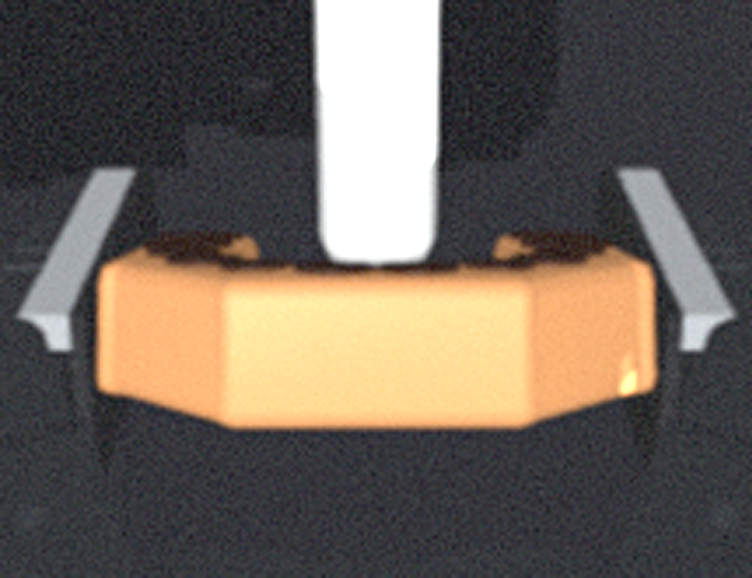

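Emit:
send_rows --commands '[[0.5,[0.003,0,-0.001],0],[0.5,[0.006,0,-0.002],0],[0.5,[0.009,0,-0.003],0],[0.5,[0.012,0,-0.003],0],[0.5,[0.014,0,-0.003],0]]'

```text
t: 34.55
ee_pos: [0.3883, -0.0092, 0.0442]
orientation: [[0.998, -0.046, -0.041], [-0.045, -0.999, 0.005], [-0.041, -0.003, -0.999]]
wrist_force: [-32.3, 0.4, 14.6]
grip_width: 0.0594
```

Run:
```python
from fit2 import *
st(); c=cam("wrist"); cv2.imwrite("pics/w32.png",cv2.convertScaleAbs(cv2.resize(c["img"][205:370,170:385],None,fx=3.5,fy=3.5,interpolation=cv2.INTER_CUBIC),alpha=1.8,beta=20))
```

```text
t 34.55 pos [ 0.3883 -0.0092  0.0442] yawx -2.6 w 0.0594 F [-32.3   0.4  14.6] j [-0.2   0.05  2.26 -0.    0.88  1.42]
```

View pics/w32.png

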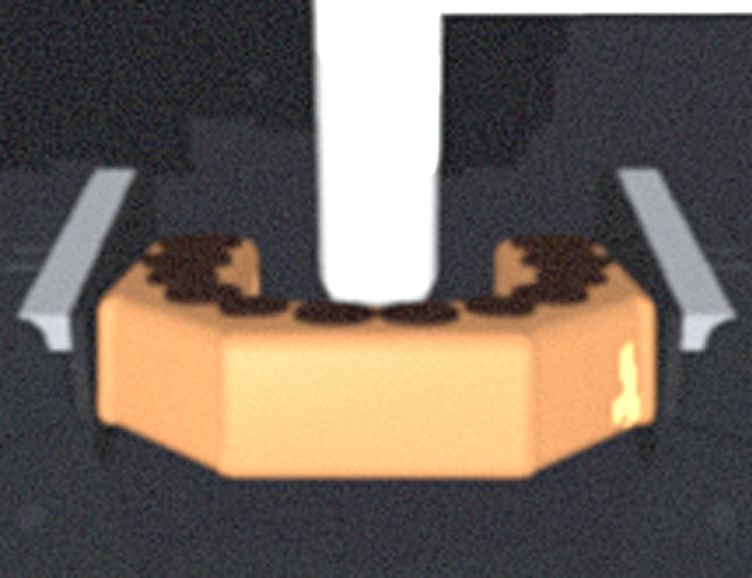

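Emit:
send_rows --commands '[[0.5,[-0.014,0,0],0],[0.5,[-0.016,0,0.003],0],[0.5,[-0.016,0,0.007],0],[0.5,[-0.01,0,0.006],0],[0.5,[-0.005,0,0.005],0],[0.5,[0,0,0.004],0],[0.5,[0.004,0,0.003],0]]' --newtons 20

```text
t: 35.3
ee_pos: [0.3912, -0.0107, 0.0399]
orientation: [[0.998, -0.045, -0.044], [-0.044, -0.999, 0.003], [-0.044, -0.001, -0.999]]
wrist_force: [-30.2, -7.1, 4.0]
grip_width: 0.0591
```

Run:
```python
from fit2 import *
st(); c=cam("wrist"); cv2.imwrite("pics/w33.png",cv2.convertScaleAbs(cv2.resize(c["img"][225:390,170:385],None,fx=3.5,fy=3.5,interpolation=cv2.INTER_CUBIC),alpha=1.8,beta=20))
```

```text
t 35.3 pos [ 0.3912 -0.0107  0.0399] yawx -2.55 w 0.0591 F [-30.2  -7.1   4. ] j [-0.2   0.06  2.25 -0.01  0.87  1.42]
```

View pics/w33.png

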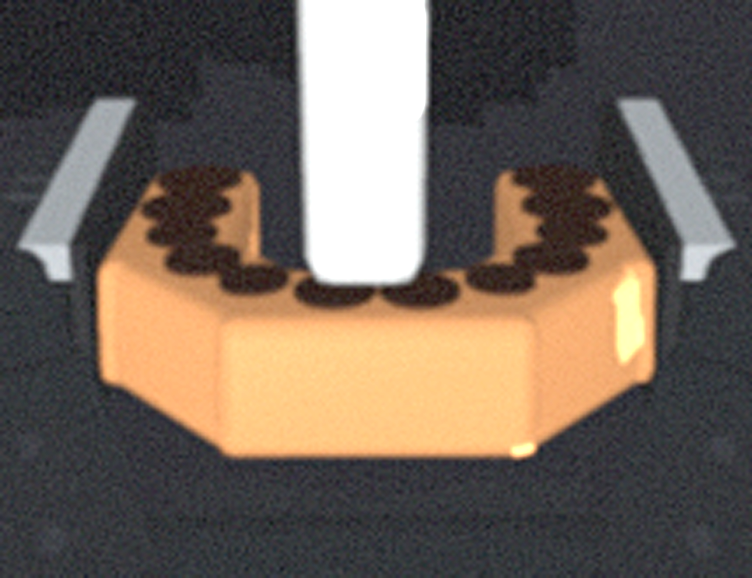

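Progress is steady, about 78° now. I'll keep pushing a little lower.

Emit:
send_rows --commands '[[0.5,[-0.01,0,0.003],0],[0.5,[-0.005,0,0.006],0],[0.5,[0.0,0,0.006],0],[0.5,[0.004,0,0.005],0],[0.5,[0.008,0,0.004],0],[0.5,[0.012,0,0.003],0]]'

```text
t: 35.95
ee_pos: [0.4036, -0.0111, 0.0361]
orientation: [[0.998, -0.045, -0.041], [-0.045, -0.999, 0.003], [-0.042, -0.001, -0.999]]
wrist_force: [-26.7, -4.8, -3.3]
grip_width: 0.0594
```

Run:
```python
from fit2 import *
st(); c=cam("wrist"); cv2.imwrite("pics/w34.png",cv2.convertScaleAbs(cv2.resize(c["img"][225:390,170:385],None,fx=3.5,fy=3.5,interpolation=cv2.INTER_CUBIC),alpha=1.8,beta=20))
```

```text
t 35.95 pos [ 0.4036 -0.0111  0.0361] yawx -2.58 w 0.0594 F [-26.7  -4.8  -3.3] j [-0.2   0.1   2.23 -0.01  0.86  1.42]
```

View pics/w34.png

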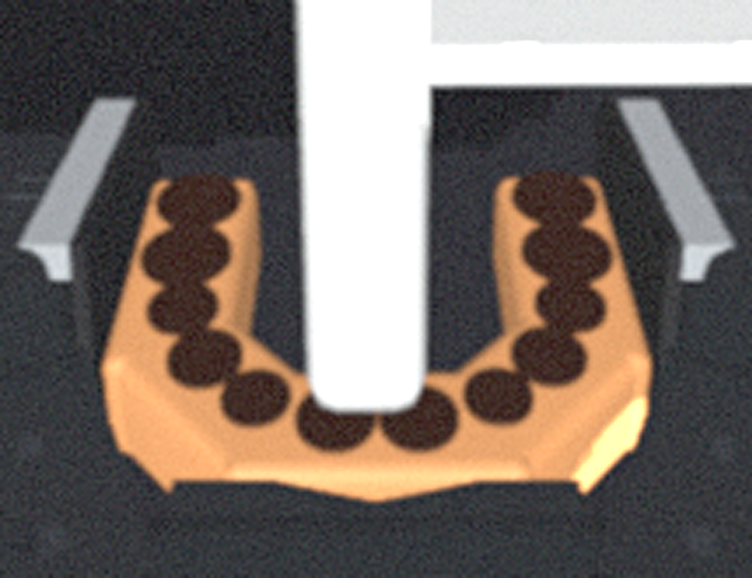

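Emit:
send_rows --commands '[[0.5,[-0.02,0,0],0],[0.5,[-0.05,0,0],0],[0.5,[-0.05,0,0],0],[0.5,[-0.05,0,-0.04],0],[0.5,[-0.05,0,-0.085],0],[0.5,[-0.05,0,-0.085],0]]'

```text
t: 36.6
ee_pos: [0.3796, -0.012, 0.1358]
orientation: [[0.999, -0.049, 0.018], [-0.049, -0.999, -0.004], [0.018, 0.003, -1.0]]
wrist_force: [2.0, 1.0, 0.2]
grip_width: 0.0595
```

Run:
```python
from fit2 import *
st(); shift([.4883,-.1235,.12],87.2)
c=cam("wrist"); cv2.imwrite("pics/w35.png",cv2.convertScaleAbs(cv2.resize(c["img"][225:390,170:385],None,fx=3.5,fy=3.5,interpolation=cv2.INTER_CUBIC),alpha=1.8,beta=20))
```

```text
t 36.6 pos [ 0.3796 -0.012   0.1358] yawx -2.79 w 0.0595 F [2.  1.  0.2] j [-0.22 -0.21  2.27  0.    1.06  1.4 ]
shift tool [0.1137 0.106  0.0181]
turn (tool z down: +turn = -yaw) -1.571  alt 1.571 -4.712
```

View pics/w35.png

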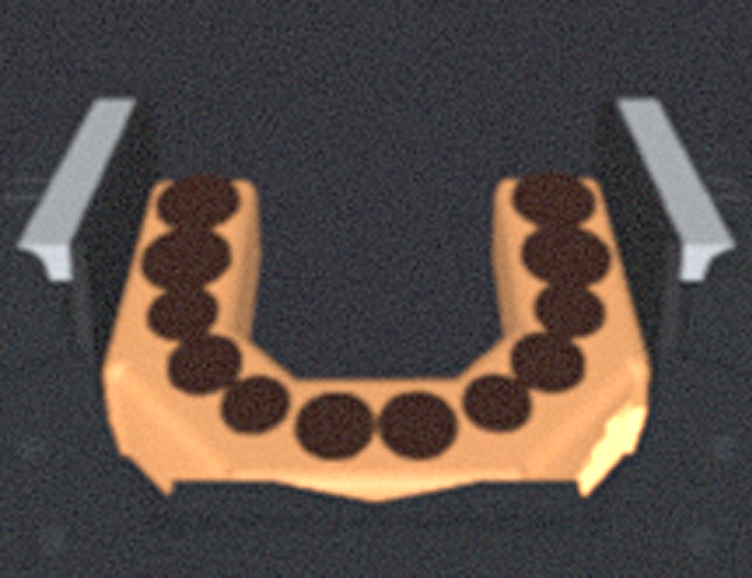

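Emit:
send_rows --commands '[[0.5,[0.04,0.03,0],-0.15],[0.5,[0.08,0.06,0],-0.3],[0.5,[0.109,0.106,0],-0.45],[0.5,[0.109,0.106,0],-0.6],[0.5,[0.109,0.106,0],-0.75],[0.5,[0.109,0.106,0],-0.9],[0.5,[0.109,0.106,0],-1.05],[0.5,[0.109,0.106,0],-1.2]]'

```text
t: 37.45
ee_pos: [0.476, -0.122, 0.1272]
orientation: [[0.402, 0.916, -0.001], [0.916, -0.402, 0.0], [0.0, -0.001, -1.0]]
wrist_force: [-0.3, 0.4, -0.7]
grip_width: 0.0593
```

Run:
```python
from h import *
st(); shift([.4843,-.1235,.0355],87.2)
```

```text
t 37.45 pos [ 0.476  -0.122   0.1272] yawx 66.29 w 0.0593 F [-0.3  0.4 -0.7] j [-0.39  0.08  2.02  0.    1.04  0.02]
shift tool [0.0019 0.0083 0.0917]
turn (tool z down: +turn = -yaw) -0.365  alt 2.777 -3.507
```

Emit:
send_rows --commands '[[0.5,[0.002,0.008,0.01],-0.15],[0.5,[0.002,0.008,0.02],-0.3],[0.5,[0.002,0.008,0.04],-0.365],[0.5,[0.002,0.008,0.07],-0.365],[0.5,[0.002,0.008,0.085],-0.365],[0.5,[0.002,0.008,0.091],-0.365],[0.5,[0.002,0.008,0.091],-0.365]]'

```text
t: 38.15
ee_pos: [0.4834, -0.1231, 0.0361]
orientation: [[0.055, 0.998, -0.002], [0.998, -0.055, 0.001], [0.001, -0.002, -1.0]]
wrist_force: [-0.5, -0.6, -0.7]
grip_width: 0.0597
```

Run:
```python
from h import *
st(); c=cam("wrist"); save(c,"w36"); c=cam("side"); cv2.imwrite("pics/s36.png",cv2.resize(c["img"][140:290,240:440],None,fx=3.8,fy=3.8))
```

```text
t 38.15 pos [ 0.4834 -0.1231  0.0361] yawx 86.86 w 0.0597 F [-0.5 -0.6 -0.7] j [-0.39  0.25  2.03  0.    0.86 -0.34]
```

View pics/w36.png

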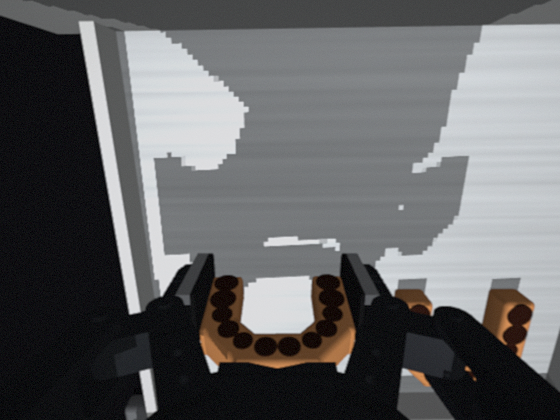

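View pics/s36.png

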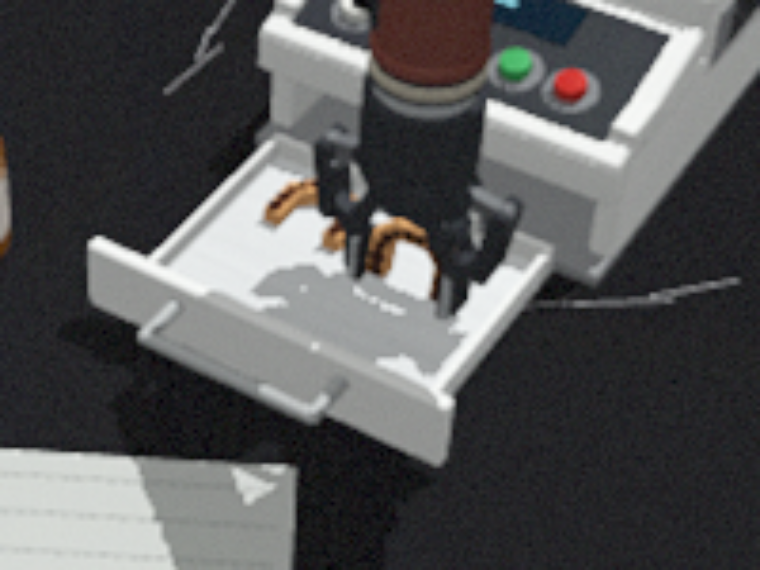

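Emit:
send_rows --commands '[[0.5,[0,-0.003,0],0],[0.5,[0,-0.004,0.001],0],[0.5,[0,-0.004,0.001],0],[0.8,[0,-0.004,0.001],0],[0.8,[0,-0.004,0.001],0],[0.8,[0,-0.004,0.001],0],[0.8,[0,-0.004,0.001],0]]'

```text
t: 38.95
ee_pos: [0.4797, -0.1231, 0.0365]
orientation: [[0.055, 0.998, 0.0], [0.998, -0.055, -0.0], [-0.0, 0.0, -1.0]]
wrist_force: [0.4, -0.4, -0.4]
grip_width: 0.0683
```

Run:
```python
from h import *
st(); c=cam("wrist"); save(c,"w37")
```

```text
t 38.95 pos [ 0.4797 -0.1231  0.0365] yawx 86.85 w 0.0683 F [ 0.4 -0.4 -0.4] j [-0.39  0.25  2.04  0.    0.85 -0.34]
```

View pics/w37.png

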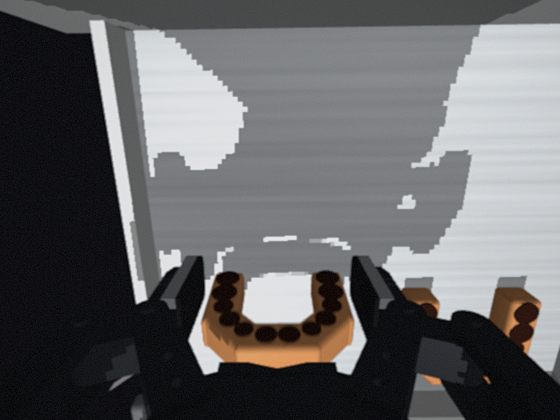

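Emit:
send_rows --commands '[[0.8,[0,0,-0.03],0],[0.8,[0,0,-0.065],0],[0.8,[0,0,-0.075],0],[0,[0.03,0,-0.075],0],[0,[0.04,0,-0.075],0],[0,[0.04,0,-0.075],0],[0,[0.04,0,-0.055],0],[0,[0.04,0,-0.043],0]]'

```text
t: 39.8
ee_pos: [0.481, -0.0834, 0.0779]
orientation: [[0.055, 0.999, -0.002], [0.999, -0.055, 0.0], [-0.0, -0.002, -1.0]]
wrist_force: [-0.6, -0.1, -0.4]
grip_width: 0.0001
```

Run:
```python
from h import *
st(); c=cam("wrist"); save(c,"w38")
```

```text
t 39.8 pos [ 0.481  -0.0834  0.0779] yawx 86.87 w 0.0001 F [-0.6 -0.1 -0.4] j [-0.32  0.16  2.05 -0.    0.94 -0.26]
```

View pics/w38.png

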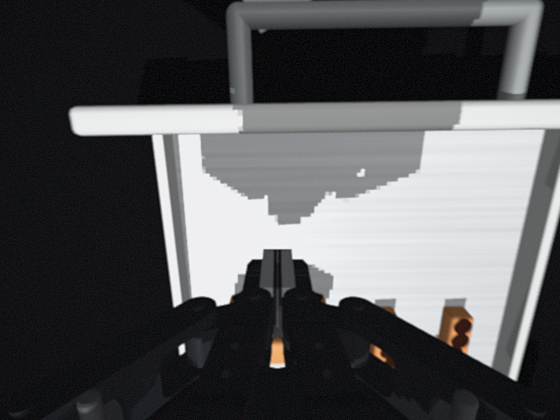

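Emit:
send_rows --commands '[[0,[-0.015,0,0],0],[0,[-0.03,0,0],0],[0,[-0.045,0,0],0],[0,[-0.06,0,0],0],[0,[-0.06,0,0],0],[0,[-0.04,0,-0.04],0],[1,[0,0,-0.08],0],[1,[0,0,-0.08],0]]'

```text
t: 40.65
ee_pos: [0.485, -0.082, 0.1643]
orientation: [[0.053, 0.999, 0.009], [0.999, -0.053, -0.001], [-0.001, 0.009, -1.0]]
wrist_force: [0.3, 0.5, 0.0]
grip_width: 0.0281
```

Run:
```python
from h import *
st(); c=cam("side"); cv2.imwrite("pics/s39.png",cv2.resize(c["img"][140:290,240:440],None,fx=3.8,fy=3.8)); shift([.406,.329,.16],72)
```

```text
t 40.65 pos [ 0.485  -0.082   0.1643] yawx 86.94 w 0.0281 F [0.3 0.5 0. ] j [-0.31  0.02  2.    0.    1.11 -0.26]
shift tool [ 0.4065 -0.0999  0.0021]
turn (tool z down: +turn = -yaw) 0.261  alt 3.403 -2.88
```

View pics/s39.png

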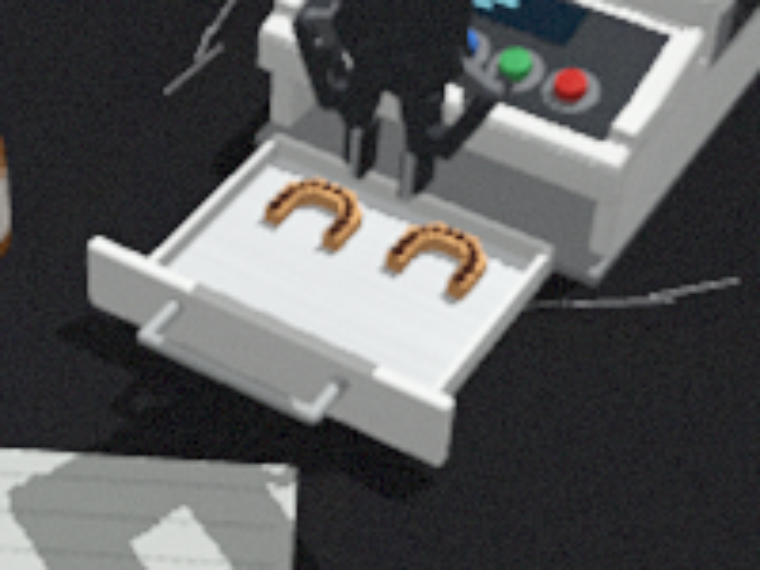

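Emit:
send_rows --commands '[[1,[0.2,-0.05,0],0.13],[1,[0.2,-0.05,0],0.13],[1,[0.2,-0.05,0],0.13],[1,[0.2,-0.05,0],0.13],[1,[0.395,-0.1,0],0.26],[1,[0.395,-0.1,0],0.26],[1,[0.395,-0.1,0],0.26],[1,[0.395,-0.1,0],0.26]]'

```text
t: 41.5
ee_pos: [0.4051, 0.3053, 0.1581]
orientation: [[0.31, 0.951, -0.001], [0.951, -0.31, -0.001], [-0.002, -0.001, -1.0]]
wrist_force: [0.6, -0.0, 0.3]
grip_width: 0.0856
```

Emit:
send_rows --commands '[[1,[0,0,0],0],[1,[0,0,0],0]]'

```text
t: 41.7
ee_pos: [0.4052, 0.3044, 0.1581]
orientation: [[0.307, 0.952, -0.002], [0.952, -0.307, -0.002], [-0.002, -0.001, -1.0]]
wrist_force: [0.8, 0.7, -0.6]
grip_width: 0.0854
```

Run:
```python
from h import *
st(); c=cam("wrist")
for r in lm(c,"splint_a")[:3]: print(round(r["p"],2),np.round(r["position"],1),np.round(p2w(c,r["position"],.010),4))
f=fit(c,.396,.345,1.25,.003,S=2,win=110); print(np.round(f,4))
overlay(c,[f[:3]],.003,"ov4")
```

```text
t 41.7 pos [0.4052 0.3044 0.1581] yawx 72.11 w 0.0854 F [ 0.8  0.7 -0.6] j [ 0.51  0.07  1.97 -0.    1.11  0.82]
0.86 [251.1 154.5] [0.3954 0.3445 0.01  ]
[ 0.3968  0.3439 72.8305  0.894 ]
```

View pics/ov4.png

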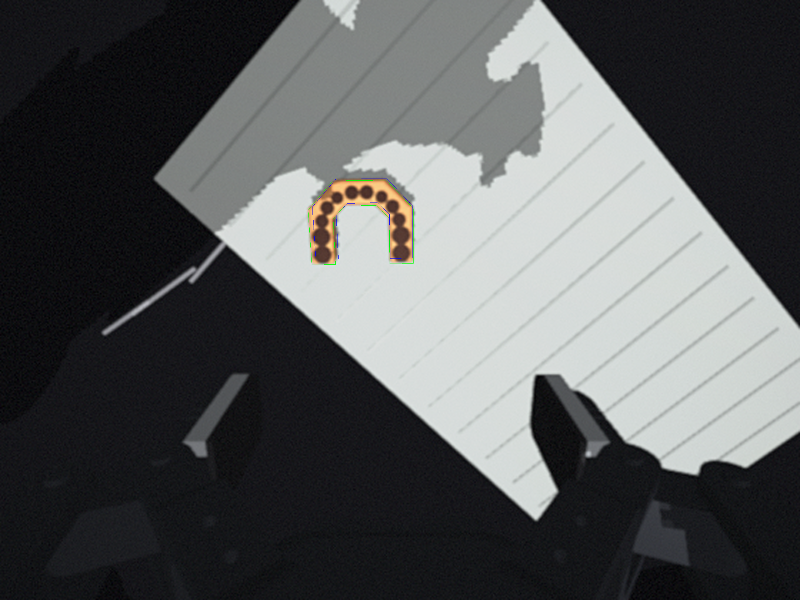

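Run:
```python
from h import *
shift([.3944,.3363,.021],72.8)
```

```text
shift tool [ 0.0284 -0.0211  0.1373]
turn (tool z down: +turn = -yaw) -0.016  alt 3.126 -3.157
```

Emit:
send_rows --commands '[[1,[0.028,-0.021,0.02],-0.014],[1,[0.028,-0.021,0.06],-0.014],[1,[0.028,-0.021,0.1],-0.014],[1,[0.028,-0.021,0.125],-0.014],[1,[0.028,-0.021,0.138],-0.014],[1,[0.028,-0.021,0.138],-0.014],[1,[0.028,-0.021,0.138],-0.014]]'

```text
t: 42.5
ee_pos: [0.396, 0.3372, 0.0222]
orientation: [[0.298, 0.955, 0.001], [0.955, -0.298, 0.001], [0.001, 0.001, -1.0]]
wrist_force: [-0.2, -0.3, 0.7]
grip_width: 0.0856
```

Emit:
send_rows --commands '[[0.5,[0,0,0],0],[0.5,[0,0,0],0],[0.5,[0,0,0],0],[0.5,[0,0,0],0],[0.5,[0,0,-0.04],0],[0.5,[0,0,-0.08],0],[0.5,[0,0,-0.12],0],[0.5,[0,0,-0.12],0]]' --newtons 30

```text
t: 43.3
ee_pos: [0.3991, 0.3406, 0.1487]
orientation: [[0.296, 0.955, 0.012], [0.955, -0.296, 0.008], [0.011, 0.009, -1.0]]
wrist_force: [0.5, -0.0, 0.9]
grip_width: 0.0595
```

Run:
```python
from h import *
st(); c=cam("wrist"); save(c,"w40"); c=cam("side"); cv2.imwrite("pics/s40.png",cv2.resize(c["img"][140:290,240:440],None,fx=3.8,fy=3.8)); 
m=seg(c)[140:290,240:440]
for r in lm(c,"splint_a")[:5]: print(round(r["p"],2),np.round(r["position"],1),np.round(p2w(c,r["position"],.027),4))
shift([.533,-.056,.14],87.2)
```

```text
t 43.3 pos [0.3991 0.3406 0.1487] yawx 72.78 w 0.0595 F [ 0.5 -0.   0.9] j [0.57 0.11 1.94 0.   1.08 0.87]
0.84 [271.5 345. ] [0.4399 0.2876 0.027 ]
0.15 [335.2 137.6] [ 0.6626 -0.4057  0.027 ]
shift tool [-0.3347  0.2489  0.0013]
turn (tool z down: +turn = -yaw) -0.252  alt 2.89 -3.394
```

View pics/w40.png

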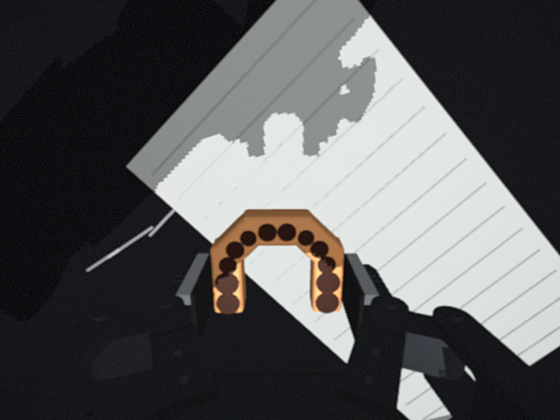

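View pics/s40.png

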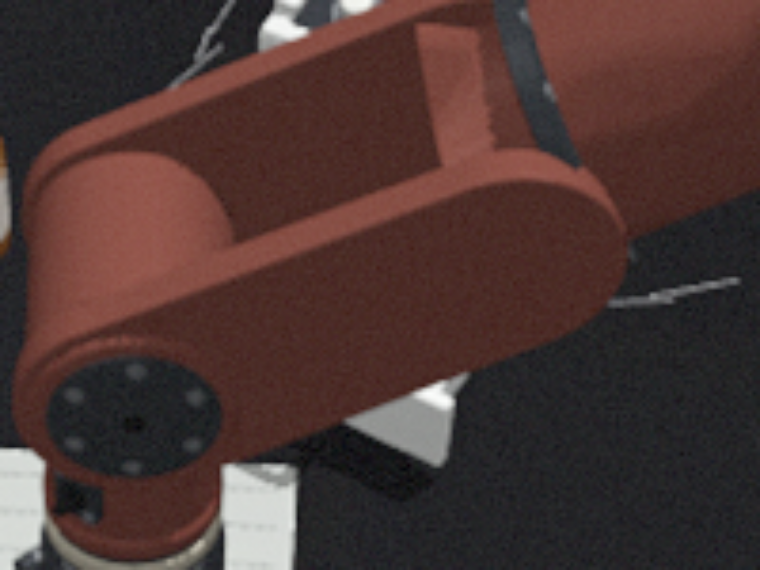

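Run:
```python
from h import *
shift([.531,-.0685,.14],87.2)
```

```text
shift tool [-0.3472  0.2507  0.0013]
turn (tool z down: +turn = -yaw) -0.252  alt 2.89 -3.394
```

Emit:
send_rows --commands '[[0.5,[-0.17,0.127,0],-0.12],[0.5,[-0.17,0.127,0],-0.12],[0.5,[-0.17,0.127,0],-0.12],[0.5,[-0.17,0.127,0],-0.12],[0.5,[-0.347,0.251,0],-0.252],[0.5,[-0.347,0.251,0],-0.252],[0.5,[-0.347,0.251,0],-0.252],[0.5,[-0.347,0.251,0],-0.252]]'

```text
t: 44.25
ee_pos: [0.5205, -0.0401, 0.1389]
orientation: [[0.049, 0.999, -0.004], [0.999, -0.049, 0.001], [0.001, -0.004, -1.0]]
wrist_force: [0.8, -0.5, -0.4]
grip_width: 0.0589
```

Emit:
send_rows --commands '[[0.5,[0,0,0],0],[0.5,[0,0,0],0]]'

```text
t: 44.45
ee_pos: [0.5206, -0.0391, 0.1392]
orientation: [[0.052, 0.999, -0.004], [0.999, -0.052, 0.002], [0.001, -0.005, -1.0]]
wrist_force: [0.0, 0.5, -0.5]
grip_width: 0.059
```

Run:
```python
from h import *
st(); shift([.531,-.0685,.04],87.2);c=cam("wrist"); save(c,"w41"); c=cam("side"); cv2.imwrite("pics/s41.png",cv2.resize(c["img"][140:290,240:440],None,fx=3.8,fy=3.8));
```

```text
t 44.45 pos [ 0.5206 -0.0391  0.1392] yawx 87.02 w 0.059 F [ 0.   0.5 -0.5] j [-0.21  0.13  1.94  0.    1.08 -0.16]
shift tool [-0.0289  0.0124  0.0991]
turn (tool z down: +turn = -yaw) -0.003  alt 3.138 -3.145
```

View pics/w41.png

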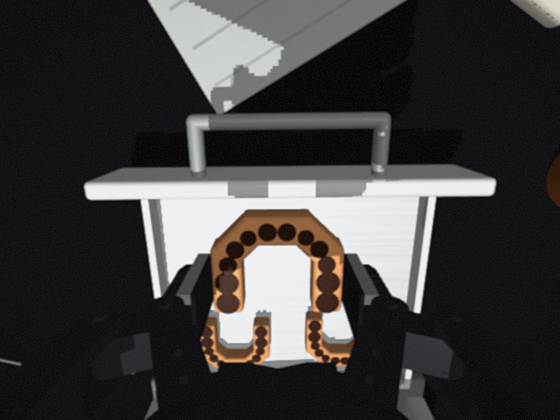

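View pics/s41.png

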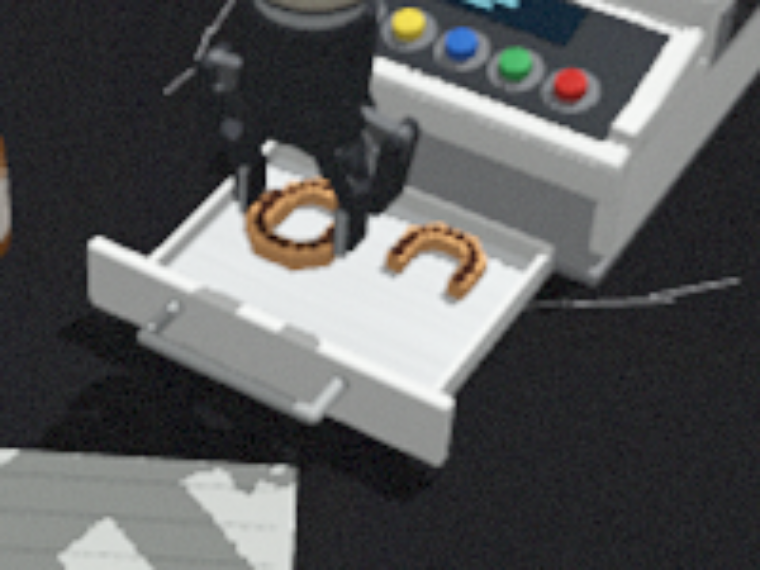

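Run:
```python
from h import *
c=cam("wrist")
for u in ((262,318),(313,318),(240,318)):
    p=p2w(c,u,.034); d=p[:2]-np.array([.529,-.1105]); print(np.round(p,4),"xu",round(float(d@[-.049,-.9988]),4),"yu",round(float(d@[.9988,-.049]),4))
```

```text
[ 0.5032 -0.1311  0.034 ] xu 0.0219 yu -0.0247
[ 0.5457 -0.133   0.034 ] xu 0.0217 yu 0.0178
[ 0.4849 -0.1303  0.034 ] xu 0.0219 yu -0.0431
```

Emit:
send_rows --commands '[[0.5,[-0.029,0.01,0],0],[0.5,[-0.029,0.01,0.03],0],[0.5,[-0.029,0.01,0.06],0],[0.5,[-0.029,0.01,0.085],0],[0.5,[-0.029,0.01,0.095],0],[0.5,[-0.029,0.01,0.098],0],[0.5,[-0.029,0.01,0.098],0]]'

```text
t: 45.3
ee_pos: [0.5309, -0.0672, 0.0437]
orientation: [[0.048, 0.999, 0.0], [0.999, -0.048, -0.0], [0.0, 0.0, -1.0]]
wrist_force: [1.4, -0.4, -0.3]
grip_width: 0.0588
```

Emit:
send_rows --commands '[[0.5,[0,0,0.002],0],[0.5,[0,0,0.004],0],[0.5,[0,0,0.004],0],[0.5,[0,0,0.004],0]]'

```text
t: 45.7
ee_pos: [0.5318, -0.0681, 0.0404]
orientation: [[0.049, 0.999, 0.002], [0.999, -0.049, -0.0], [-0.0, 0.002, -1.0]]
wrist_force: [1.2, 0.6, 2.2]
grip_width: 0.059
```

Emit:
send_rows --commands '[[0.8,[0,0,0],0],[0.8,[0,0,0],0],[0.8,[0,0,0],0],[0.8,[0,0,0],0],[0.85,[0,0,-0.03],0],[0.85,[0,0,-0.07],0],[0.85,[0,0,-0.1],0],[0.85,[0,0,-0.1],0]]'

```text
t: 46.5
ee_pos: [0.5347, -0.0689, 0.1448]
orientation: [[0.049, 0.999, 0.01], [0.999, -0.049, -0.003], [-0.002, 0.011, -1.0]]
wrist_force: [0.4, 0.4, 0.4]
grip_width: 0.0726
```

Run:
```python
from h import *
st(); c=cam("wrist"); save(c,"w42"); c=cam("side"); cv2.imwrite("pics/s42.png",cv2.resize(c["img"][140:290,240:440],None,fx=3.8,fy=3.8));
```

```text
t 46.5 pos [ 0.5347 -0.0689  0.1448] yawx 87.2 w 0.0726 F [0.4 0.4 0.4] j [-0.26  0.15  1.91  0.    1.08 -0.21]
```

View pics/w42.png

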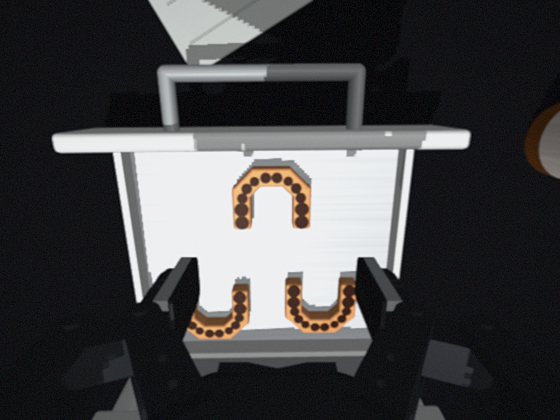

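View pics/s42.png

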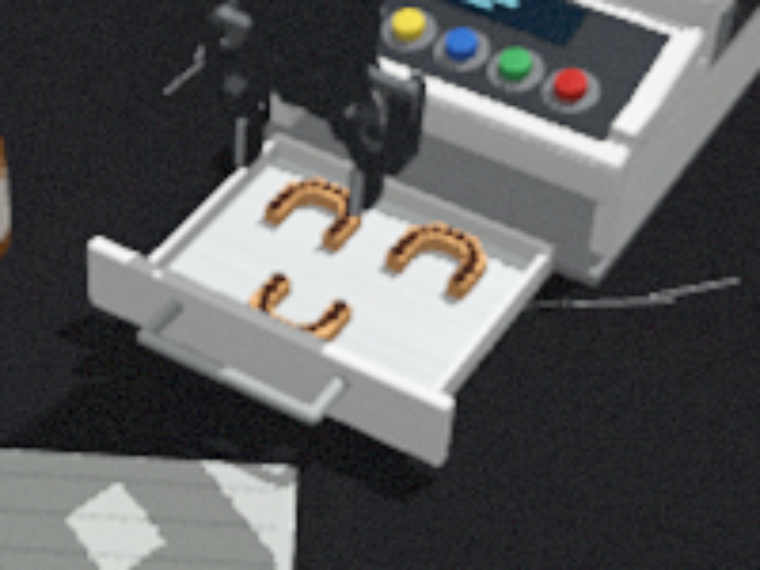

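Emit:
send_rows --commands '[[0,[0.05,0.0,-0.01],0],[0,[0.1,0.0,-0.01],0],[0,[0.135,0.0,-0.01],0],[0,[0.135,0.0,-0.01],0],[0,[0.135,0.0,0.03],0],[0,[0.135,0.0,0.07],0],[0,[0.135,0.0,0.092],0],[0,[0.135,0.0,0.092],0]]'

```text
t: 47.4
ee_pos: [0.5314, 0.0662, 0.0414]
orientation: [[0.049, 0.999, -0.013], [0.999, -0.049, -0.0], [-0.001, -0.013, -1.0]]
wrist_force: [-0.6, -1.2, 0.3]
grip_width: -0.0002
```

Run:
```python
from h import *
st(); shift([.533,-.15,.05],87.2);c=cam("wrist"); save(c,"w43")
```

```text
t 47.4 pos [0.5314 0.0662 0.0414] yawx 87.17 w -0.0002 F [-0.6 -1.2  0.3] j [-0.01  0.32  1.94 -0.    0.9   0.04]
shift tool [-0.2159  0.0121 -0.0085]
turn (tool z down: +turn = -yaw) -0.0  alt 3.141 -3.142
```

View pics/w43.png

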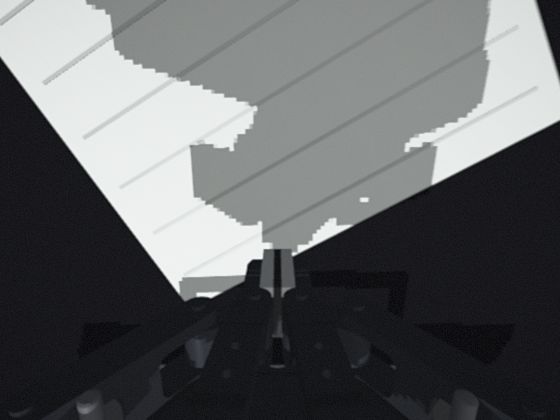

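Emit:
send_rows --commands '[[0,[-0.012,0,-0.006],0],[0,[-0.022,0,-0.006],0],[0,[-0.03,0,-0.006],0],[0,[-0.04,0,-0.006],0],[0,[-0.051,0,-0.006],0],[0,[-0.063,0,-0.006],0],[0,[-0.076,0,-0.006],0],[0,[-0.088,0,-0.006],0]]'

```text
t: 48.25
ee_pos: [0.5329, -0.0221, 0.0534]
orientation: [[0.049, 0.999, 0.0], [0.999, -0.049, 0.0], [0.0, 0.0, -1.0]]
wrist_force: [2.0, 1.5, 2.0]
grip_width: -0.0
```

Emit:
send_rows --commands '[[0,[-0.012,0,0],0],[0,[-0.024,0,0],0],[0,[-0.036,0,0],0],[0,[-0.048,0,0],0],[0,[-0.06,0,0],0],[0,[-0.072,0,0],0],[0,[-0.084,0,0],0],[0,[-0.094,0,0],0]]'

```text
t: 49.05
ee_pos: [0.5281, -0.1159, 0.0533]
orientation: [[0.049, 0.999, -0.0], [0.999, -0.049, 0.0], [0.0, -0.0, -1.0]]
wrist_force: [1.7, 2.3, 0.2]
grip_width: -0.0002
```

Run:
```python
from h import *
st(); c=cam("side"); cv2.imwrite("pics/s44.png",cv2.resize(c["img"][100:290,220:440],None,fx=3.2,fy=3.2))
```

```text
t 49.05 pos [ 0.5281 -0.1159  0.0533] yawx 87.18 w -0.0002 F [1.7 2.3 0.2] j [-0.35  0.3   1.93 -0.    0.91 -0.3 ]
```

View pics/s44.png

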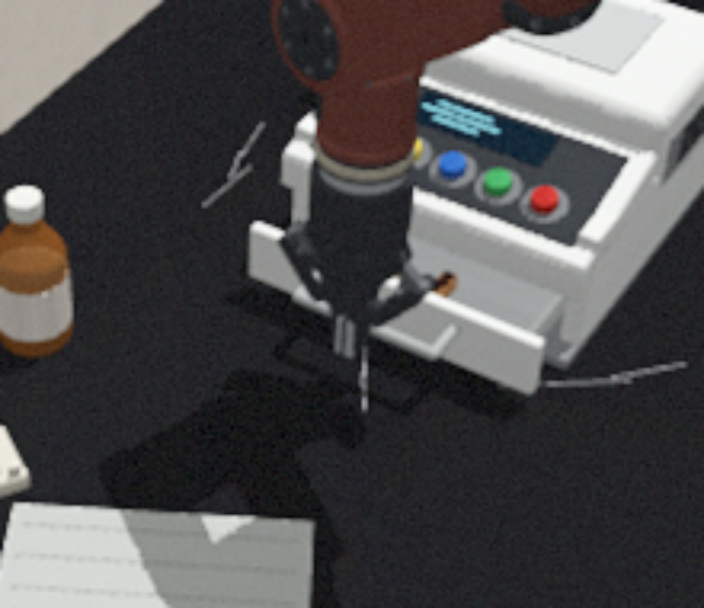

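Emit:
send_rows --commands '[[0,[-0.01,0,0],0],[0,[-0.02,0,0],0],[0,[-0.028,0,0],0],[0,[-0.034,0,0],0],[0,[-0.038,0,0],0],[0,[-0.041,0,0],0]]'

```text
t: 49.7
ee_pos: [0.526, -0.1561, 0.0532]
orientation: [[0.049, 0.999, -0.001], [0.999, -0.049, 0.0], [0.0, -0.001, -1.0]]
wrist_force: [-0.3, 2.1, 0.1]
grip_width: -0.0001
```

Emit:
send_rows --commands '[[0,[-0.003,0,0],0],[0,[-0.006,0,0],0],[0,[-0.009,0,0],0],[0,[-0.012,0,0],0],[0,[-0.012,0,0],0]]'

```text
t: 50.2
ee_pos: [0.5258, -0.1591, 0.0532]
orientation: [[0.053, 0.999, -0.001], [0.998, -0.053, 0.017], [0.017, -0.002, -1.0]]
wrist_force: [3.5, 27.0, 7.3]
grip_width: 0.0001
```

Emit:
send_rows --commands '[[0,[0.02,0,0],0],[0,[0.04,0,0],0],[0,[0.06,0,-0.05],0],[0,[0.06,0,-0.1],0],[0,[0.06,0,-0.15],0],[0,[0.03,0,-0.2],0],[0,[0,0,-0.2],0],[0,[0,0,-0.2],0]]'

```text
t: 51.0
ee_pos: [0.5277, -0.1723, 0.2581]
orientation: [[0.052, 0.999, 0.007], [0.999, -0.052, -0.007], [-0.006, 0.008, -1.0]]
wrist_force: [-0.9, -0.2, 0.2]
grip_width: 0.0
```

Run:
```python
from h import *
st(); c=cam("wrist"); save(c,"w45"); 
for k in ["white","yellow","blue","green","red"]:
    for r in lm(c,f"key_{k}_top")[:1]: print(k,round(r["p"],2),np.round(r["position"],1),np.round(p2w(c,r["position"],.123),4))
c=cam("side"); cv2.imwrite("pics/s45.png",cv2.resize(c["img"][100:290,220:440],None,fx=3.2,fy=3.2))
for k in ["white","yellow","blue","green","red"]:
    for r in lm(c,f"key_{k}_top")[:1]: print(k,round(r["p"],2),np.round(r["position"],1),np.round(p2w(c,r["position"],.123),4))
for r in lm(c,f"drawer_handle")[:1]: print(round(r["p"],2),np.round(r["position"],1),np.round(p2w(c,r["position"],.05),4))
```

```text
t 51.0 pos [ 0.5277 -0.1723  0.2581] yawx 87.04 w 0.0 F [-0.9 -0.2  0.2] j [-0.44  0.06  1.78 -0.    1.3  -0.39]
white 0.56 [357.5 291.6] [ 0.5985 -0.266   0.123 ]
yellow 0.72 [316.1 291.6] [ 0.5604 -0.2638  0.123 ]
green 0.71 [223.5 293.7] [ 0.4753 -0.2612  0.123 ]
red 0.92 [182.3 297.8] [ 0.437  -0.2634  0.123 ]
white 0.49 [335.2 138.6] [ 0.6014 -0.2756  0.123 ]
yellow 0.49 [345.1 146.3] [ 0.5639 -0.2585  0.123 ]
blue 0.39 [363.2 150.3] [ 0.5169 -0.2671  0.123 ]
green 0.5 [371.8 154.8] [ 0.4903 -0.2611  0.123 ]
red 0.53 [390.3 161.1] [ 0.4402 -0.2613  0.123 ]
0.8 [341.9 193.4] [ 0.5204 -0.1674  0.05  ]
```

View pics/w45.png

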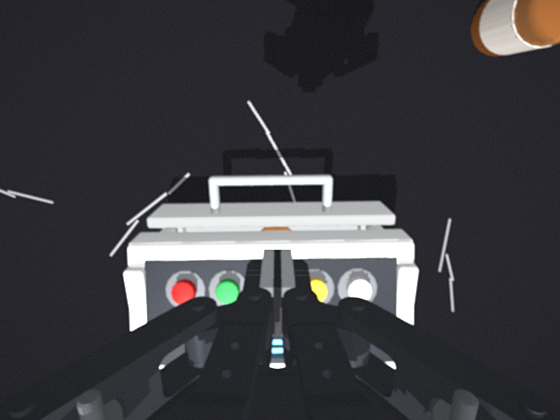

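View pics/s45.png

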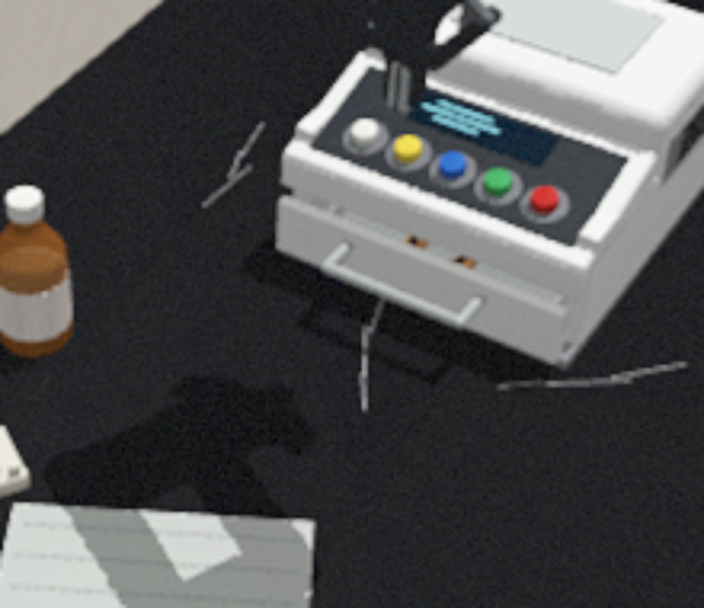

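Run:
```python
from h import *
c=cam("wrist")
for u,z in [((214,181),.05),((328,179),.05),((271,180),.05)]: print(np.round(p2w(c,u,z),4))
c2=cam("top"); cv2.imwrite("pics/t45.png",cv2.resize(c2["img"][150:310,300:540],None,fx=3.3,fy=3.3,interpolation=cv2.INTER_CUBIC))
for k in ["white","yellow","blue","green","red"]:
    for r in lm(c2,f"key_{k}_top")[:1]: print(k,round(r["p"],2),np.round(r["position"],1),np.round(p2w(c2,r["position"],.123),4))
```

```text
[ 0.4608 -0.1647  0.05  ]
[ 0.5788 -0.1683  0.05  ]
[ 0.5199 -0.1665  0.05  ]
white 0.42 [394.6 193.4] [ 0.6048 -0.2618  0.123 ]
red 0.56 [394.1 266.2] [ 0.4447 -0.261   0.123 ]
```

View pics/t45.png

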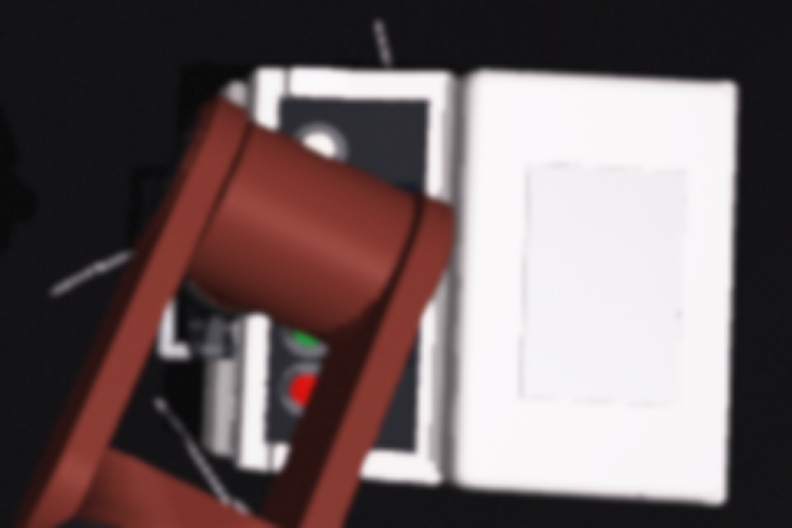

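Emit:
send_rows --commands '[[0,[0,0,0],0],[0,[0,0,0],0],[0,[0,0,0],0]]'

```text
t: 52.3
ee_pos: [0.5257, -0.1678, 0.2534]
orientation: [[0.049, 0.999, -0.0], [0.999, -0.049, 0.0], [0.0, -0.0, -1.0]]
wrist_force: [0.3, -0.1, 0.1]
grip_width: -0.0001
```

Run:
```python
from h import *
st();c=cam("wrist"); cv2.imwrite("pics/w46.png",cv2.resize(c["img"][160:330,110:430],None,fx=2.5,fy=2.5,interpolation=cv2.INTER_CUBIC))
```

```text
t 52.3 pos [ 0.5257 -0.1678  0.2534] yawx 87.19 w -0.0001 F [ 0.3 -0.1  0.1] j [-0.44  0.06  1.78  0.    1.3  -0.39]
```

View pics/w46.png

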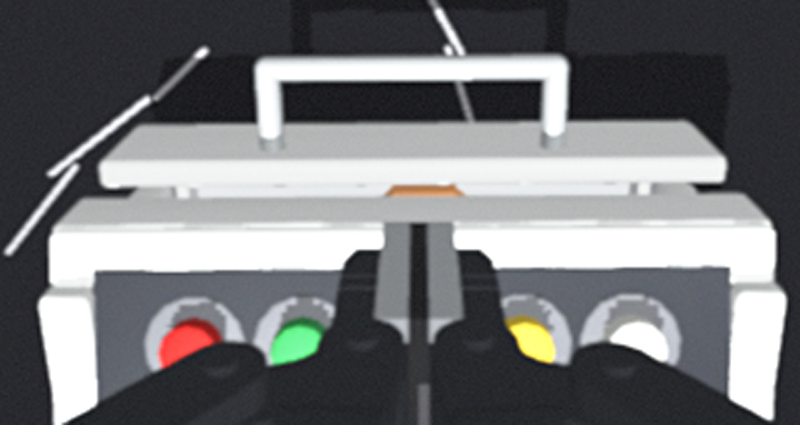

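Run:
```python
from h import *
c=cam("wrist")
k=lambda u,v:(u/2.5+110-.3,v/2.5+160-.3)
for n,u,z in [("handle L",(262,68),.05),("handle R",(560,66),.05),("plate inner",(415,184),.066),("plate outer top edge",(415,157),.066),("lip topfront",(200,228),.105),("lip topfront R",(680,224),.105),("keyred",(190,340),.123),("green",(298,338),.123),("yellow",(530,340),.123),("white",(638,338),.123)]: print(n,np.round(p2w(c,k(*u),z),4))
```

```text
handle L [ 0.4607 -0.1713  0.05  ]
handle R [ 0.5848 -0.1766  0.05  ]
plate inner [ 0.5222 -0.22    0.066 ]
plate outer top edge [ 0.5228 -0.208   0.066 ]
lip topfront [ 0.4429 -0.2175  0.105 ]
lip topfront R [ 0.62   -0.2246  0.105 ]
keyred [ 0.4394 -0.2532  0.123 ]
green [ 0.4784 -0.2543  0.123 ]
yellow [ 0.5621 -0.2592  0.123 ]
white [ 0.601  -0.2603  0.123 ]
```

Emit:
send_rows --commands '[[0,[-0.04,0,0],0],[0,[-0.08,0,0],0],[0,[-0.12,0,0],0],[0,[-0.14,0,0],0],[0,[-0.14,0,0],0],[0,[-0.14,0,0],0],[0,[-0.14,0,0],0],[0,[-0.14,0,0],0]]'

```text
t: 53.2
ee_pos: [0.5191, -0.3061, 0.2533]
orientation: [[0.047, 0.999, -0.0], [0.999, -0.047, 0.001], [0.001, -0.0, -1.0]]
wrist_force: [-0.7, 0.6, -0.7]
grip_width: -0.0002
```

Run:
```python
from h import *
st();c=cam("wrist"); save(c,"w47")
for k in ["white","yellow","blue","green","red"]:
    for r in lm(c,f"key_{k}_top")[:1]: print(k,round(r["p"],2),np.round(r["position"],1),np.round(p2w(c,r["position"],.123),4))
for r in lm(c,"unit_front")[:1]: print(round(r["p"],2),np.round(r["position"],1),np.round(p2w(c,r["position"],.105),4))
```

```text
t 53.2 pos [ 0.5191 -0.3061  0.2533] yawx 87.29 w -0.0002 F [-0.7  0.6 -0.7] j [-0.65  0.17  1.66  0.    1.31 -0.6 ]
white 0.75 [375.5 143. ] [ 0.5983 -0.2629  0.123 ]
yellow 0.88 [324.3 144.7] [ 0.5585 -0.2623  0.123 ]
blue 0.66 [274.8 143.5] [ 0.52   -0.2595  0.123 ]
green 0.86 [219.3 141.7] [ 0.477  -0.2561  0.123 ]
red 0.92 [169.9 146.2] [ 0.4381 -0.2577  0.123 ]
0.96 [271.5  94.7] [ 0.5191 -0.223   0.105 ]
```

View pics/w47.png

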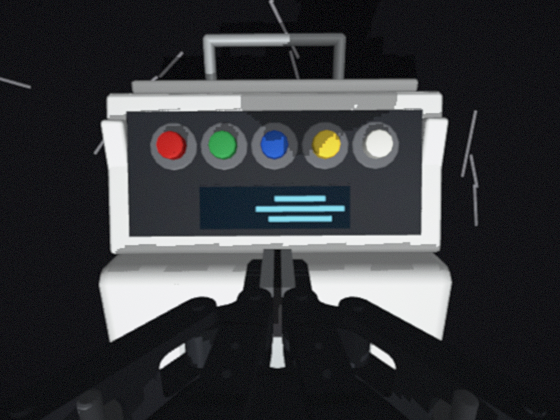

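Run:
```python
from h import *
c=cam("wrist"); P={}
hsv=cv2.cvtColor(c["img"],cv2.COLOR_BGR2HSV); roi=np.zeros(hsv.shape[:2],bool); roi[122:170,145:405]=1
def cen(m):
    n,l,s,ce=cv2.connectedComponentsWithStats((m&roi).astype(np.uint8)); i=1+np.argmax(s[1:,4]); return ce[i],s[i]
H,S,V=[hsv[...,i].astype(int) for i in range(3)]
for n,m in dict(red=((H<8)|(H>170))&(S>150),green=(H>45)&(H<85)&(S>100),blue=(H>105)&(H<130)&(S>140)&(V>80),yellow=(H>20)&(H<35)&(S>120),white=(V>195)&(S<40)).items():
    ce,s=cen(m); P[n]=ce; print(n,np.round(ce,1),s[2:],[np.round(p2w(c,ce,z),4)[:2] for z in (.115,.123)])
for z in (.115,.123,.13): print(z,np.linalg.norm(p2w(c,P["white"],z)-p2w(c,P["red"],z)),np.linalg.norm(p2w(c,P["yellow"],z)-p2w(c,P["green"],z)))
```

```text
red [170.8 143.4] [ 30  29 651] [array([ 0.4364, -0.2576]), array([ 0.4391, -0.2568])]
green [222.1 142.9] [ 29  29 635] [array([ 0.4777, -0.2592]), array([ 0.4791, -0.2583])]
blue [274.  142.4] [ 27  28 597] [array([ 0.5193, -0.2609]), array([ 0.5194, -0.26  ])]
yellow [325.8 142.2] [ 29  29 636] [array([ 0.5608, -0.2627]), array([ 0.5596, -0.2617])]
white [379.  141.5] [ 27  26 541] [array([ 0.6034, -0.2642]), array([ 0.601 , -0.2632])]
0.115 0.16713298499670556 0.08317413634443528
0.123 0.16204451214739352 0.08064184545905458
0.13 0.15759209840424557 0.07842609093434645
```

Run:
```python
from h import *
shift([.5994,-.259,.165],87.2)
```

```text
shift tool [0.0523 0.078  0.0884]
turn (tool z down: +turn = -yaw) 0.0  alt 3.142 -3.141
```

Emit:
send_rows --commands '[[0,[0.026,0.04,0],0],[0,[0.052,0.078,0],0],[0,[0.052,0.078,0],0],[0,[0.052,0.078,0.04],0],[0,[0.052,0.078,0.08],0],[0,[0.052,0.078,0.08],0],[0,[0.052,0.078,0.08],0]]'

```text
t: 54.3
ee_pos: [0.5984, -0.2594, 0.1726]
orientation: [[0.049, 0.999, -0.003], [0.999, -0.049, 0.001], [0.001, -0.003, -1.0]]
wrist_force: [0.4, -0.6, 0.8]
grip_width: 0.0002
```

Run:
```python
from h import *
st(); shift([.5994,-.259,.165],87.2); c=cam("side"); cv2.imwrite("pics/s48.png",cv2.resize(c["img"][100:220,280:440],None,fx=4.5,fy=4.5))
```

```text
t 54.3 pos [ 0.5984 -0.2594  0.1726] yawx 87.17 w 0.0002 F [ 0.4 -0.6  0.8] j [-0.52  0.35  1.6  -0.    1.19 -0.47]
shift tool [0.0005 0.001  0.0076]
turn (tool z down: +turn = -yaw) -0.0  alt 3.141 -3.142
```

View pics/s48.png

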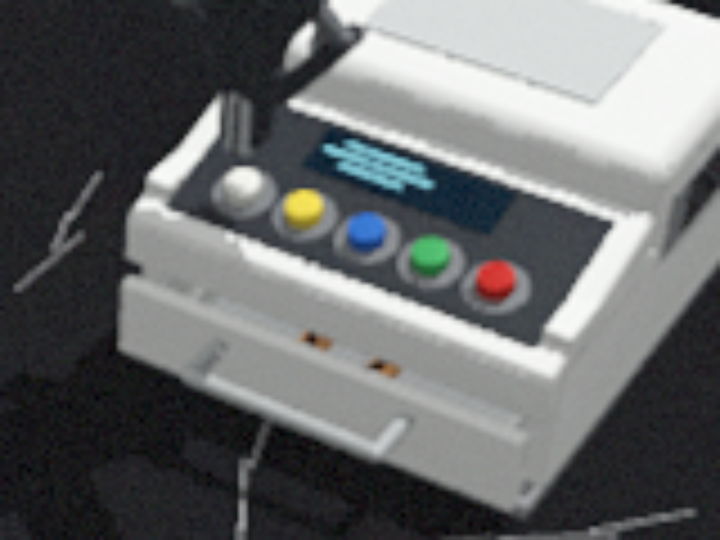

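Good alignment. Press white in steps.

Emit:
send_rows --commands '[[0,[0,0,0.015],0],[0,[0,0,0.022],0],[0,[0,0,0.025],0],[0,[0,0,0.027],0],[0,[0,0,0.027],0]]'

```text
t: 54.85
ee_pos: [0.5993, -0.2599, 0.1469]
orientation: [[0.049, 0.999, -0.0], [0.999, -0.049, -0.001], [-0.001, -0.0, -1.0]]
wrist_force: [-1.9, 0.2, 2.1]
grip_width: 0.0003
```

Emit:
send_rows --commands '[[0,[0,0,0.002],0],[0,[0,0,0.003],0],[0,[0,0,0.003],0]]'

```text
t: 55.15
ee_pos: [0.5998, -0.2602, 0.1442]
orientation: [[0.049, 0.999, 0.001], [0.999, -0.049, -0.001], [-0.001, 0.001, -1.0]]
wrist_force: [-1.0, -2.4, 4.1]
grip_width: 0.0001
```

Emit:
send_rows --commands '[[0,[0,0,0.002],0],[0,[0,0,0.002],0]]'

```text
t: 55.35
ee_pos: [0.6, -0.2602, 0.1428]
orientation: [[0.049, 0.999, 0.001], [0.999, -0.049, -0.002], [-0.001, 0.002, -1.0]]
wrist_force: [-2.6, -1.2, 6.2]
grip_width: -0.0
```

Emit:
send_rows --commands '[[0,[0,0,0.002],0],[0,[0,0,0.002],0]]'

```text
t: 55.55
ee_pos: [0.6001, -0.2603, 0.1426]
orientation: [[0.049, 0.999, 0.001], [0.999, -0.049, -0.002], [-0.002, 0.001, -1.0]]
wrist_force: [-4.8, -0.6, 12.7]
grip_width: 0.0002
```

Emit:
send_rows --commands '[[0,[0,0,-0.02],0],[0,[0,0,-0.035],0],[0,[0,-0.04,-0.035],0],[0,[0,-0.08,-0.035],0],[0,[0,-0.08,-0.035],0],[0,[0,-0.08,-0.035],0]]'

```text
t: 56.15
ee_pos: [0.5188, -0.2551, 0.1739]
orientation: [[0.05, 0.999, 0.0], [0.999, -0.05, 0.001], [0.001, 0.0, -1.0]]
wrist_force: [0.2, -1.0, -0.3]
grip_width: -0.0003
```

Run:
```python
from h import *
st(); shift([.5195,-.255,.165],87.2); c=cam("side"); cv2.imwrite("pics/s49.png",cv2.resize(c["img"][100:220,280:440],None,fx=4.5,fy=4.5))
```

```text
t 56.15 pos [ 0.5188 -0.2551  0.1739] yawx 87.14 w -0.0003 F [ 0.2 -1.  -0.3] j [-0.58  0.2   1.79  0.    1.16 -0.53]
shift tool [0.0001 0.0007 0.0089]
turn (tool z down: +turn = -yaw) -0.001  alt 3.141 -3.143
```

View pics/s49.png

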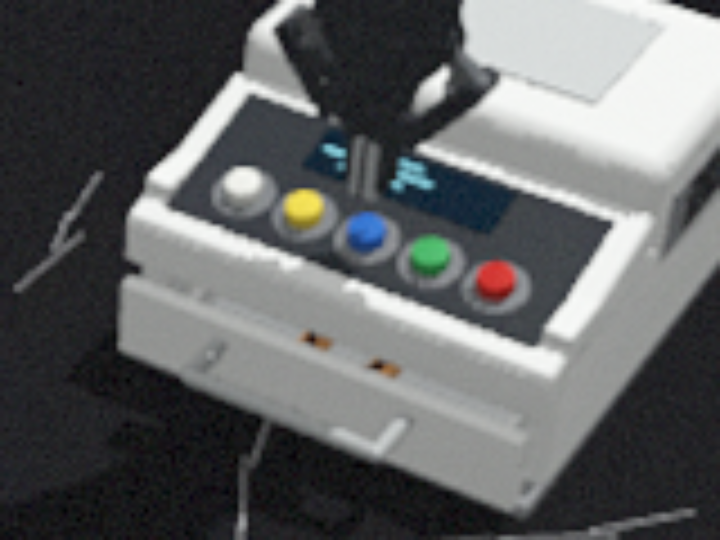

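White is back up, and the fingers are lined up over blue. Press blue.

Emit:
send_rows --commands '[[0,[0,0,0.015],0],[0,[0,0,0.024],0],[0,[0,0,0.028],0],[0,[0,0,0.031],0],[0,[0,0,0.033],0],[0,[0,0,0.033],0]]'

```text
t: 56.8
ee_pos: [0.5197, -0.2562, 0.1426]
orientation: [[0.049, 0.999, -0.0], [0.999, -0.049, -0.001], [-0.001, -0.0, -1.0]]
wrist_force: [-2.9, -0.5, 7.1]
grip_width: 0.0001
```

Emit:
send_rows --commands '[[0,[0,0,0.002],0],[0,[0,0,0.003],0],[0,[0,0,0.003],0]]'

```text
t: 57.1
ee_pos: [0.5199, -0.2563, 0.1422]
orientation: [[0.049, 0.999, -0.0], [0.999, -0.049, -0.001], [-0.001, -0.0, -1.0]]
wrist_force: [-6.6, 2.4, 16.5]
grip_width: -0.0001
```

Blue is bottomed out. Next: yellow (+40 mm in tool y).

Emit:
send_rows --commands '[[0,[0,0,-0.02],0],[0,[0,0,-0.035],0],[0,[0,0.02,-0.035],0],[0,[0,0.04,-0.035],0],[0,[0,0.04,-0.035],0],[0,[0,0.04,-0.035],0]]'

```text
t: 57.7
ee_pos: [0.5592, -0.2573, 0.173]
orientation: [[0.048, 0.999, -0.001], [0.999, -0.048, 0.001], [0.001, -0.001, -1.0]]
wrist_force: [0.6, -0.6, -0.1]
grip_width: 0.0003
```

Run:
```python
from h import *
st(); shift([.5594,-.257,.165],87.2); c=cam("side"); cv2.imwrite("pics/s50.png",cv2.resize(c["img"][100:220,280:440],None,fx=4.5,fy=4.5))
```

```text
t 57.7 pos [ 0.5592 -0.2573  0.173 ] yawx 87.22 w 0.0003 F [ 0.6 -0.6 -0.1] j [-0.55  0.27  1.7  -0.    1.17 -0.5 ]
shift tool [0.0003 0.0002 0.008 ]
turn (tool z down: +turn = -yaw) 0.0  alt 3.142 -3.141
```

View pics/s50.png

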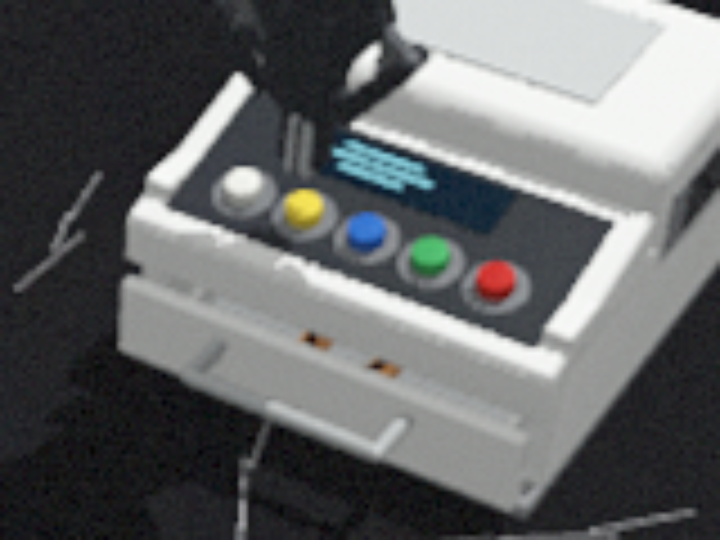

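Emit:
send_rows --commands '[[0,[0,0,0.015],0],[0,[0,0,0.024],0],[0,[0,0,0.028],0],[0,[0,0,0.031],0],[0,[0,0,0.033],0],[0,[0,0,0.033],0]]'

```text
t: 58.35
ee_pos: [0.5583, -0.2578, 0.1424]
orientation: [[0.049, 0.999, -0.003], [0.999, -0.049, 0.0], [0.0, -0.003, -1.0]]
wrist_force: [-7.3, 2.0, 11.4]
grip_width: 0.0003
```

Emit:
send_rows --commands '[[0,[0,0,0.002],0],[0,[0,0,0.003],0],[0,[0,0,0.003],0]]'

```text
t: 58.65
ee_pos: [0.5584, -0.2579, 0.1421]
orientation: [[0.049, 0.999, -0.003], [0.999, -0.049, -0.0], [-0.0, -0.003, -1.0]]
wrist_force: [-11.1, 5.0, 21.3]
grip_width: -0.0
```

Emit:
send_rows --commands '[[0,[0,0,-0.02],0],[0,[0,0,-0.035],0],[0,[0,-0.04,-0.035],0],[0,[0,-0.08,-0.035],0],[0,[0,-0.08,-0.035],0],[0,[0,-0.08,-0.035],0]]'

```text
t: 59.25
ee_pos: [0.4789, -0.2534, 0.1721]
orientation: [[0.05, 0.999, 0.0], [0.999, -0.05, 0.0], [0.0, 0.0, -1.0]]
wrist_force: [0.3, -0.4, 0.4]
grip_width: 0.0003
```

Run:
```python
from h import *
st(); shift([.4795,-.253,.165],87.2); c=cam("side"); cv2.imwrite("pics/s51.png",cv2.resize(c["img"][100:220,280:440],None,fx=4.5,fy=4.5))
```

```text
t 59.25 pos [ 0.4789 -0.2534  0.1721] yawx 87.13 w 0.0003 F [ 0.3 -0.4  0.4] j [-0.62  0.12  1.88  0.    1.14 -0.57]
shift tool [0.0004 0.0006 0.0071]
turn (tool z down: +turn = -yaw) -0.001  alt 3.14 -3.143
```

View pics/s51.png

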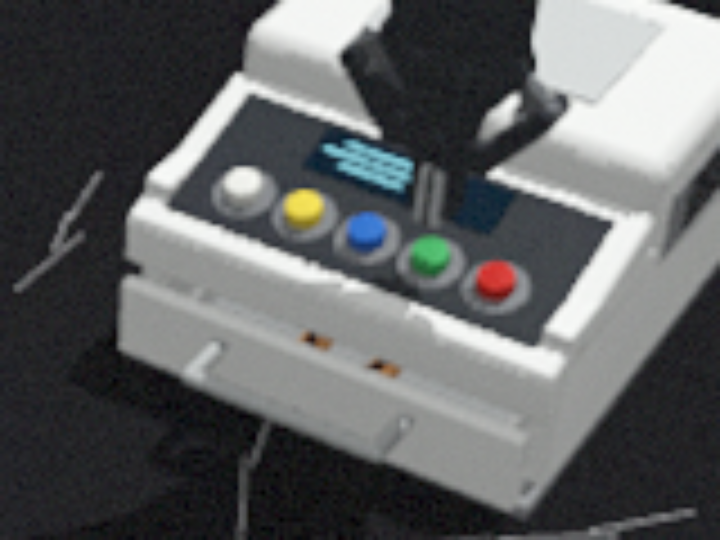

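Emit:
send_rows --commands '[[0,[0,0,0.015],0],[0,[0,0,0.024],0],[0,[0,0,0.028],0],[0,[0,0,0.03],0],[0,[0,0,0.032],0],[0,[0,0,0.032],0]]'

```text
t: 59.9
ee_pos: [0.4801, -0.2542, 0.1423]
orientation: [[0.049, 0.999, -0.0], [0.999, -0.049, -0.001], [-0.001, -0.0, -1.0]]
wrist_force: [-3.6, 0.5, 9.9]
grip_width: 0.0002
```

Emit:
send_rows --commands '[[0,[0,0,0.002],0],[0,[0,0,0.003],0],[0,[0,0,0.003],0]]'

```text
t: 60.2
ee_pos: [0.4802, -0.2543, 0.1419]
orientation: [[0.048, 0.999, -0.001], [0.999, -0.048, -0.001], [-0.001, -0.001, -1.0]]
wrist_force: [-7.8, 3.2, 23.1]
grip_width: -0.0004
```

Emit:
send_rows --commands '[[0,[0,0,-0.02],0],[0,[0,0,-0.05],0],[0,[0,0,-0.1],0],[0,[0,0,-0.15],0],[0,[-0.03,0,-0.16],0],[0,[-0.06,0,-0.16],0],[0,[-0.06,0,-0.16],0]]'

```text
t: 60.9
ee_pos: [0.4767, -0.3164, 0.298]
orientation: [[0.052, 0.999, 0.001], [0.999, -0.052, -0.002], [-0.002, 0.001, -1.0]]
wrist_force: [0.7, 0.9, 0.1]
grip_width: 0.0002
```

Run:
```python
from h import *
st(); c=cam("side"); cv2.imwrite("pics/s52.png",cv2.resize(c["img"][100:220,280:440],None,fx=4.5,fy=4.5)); c=cam("wrist"); save(c,"w52")
c=cam("top")
for k in ("model","resin_bottle","brush"):
    r=lm(c,k)[0]; print(k,np.round(p2w(c,r["position"],0),3))
```

```text
t 60.9 pos [ 0.4767 -0.3164  0.298 ] yawx 87.04 w 0.0002 F [0.7 0.9 0.1] j [-0.71  0.07  1.69 -0.    1.38 -0.66]
model [0.706 0.119 0.   ]
resin_bottle [ 0.777 -0.038  0.   ]
brush [0.686 0.279 0.   ]
```

View pics/s52.png

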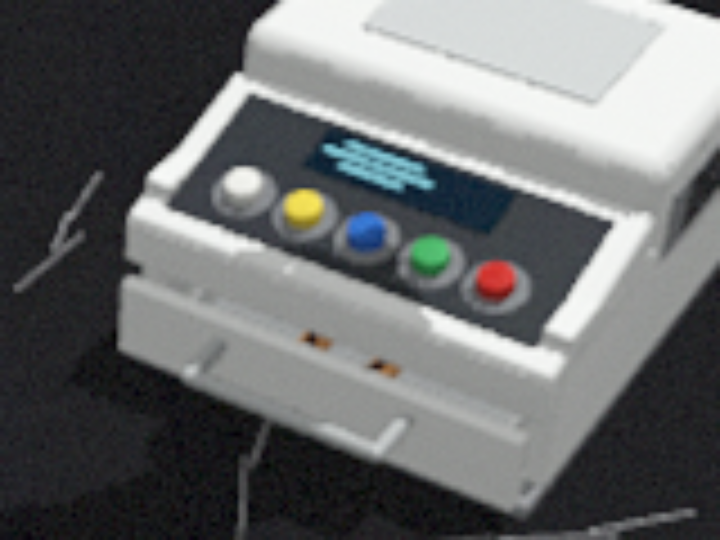

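View pics/w52.png

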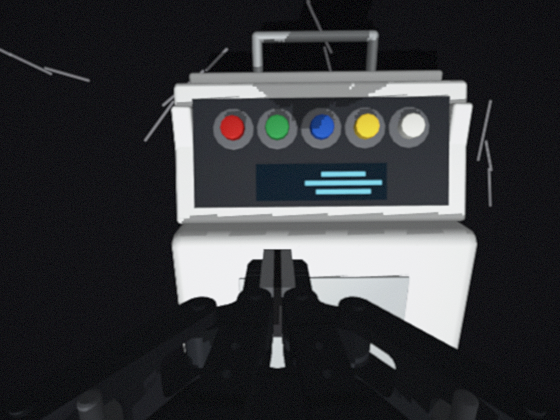

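All keys are up, the drawer is flush with the unit front, the bystanders haven't moved, and the arm is clear. I'm handing the job in.

Run:
```python
from workcell import arm
print(arm.finish_job())
```

```text
the job is handed in; nothing more can be done
None
```

The job is done and handed in at about 61 s of the 210 s allowed. `finish_job` gave no verdict.

**What I did**
- I pulled the drawer out to its stop. Three splints were on the mat.
- The two lying hollows down I turned over by levering each one in the grip against the end of the drawer's front plate. I then stood each in the tray and tipped it over so its hollows faced up.
- The third, already hollows up, I placed in front of them.
- I pushed the drawer shut to its hard stop, then pressed white, blue, yellow and green in that order. Each key stopped hard against the finger and was let go.

**Last checks**
- **Splints:** just before closing, all three lay hollows up, apart from each other and clear of the walls. I did not see them fully again once the drawer was shut. Only the front one shows, through the gap above the drawer plate.
- **Drawer:** it travelled about 200 mm back and now sits flush with the unit front, to within about 1–2 mm. An early reading taken before the arm had settled put the handle about 7 mm further out. A settled reading put it at the shut position.
- **Keys and bystanders:** all keys are up and red was never touched. The model, bottle and brush read within about 7 mm of their starting positions, which is camera error. The arm is clear of everything.
- **Force:** during the levering the wrist force reached about 39 N. That load went through the fingers and the splint, not the gripper's body.

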